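Find and hold the heavy side of a rotor

TASK

Slide the tin of trim pins across the table, without lifting it, to the middle of the yellow taped ring. Then turn the blue rotor on its stand by hand to feel which side is heavy, bring that side straight down, and finish while still gripping the rotor by the rim and holding it still there, so that a pin can be fitted at the top. Leave the other things on the bench where they are.

Things in the scene. Friction and masses are not known exactly. Their poses are not given: they have to be found in the camera images.
- rotor_hub (a point): Rotor: a blue covered disc, diameter 150 mm, 18 mm thick, turning without end on a level axle 95 mm above the table. The point is the middle of the disc, on the axle. Its x axis lies along the axle; its y and z turn with the disc. They and the yellow dot near its rim (on its z axis) lie at random to the hidden weight, so they show its turning but not its heavy side.
- rim_top (a point): Fixed point at the rotor's top, 75 mm straight above the axle (170 mm above the table): the rim there is free to be pinched across its 18 mm from above. A hidden weight pulls with 0.15 to 0.2 N m about the axle when level with it; axle friction, 0.21 N m, is a little more, so the disc stays (all but) where it is left; turning it takes 0.02 N m (heavy side falling) to 0.4 (rising).
- stand: The rotor's stand, fixed to the table: base plate 130 x 150 x 12 mm, origin under its middle, straight below the disc's middle; x along the axle (about away from the robot), z up. Two aluminium posts, 14 x 34 mm, 36 mm to each side of the disc's middle along x, tops 107 mm above the table. Steel hub boss diameter 44 mm, reaching 26 mm to each side.
- spot: Yellow taped ring on the table with a small cross at its middle, 132 mm mean diameter, flat (no step). The origin is its middle.
- tin_center (a point): Round shallow open steel tin of brass trim pins, outer diameter 100 mm, 22 mm high, wall 3 mm, 0.14 to 0.28 kg, loose on the table. The point is its centre, half-way up (11 mm above the table).
- brick_center (a point): Bystander: black power brick, 65 x 150 x 34 mm (x, y, z); its centre.
- board_center (a point): Bystander: green circuit board with a fan, 110 x 130 mm, 29 mm high; its centre, 12 mm above the table.
- driver_grip (a point): Bystander: yellow screwdriver lying flat, about 170 mm long; a point on its handle.
- tape_center (a point): Bystander: roll of orange tape lying flat, diameter 80 mm, 18 mm high; its centre.
- mug_center (a point): Bystander: white mug, diameter 80 mm, 95 mm high; its centre.
- conn_center (a point): Bystander: small grey connector, 22 x 30 x 16 mm; its centre.
Mind the look-alikes: they are no part of the job. Of the things that look like the part that bears tin_center, the smallest one is meant.

How it is judged:
By the outcome, as a careful person would: the job done as asked, in the order asked, and still so for the second after the job is handed in, while the arm keeps its last pose, push and grip.
It also fails if it takes over 72 s, if anything falls off the work surface, if the arm or the gripper's body presses on something with over 40 N, if the wrist force passes 120 N, or if a joint passes its speed limit or range.

ROBOT

A 6-joint arm with a two-finger parallel gripper is mounted at the origin on the work surface. World frame = base frame: x ahead of the robot, y to its left, z up, the work surface at z = 0. Lengths are in m, angles in rad, forces in N, time in s.
With the tool pointing down it reaches from about 0.3 to 0.825 m from the base axis. Payload 5.4 kg.
Tool frame: the origin (TCP) lies at the very end of the fingers, on their centre line; the grasp point (between the pads) lies 19 mm behind it (r.grasp_offset is the z of the grasp point in the tool frame, in m); z points along the fingers, y is the direction in which the jaws open and shut (so a half turn about z gives the same grasp; the last joint's range is limited). The gripper opens to 92 mm and grips with 3 to 60 N. Pads are 20 mm wide; open, the fingers measure 128 mm over their backs; the gripper's body (75 mm by 189 mm) begins 69 mm behind the grasp point.
Start: joints at [-1.526, 0.158, 1.597, -0, 1.386, -0.21], TCP at [0.145, -0.556, 0.215] pointing down, gripper open.
Joint ranges: [-2.91, 2.91], [-0.94, 2.29], [0.18, 2.7], [-1.29, 4.43], [0.17, 2.64], [-3, 3]. Speed limits (rad/s): [2.57, 2.57, 3.14, 3.14, 3.14, 3.14].

INTERFACE

Orientations are given as a rotation vector (axis times angle).
In Python, from bench import sense, imaging, job, r gives the robot as it stands.
- The arm moves only by the tool drive_tool, never from a script. Its arguments are lists of equal length, an entry for each row: "grip": the closure, from 0 (fully open) to 1 (shut); "travel": the shift along the world's x, y, z in units of 30 mm (1.0 is 30 mm), a list of three; "dr": the turn, a rotation vector about the world's x, y, z in units of 6 degrees (1.0 is 6 degrees), a list of three. A call has 1 to 8 rows; each row shifts and turns the commanded pose from where the row before left it; what a row does not reach is not made up. A row lasts 1/12 s, in which the tool goes at most 41.7 mm and 7.16 degrees, less where a joint would pass 70% of its speed; a pose out of reach is approached as far as the arm can. A call is refused whole if a number of a shift passes 1 or a number of a turn 1, either way. A call with a gripper value outside its range is refused whole. The fingers move at their own pace and stop on an object; the grip force is fixed at half the most. Time passes only in rows, so rows that do not move let the fingers close. It gives the time, the measured TCP pose, the force and the opening at its end, in the units of the state.
- sense(): the state, without advancing time (a new reading comes with each control period).
- imaging.snapshot(name): name is "scene" or "top" or "wrist"; returns a dict with "image" (400x640x3 uint8, red, green, blue), "vfov" (degrees; the focal length in pixels is half the picture's height over the tangent of half this angle, whatever the lens; pixels are square), "cx", "cy" (the principal point, pixels), "R" (3x3) and "t" (3): a world point X has camera coordinates R X + t; the wrist camera has in their place "tool_from_camera" (4x4, takes a point from camera to tool coordinates, whose origin is the TCP and whose axes are the flange's). Camera axes: x right, y down, z forward; pixel columns grow to the right and rows downward; lengths in m; the calibration is good to about 2 mm. The wrist camera is an equidistant fisheye: a pixel r from the principal point sees the ray r / f radians off the axis. A picture is of the moment at which its call begins: read the wrist's pose just before it. There is no depth.
- job.sign_off(): hands the job in, once; it reports no verdict.
The state is a dict: "t": time; "q": joint angles; "qd": joint speeds; "tau": joint torques, N m; "ee_pos": TCP position; "tool_rot": TCP orientation; "wrist_force": force on the tool from outside, world axes, zero at the start; "ft_torque": the same for the moment, N m; "grip_width": finger opening in m.
Only numpy, scipy, OpenCV 4.12 (cv2) and the standard library are available. Lean on these libraries where they do the work, as an engineer would, in place of code of your own. Each camera call takes 0.05 s, during which the arm holds its last target.

## Working session

There is one attempt and no reset: what is moved stays moved. The work goes in short steps, Python scripts to look and compute and a tool call to move; the robot and the scene stay as the last step left them, time stands still between calls to the robot, and variables do not carry over. Pictures are saved under pics/ and viewed, and the job is handed in when it is done.

Besides the shell and the picture viewer there is one more tool, called after "Request:" by a JSON object that holds its "op" and its "data". drive_tool: Moves the arm, as the interface text tells. Its arguments: {"type":"object","properties":{"grip":{"type":"array"},"travel":{"type":"array"},"dr":{"type":"array"}},"required":["grip","travel","dr"]}

```bash
ls; mkdir -p pics
python3 - <<'E'
from bench import sense, imaging, job, r
import cv2,numpy as np
s=sense();print(s); print(r.grasp_offset)
for n in("scene","top","wrist"):
    d=imaging.snapshot(n);cv2.imwrite(f"pics/{n}0.png",d["image"][:,:,::-1]);print(n,{k:v for k,v in d.items() if k!="image"})
E
```

```text
pics
{'t': 0.0, 'q': array([-1.52609133e+00,  1.59017655e-01,  1.59818004e+00,  1.51434019e-05,
        1.38622770e+00, -2.10082387e-01]), 'qd': array([ 0.00104532, -0.0017676 , -0.00018089, -0.0005527 ,  0.00081876,
        0.00012075]), 'tau': array([-6.62389695e-06, -3.85575199e+01, -3.22105944e+01,  7.01035350e-02,
        3.78776318e-02, -1.33828462e-04]), 'ee_pos': array([ 0.14488895, -0.55581426,  0.21366271]), 'tool_rot': array([-3.11432450e+00, -3.98901179e-01, -2.60926120e-04]), 'wrist_force': array([-0.11152534,  0.29732786,  0.07249458]), 'ft_torque': array([ 0.00948792, -0.01948856,  0.03080187]), 'grip_width': 0.09173831432054635}
-0.0187
scene {'vfov': 44.53715712618435, 'cx': 313.5992204720014, 'cy': 195.78101528169017, 'R': array([[-0.72693882,  0.68657317, -0.01331317],
       [ 0.57110696,  0.59369154, -0.56689258],
       [-0.38130932, -0.41969946, -0.82368414]]), 't': array([ 0.39815209, -0.26909767,  1.79385802])}
top {'vfov': 46.345595206795466, 'cx': 313.1347740038112, 'cy': 200.07264873941514, 'R': array([[-0.00518856, -0.99989151, -0.01378567],
       [-0.99758108,  0.00613121, -0.06924162],
       [ 0.06931863,  0.01339306, -0.99750466]]), 't': array([0.04456464, 0.54260356, 1.42591795])}
wrist {'vfov': 65.70646984690485, 'cx': 320.2362180172267, 'cy': 195.57984048889668, 'tool_from_camera': array([[ 4.34917543e-04, -9.67867738e-01, -2.51459445e-01,
         7.05224235e-02],
       [ 9.99999903e-01,  4.02347456e-04,  1.80937241e-04,
         1.09897583e-03],
       [-7.39492497e-05, -2.51459499e-01,  9.67867819e-01,
        -1.69292387e-01],
       [ 0.00000000e+00,  0.00000000e+00,  0.00000000e+00,
         1.00000000e+00]])}
```

Tin look-alikes in the top view are at (226,212), the smallest, and at (240,265) and (180,280), both bigger. I choose (226,212). The ring is at about (305,222) and the rotor at about (361,204). I'll check these in a close crop.

```bash
cat > h.py <<'E'
import numpy as np,cv2
from scipy.spatial.transform import Rotation as Ro
def ray(d,u,v):
    f=200/np.tan(np.radians(d["vfov"]/2))
    c=np.array([(u-d["cx"])/f,(v-d["cy"])/f,1.]);R=np.array(d["R"]);t=np.array(d["t"])
    return -R.T@t, R.T@c
def onz(d,u,v,z):
    o,k=ray(d,u,v);return o+k*(z-o[2])/k[2]
def proj(d,X):
    f=200/np.tan(np.radians(d["vfov"]/2))
    c=np.array(d["R"])@np.asarray(X,float)+d["t"];return f*c[0]/c[2]+d["cx"],f*c[1]/c[2]+d["cy"]
E
python3 - <<'E'
from h import *
from bench import imaging
d=imaging.snapshot("top");im=d["image"][:,:,::-1]
c=im[170:260,200:400];cv2.imwrite("pics/topc.png",cv2.resize(c,None,fx=4,fy=4,interpolation=cv2.INTER_CUBIC))
e=imaging.snapshot("scene");im2=e["image"][:,:,::-1]
cv2.imwrite("pics/scc.png",cv2.resize(im2[140:290,250:450],None,fx=4,fy=4,interpolation=cv2.INTER_CUBIC))
for n,u,v,z in[("tin",226,212,.022),("ring",305,222,0),("rot",361,204,.095),("t2",240,265,.022),("t3",180,280,.022),("mug",198,147,.09),("conn",325,255,.016),("brick",273,129,.034)]:print(n,onz(d,u,v,z).round(4))
E
```

```text
tin [0.5074 0.3108 0.022 ]
ring [0.4757 0.0675 0.    ]
rot [ 0.5252 -0.0994  0.095 ]
t2 [0.3446 0.2666 0.022 ]
t3 [0.2998 0.4504 0.022 ]
mug [0.6982 0.3822 0.09  ]
conn [0.3736 0.0059 0.016 ]
brick [0.7632 0.1645 0.034 ]
```

Request:
{"op": "drive_tool", "data": {"grip": [0.74,0.74,0.74,0.74,0.74,0.74,0.74,0.74], "travel": [[0.5,1,0],[0.5,1,0],[0.5,1,0],[0.5,1,0],[0.5,1,0],[0.5,1,0],[0.5,1,0],[0.5,1,0]], "dr": [[0,0,0.4],[0,0,0.4],[0,0,0.4],[0,0,0.4],[0,0,0.4],[0,0,0.4],[0,0,0.4],[0,0,0.4]]}}

```text
t: 0.92
ee_pos: [0.2653, -0.3149, 0.2145]
tool_rot: [3.005, 0.916, 0.0]
wrist_force: [-0.4, -0.3, 1.3]
grip_width: 0.0409
```

Request:
{"op": "drive_tool", "data": {"grip": [0.74,0.74,0.74,0.74,0.74,0.74,0.74,0.74], "travel": [[0.4,1,0],[0.4,1,0],[0.4,1,0],[0.4,1,0],[0.4,1,0],[0.4,1,0],[0.4,1,0],[0.4,1,0]], "dr": [[0,0,0.4],[0,0,0.4],[0,0,0.4],[0,0,0.4],[0,0,0.4],[0,0,0.4],[0,0,0.4],[0,0,0.4]]}}

```text
t: 1.58
ee_pos: [0.3612, -0.0749, 0.2148]
tool_rot: [2.81, 1.404, 0.001]
wrist_force: [0.9, -0.7, -0.5]
grip_width: 0.0237
```

Request:
{"op": "drive_tool", "data": {"grip": [0.74,0.74,0.74,0.74,0.74,0.74,0.74,0.74], "travel": [[0.4,1,0],[0.4,1,0],[0.4,1,0],[0.4,1,0],[0.4,1,0],[0.4,1,0],[0.4,1,0],[0.4,1,0]], "dr": [[0,0,0.4],[0,0,0.4],[0,0,0.4],[0,0,0.4],[0,0,0.4],[0,0,0.4],[0,0,0.4],[0,0,0.4]]}}

```text
t: 2.25
ee_pos: [0.4571, 0.1653, 0.2145]
tool_rot: [2.536, 1.854, -0.0]
wrist_force: [1.4, -0.9, -0.0]
grip_width: 0.0237
```

Request:
{"op": "drive_tool", "data": {"grip": [0.74,0.74,0.74,0.74,0.74,0.74,0.74], "travel": [[0.33,0.93,-0.6],[0.33,0.93,-0.6],[0.33,0.93,-0.6],[0.33,0.93,-0.6],[0.33,0.93,-0.6],[0,0,-0.6],[0,0,0]], "dr": [[0,0,0.33],[0,0,0.33],[0,0,0.33],[0,0,0.33],[0,0,0.33],[0,0,0],[0,0,0]]}}

```text
t: 2.83
ee_pos: [0.5036, 0.3032, 0.102]
tool_rot: [-2.365, -2.064, 0.012]
wrist_force: [-0.3, 0.2, -0.7]
grip_width: 0.0237
```

```bash
cat > look.py <<'E'
import sys
from h import *
from bench import sense,imaging
def look(n,name,box=None,k=1):
    d=imaging.snapshot(n);im=d["image"][:,:,::-1]
    if box: im=im[box[1]:box[3],box[0]:box[2]]
    cv2.imwrite(f"pics/{name}.png",cv2.resize(im,None,fx=k,fy=k,interpolation=cv2.INTER_CUBIC));return d
if __name__=="__main__":
    s=sense();print(s["t"],s["ee_pos"],s["tool_rot"])
    a=sys.argv
    look(a[1],a[2],[int(x) for x in a[3].split(",")] if len(a)>3 else None,float(a[4]) if len(a)>4 else 1)
E
python3 look.py wrist w1; python3 look.py scene s1 300,180,460,300 5
```

```text
2.8333 [0.50356815 0.30321231 0.10202862] [-2.3650335  -2.06357044  0.01152575]
2.8833 [0.5044316  0.30277373 0.10414351] [-2.36687891 -2.06293059  0.00822678]
```

```bash
cat >> h.py <<'E'
def wray(d,s,u,v):
    f=200/np.tan(np.radians(d["vfov"]/2))   # focal per text
    x,y=u-d["cx"],v-d["cy"];r=np.hypot(x,y);th=r/f
    c=np.array([np.sin(th)*x/r,np.sin(th)*y/r,np.cos(th)]) if r>0 else np.array([0,0,1.])
    T=np.array(d["tool_from_camera"]);R=Ro.from_rotvec(s["tool_rot"]).as_matrix()
    return s["ee_pos"]+R@T[:3,3], R@T[:3,:3]@c
def wonz(d,s,u,v,z):
    o,k=wray(d,s,u,v);return o+k*(z-o[2])/k[2]
E
python3 - <<'E'
from h import *
from bench import sense,imaging
s=sense();d=imaging.snapshot("wrist")
for u,v in[(328,182),(328,126),(272,180),(386,180),(328,238)]: print(wonz(d,s,u,v,.022).round(4))
e=imaging.snapshot("scene")
print(onz(e,300+478/5,180+427/5,.022), onz(e,300+220/5,180+151/5,0))
E
```

```text
[0.5145 0.3169 0.022 ]
[0.5207 0.3631 0.022 ]
[0.4681 0.3252 0.022 ]
[0.5636 0.3121 0.022 ]
[0.508  0.2669 0.022 ]
[0.51829344 0.32212451 0.022     ] [0.4792495  0.07087898 0.        ]
```

Request:
{"op": "drive_tool", "data": {"grip": [0.74,0.74,0.74,0.74,0.74,0.74], "travel": [[0.2,0.1,-0.8],[0,0,-0.8],[0,0,-0.8],[0,0,-0.3],[0,0,-0.2],[0,0,0]], "dr": [[0,0,0],[0,0,0],[0,0,0],[0,0,0],[0,0,0],[0,0,0]]}}

```text
t: 3.53
ee_pos: [0.5125, 0.3057, 0.0198]
tool_rot: [-2.37, -2.062, 0.0]
wrist_force: [-0.4, 0.5, -0.2]
grip_width: 0.0237
```

```bash
python3 look.py wrist w2; python3 look.py scene s2 300,180,460,300 5
```

```text
3.5333 [0.51248229 0.30570335 0.01979621] [-2.36984286e+00 -2.06227191e+00  1.85069947e-04]
3.5833 [0.51319296 0.30607481 0.02080129] [2.36930873e+00 2.06219038e+00 2.25105854e-03]
```

Request:
{"op": "drive_tool", "data": {"grip": [0.74,0.74,0.74,0.74,0.74,0.74,0.74,0.74], "travel": [[0,0,-0.33],[0,-0.2,0],[0,-0.25,0],[-0.03,-0.25,0],[-0.06,-0.4,0],[-0.06,-0.4,0],[-0.06,-0.4,0],[-0.06,-0.4,0]], "dr": [[0,0,0],[0,0,0],[0,0,0],[0,0,0],[0,0,0],[0,0,0],[0,0,0],[0,0,0]]}}

```text
t: 4.3
ee_pos: [0.5042, 0.2357, 0.0099]
tool_rot: [2.369, 2.063, 0.001]
wrist_force: [-0.2, 1.0, -0.2]
grip_width: 0.0244
```

```bash
python3 look.py wrist w3; python3 look.py scene s3 300,180,460,300 5
```

```text
4.3 [0.50422117 0.23571954 0.00993266] [2.36946217e+00 2.06259396e+00 6.38280971e-04]
4.35 [0.50381372 0.23385607 0.00962933] [ 2.37001429e+00  2.06137803e+00 -2.36427711e-03]
```

Run:
```python
from h import *
from bench import sense,imaging
s=sense();d=imaging.snapshot("wrist");print(s["ee_pos"])
P=[wonz(d,s,u,v,.022) for u,v in[(323,101),(234,183),(409,183),(323,272)]]; print(np.mean(P,0).round(4),np.round(P,4))
e=imaging.snapshot("scene")
for c in[(478,427),(412,364)]:print(onz(e,300+c[0]/5,180+c[1]/5,.022))
```

```text
[0.50393828 0.23489581 0.00965339]
[0.5101 0.2675 0.022 ] [[0.5165 0.3115 0.022 ]
 [0.4639 0.2765 0.022 ]
 [0.5562 0.2636 0.022 ]
 [0.5037 0.2183 0.022 ]]
[0.51829344 0.32212451 0.022     ]
[0.51527118 0.26710034 0.022     ]
```

Request:
{"op": "drive_tool", "data": {"grip": [0.74,0.74,0.74,0.74,0.74,0.74,0.74,0.74], "travel": [[-0.05,-0.3,0],[-0.08,-0.5,0],[-0.08,-0.5,0],[-0.08,-0.5,0],[-0.08,-0.5,0],[-0.08,-0.5,0],[-0.08,-0.5,0],[-0.08,-0.5,0]], "dr": [[0,0,0],[0,0,0],[0,0,0],[0,0,0],[0,0,0],[0,0,0],[0,0,0],[0,0,0]]}}

```text
t: 5.17
ee_pos: [0.4861, 0.1227, 0.0099]
tool_rot: [2.368, 2.064, 0.001]
wrist_force: [-0.2, 1.3, 0.7]
grip_width: 0.0239
```

Request:
{"op": "drive_tool", "data": {"grip": [0.74,0.74,0.74,0.74,0.74,0.74,0.74,0.74], "travel": [[-0.08,-0.5,0],[-0.08,-0.5,0],[-0.08,-0.4,0],[-0.05,-0.3,0],[-0.03,-0.2,0],[0,-0.1,0],[0,0,0],[0,0,0]], "dr": [[0,0,0],[0,0,0],[0,0,0],[0,0,0],[0,0,0],[0,0,0],[0,0,0],[0,0,0]]}}

```text
t: 5.83
ee_pos: [0.4764, 0.0631, 0.0096]
tool_rot: [2.369, 2.063, -0.001]
wrist_force: [0.2, -0.1, -1.7]
grip_width: 0.0241
```

```bash
python3 look.py wrist w4; python3 look.py scene s4 270,130,430,250 5;python3 look.py top t4 220,160,380,280 5
```

```text
5.8333 [0.47637136 0.06307759 0.00962054] [ 2.36874218e+00  2.06341657e+00 -5.85295505e-04]
5.8833 [0.47631838 0.06319856 0.00956653] [ 2.36862116e+00  2.06373808e+00 -7.10280469e-04]
5.9333 [0.4762883  0.06327899 0.00954417] [-2.36848861e+00 -2.06386020e+00  7.01275018e-04]
```

```bash
python3 look.py wrist w4c 180,80,460,290 2.8
cat > fit.py <<'E'
from h import *
from bench import sense,imaging
from scipy.optimize import least_squares
def ringtin(box=None,show=None):
    s=sense();d=imaging.snapshot("wrist");im=d["image"]
    hsv=cv2.cvtColor(im,cv2.COLOR_RGB2HSV)
    m=cv2.inRange(hsv,(22,110,90),(35,255,255));m=m
    v,u=np.nonzero(m)
    k=(v<262);u,v=u[k],v[k]
    P=np.array([wonz(d,s,a+0.0,b,0)[:2] for a,b in zip(u,v)])
    c0=np.array([.477,.069]);k=abs(np.hypot(*(P-c0).T)-.066)<.015;P=P[k]
    f=least_squares(lambda c:np.hypot(*(P-c).T)-.066,c0,loss="soft_l1",f_scale=.002)
    print("ring",f.x.round(4),len(P),np.std(f.fun).round(4),"tcp",s["ee_pos"].round(4));return s,d,f.x
def tinfit(s,d,pts,R=.05,z=.022):
    P=np.array([wonz(d,s,a,b,z)[:2] for a,b in pts])
    f=least_squares(lambda c:np.hypot(*(P-c).T)-R,P.mean(0));print("tin",f.x.round(4),f.fun.round(4));return f.x
E
python3 -c "
from fit import *
s,d,c=ringtin()
t=tinfit(s,d,[(322,102),(235,183),(410,183),(252,128),(391,125)]);print(c-t)"
```

```text
5.9833 [0.47629441 0.06332922 0.00954956] [-2.36840602e+00 -2.06391252e+00  5.96785816e-04]
ring [0.4781 0.0686] 1771 0.0017 tcp [0.4763 0.0633 0.0096]
tin [0.4819 0.0909] [-0.0011 -0.0028 -0.0029  0.0013  0.0015]
[-0.00374322 -0.02235297]
```

Request:
{"op": "drive_tool", "data": {"grip": [0.74,0.74,0.74,0.74,0.74], "travel": [[0,-0.2,0],[-0.05,-0.2,0],[-0.05,-0.2,0],[0,-0.1,0],[0,0,0]], "dr": [[0,0,0],[0,0,0],[0,0,0],[0,0,0],[0,0,0]]}}

```text
t: 6.5
ee_pos: [0.4732, 0.0412, 0.0097]
tool_rot: [2.37, 2.062, -0.001]
wrist_force: [0.6, 0.6, -0.2]
grip_width: 0.024
```

```bash
python3 look.py wrist w5c 180,80,460,290 2.8
python3 -c "
from fit import *
s,d,c=ringtin()"
```

```text
6.5 [0.47323325 0.04117893 0.00968468] [ 2.37021007e+00  2.06188274e+00 -6.04680516e-04]
ring [0.478  0.0675] 4433 0.0017 tcp [0.4733 0.0414 0.0097]
```

```bash
python3 -c "
from fit import *
s,d,c=ringtin()
X=lambda p:(180+p[0]/2.8-.3,80+p[1]/2.8-.3)
t=tinfit(s,d,[X(p) for p in[(395,60),(145,290),(648,290),(213,142),(583,142),(395,553)]],R=.05);print((c-t)*1000)
# project expected tin rim at ring centre for overlay
im=d['image'][:,:,::-1].copy()
def wproj(X):
    T=np.array(d['tool_from_camera']);R=Ro.from_rotvec(s['tool_rot']).as_matrix()
    p=T[:3,:3].T@(R.T@(X-s['ee_pos'])-T[:3,3]);f=200/np.tan(np.radians(d['vfov']/2))
    th=np.arctan2(np.hypot(p[0],p[1]),p[2]);k=f*th/np.hypot(p[0],p[1]);return d['cx']+k*p[0],d['cy']+k*p[1]
big=cv2.resize(im[80:290,180:460],None,fx=2.8,fy=2.8,interpolation=cv2.INTER_CUBIC)
for rr,z,col in[(.05,.022,(0,0,255)),(.066,0,(255,0,0))]:
  for a in np.linspace(0,6.28,200):
    u,v=wproj(np.array([c[0]+rr*np.cos(a),c[1]+rr*np.sin(a),z]));cv2.circle(big,(int((u+.5-180)*2.8),int((v+.5-80)*2.8)),1,col,-1)
cv2.imwrite('pics/ov5.png',big)"
```

```text
ring [0.478  0.0675] 4451 0.0017 tcp [0.4734 0.0416 0.0098]
tin [0.4784 0.069 ] [-0.0003 -0.0013 -0.0015 -0.0012 -0.001  -0.0023]
[-0.3552404  -1.47416902]
```

Request:
{"op": "drive_tool", "data": {"grip": [0.74,0.74,0.74,0.74,0.74,0.74,0.74], "travel": [[0,-0.07,0],[0,0,0],[0,0.2,0],[0,0,0.5],[0,0,1],[0,0,1],[0,0,1]], "dr": [[0,0,0],[0,0,0],[0,0,0],[0,0,0],[0,0,0],[0,0,0],[0,0,0]]}}

```text
t: 7.23
ee_pos: [0.4729, 0.0465, 0.1157]
tool_rot: [-2.368, -2.063, 0.001]
wrist_force: [1.0, -0.3, 0.2]
grip_width: 0.024
```

Request:
{"op": "drive_tool", "data": {"grip": [0.74,0.74,0.74,0.74,0.74], "travel": [[0,0,1],[0,0,1],[0,0,1],[0,0,0],[0,0,0]], "dr": [[0,0,0],[0,0,0],[0,0,0],[0,0,0],[0,0,0]]}}

```text
t: 7.65
ee_pos: [0.4747, 0.0461, 0.2066]
tool_rot: [2.366, 2.061, 0.004]
wrist_force: [0.5, -0.6, -0.5]
grip_width: 0.0238
```

```bash
python3 look.py wrist w6; python3 look.py top t6 ; python3 look.py scene s6 250,130,410,250 5
```

```text
7.65 [0.47470695 0.04610898 0.20658932] [2.36615273 2.06127847 0.0043498 ]
7.7 [0.47342494 0.0462728  0.20462162] [2.36852901e+00 2.06324131e+00 4.11077034e-04]
7.75 [0.47266153 0.04629544 0.20348558] [-2.36791797e+00 -2.06242209e+00  2.05865073e-03]
```

```bash
python3 -c "
from fit import *
s=sense();d=imaging.snapshot('wrist');im=d['image'][:,:,::-1]
big=cv2.resize(im[90:220,250:390],None,fx=5,fy=5,interpolation=cv2.INTER_CUBIC)
s,d,c=ringtin()
def wproj(X):
    T=np.array(d['tool_from_camera']);R=Ro.from_rotvec(s['tool_rot']).as_matrix()
    p=T[:3,:3].T@(R.T@(X-s['ee_pos'])-T[:3,3]);f=200/np.tan(np.radians(d['vfov']/2))
    th=np.arctan2(np.hypot(p[0],p[1]),p[2]);k=f*th/np.hypot(p[0],p[1]);return d['cx']+k*p[0],d['cy']+k*p[1]
for rr,z,col in[(.05,.022,(0,0,255)),(.05,.0,(0,255,0)),(.066,0,(255,0,0))]:
  for a in np.linspace(0,6.28,150):
    u,v=wproj(np.array([c[0]+rr*np.cos(a),c[1]+rr*np.sin(a),z]));cv2.circle(big,(int((u+.5-250)*5),int((v+.5-90)*5)),1,col,-1)
cv2.imwrite('pics/ov6.png',big)"
```

```text
ring [0.478  0.0674] 1369 0.0015 tcp [0.4722 0.0463 0.2028]
```

```bash
python3 -c "
from h import *
from bench import imaging
d=imaging.snapshot('top');e=imaging.snapshot('scene')
C=[onz(d,200+u/4-.4,170+v/4-.4,.012) for u,v in[(530,80),(715,45),(748,205),(562,240)]]
C=np.array(C)[:,:2];print(C.round(4),C.mean(0));
print('sides',np.hypot(*(C-np.roll(C,1,0)).T))
ax=(C[0]+C[1]-C[2]-C[3]);print(np.degrees(np.arctan2(ax[1],ax[0])))
ay=(C[0]+C[3]-C[1]-C[2]);print(np.degrees(np.arctan2(-ay[0],ay[1])))
# scene corners
S=[onz(e,250+u/4-.4,140+v/4-.4,.012)[:2] for u,v in[(72,195),(213,285),(307,180)]];S=np.array(S);print(S, (S[0]+S[2])/2)
# rotor disc ends in top image at z~.095 
A=[onz(d,200+u/4-.4,170+v/4-.4,.12)[:2] for u,v in[(548,155),(748,118)]];print(np.array(A),np.mean(A,0))
"; python3 look.py scene s7 260,140,340,210 10; python3 look.py top t7 320,170,400,240 10
```

```text
[[ 0.5756 -0.0176]
 [ 0.602  -0.1616]
 [ 0.4776 -0.1852]
 [ 0.4513 -0.0413]] [ 0.52663626 -0.10143829]
sides [0.12656667 0.14642257 0.12670039 0.14628045]
10.773944241450767
10.360133862454855
[[ 0.6062605  -0.15999237]
 [ 0.58202614 -0.0136905 ]
 [ 0.45523466 -0.0358736 ]] [ 0.53074758 -0.09793298]
[[ 0.51160426 -0.02710822]
 [ 0.5373392  -0.17076929]] [ 0.52447173 -0.09893876]
8.0 [0.47267012 0.04609503 0.20340038] [-2.36783432 -2.06183305  0.0025695 ]
8.05 [0.47285913 0.0460618  0.20370085] [-2.36815653e+00 -2.06208967e+00  1.93189618e-03]
```

Request:
{"op": "drive_tool", "data": {"grip": [0.5,0.5,0.5,0.5,0.5,0.5,0.5], "travel": [[0.37,-0.98,0],[0.37,-0.98,0],[0.37,-0.98,0],[0.37,-0.98,0],[0.37,-0.98,0],[0,0,0],[0,0,0]], "dr": [[0,0,0.61],[0,0,0.61],[0,0,0.61],[0,0,0.61],[0,0,0.61],[0,0,0],[0,0,0]]}}

```text
t: 8.68
ee_pos: [0.5289, -0.1021, 0.2042]
tool_rot: [-2.014, -2.41, 0.0]
wrist_force: [-0.3, -0.3, -0.7]
grip_width: 0.0457
```

```bash
python3 look.py wrist w8; python3 look.py scene s8 260,100,380,210 6
```

```text
8.6833 [ 0.52891973 -0.10213981  0.20422648] [-2.01405972e+00 -2.40976075e+00  1.04332163e-04]
8.7333 [ 0.52862712 -0.10100586  0.20426793] [-2.01226631e+00 -2.41089707e+00 -3.30708035e-05]
```

```bash
python3 -c "
from h import *
from bench import imaging,sense
s=sense();d=imaging.snapshot('wrist');print(s['ee_pos'],s['ft_torque'],s['wrist_force'],s['q'])
R=Ro.from_rotvec(s['tool_rot']).as_matrix();print(R.round(3), np.degrees(np.arctan2(R[1,1],R[0,1])))
a=wonz(d,s,279.5,194,.107);b=wonz(d,s,361,193,.107);print(a,b,(a+b)/2,np.hypot(*(a-b)[:2]))
a=wonz(d,s,308.5,192,.17);
for uv in[(264,114),(376,112),(266,235),(376,235)]:print(wonz(d,s,*uv,.012))
"; python3 look.py wrist w8c 240,90,400,290 4
```

```text
[ 0.5285162  -0.10036457  0.20432449] [ 0.00831035 -0.01559843 -0.00398683] [ 0.06209281 -0.15403399 -0.55771024] [-4.12654389e-01  7.13007168e-02  1.71238264e+00  3.72957043e-04
  1.35901661e+00 -5.93680789e-01]
[[-0.18   0.984 -0.001]
 [ 0.984  0.18   0.001]
 [ 0.001 -0.001 -1.   ]] 10.367564251960399
[ 0.4924603  -0.10527772  0.107     ] [ 0.56388912 -0.09123279  0.107     ] [ 0.52817471 -0.09825525  0.107     ] 0.07279654317710255
[ 0.45063839 -0.03948144  0.012     ]
[ 0.57871355 -0.0136116   0.012     ]
[ 0.47458704 -0.18757743  0.012     ]
[ 0.6118326  -0.16241306  0.012     ]
8.8333 [ 0.52853813 -0.10001331  0.20446432] [-2.01000368e+00 -2.41336905e+00 -1.04010997e-04]
```

Request:
{"op": "drive_tool", "data": {"grip": [0.5,0.5,0.5,0.5,0.5,0.5], "travel": [[0,0,-0.6],[0,0,-0.6],[0,0,-0.4],[0,0,-0.3],[0,0,0],[0,0,0]], "dr": [[0,0,0],[0,0,0],[0,0,0],[0,0,0],[0,0,0],[0,0,0]]}}

```text
t: 9.38
ee_pos: [0.5288, -0.1006, 0.1476]
tool_rot: [-2.01, -2.414, 0.0]
wrist_force: [0.1, 0.7, 0.6]
grip_width: 0.0458
```

Request:
{"op": "drive_tool", "data": {"grip": [1,1,1,1,1], "travel": [[0,0,0],[0,0,0],[0,0,0],[0,0,0],[0,0,0]], "dr": [[0,0,0],[0,0,0],[0,0,0],[0,0,0],[0,0,0]]}}

```text
t: 9.8
ee_pos: [0.5279, -0.1015, 0.1483]
tool_rot: [-2.009, -2.413, 0.004]
wrist_force: [-5.4, -1.0, 4.0]
grip_width: 0.0175
```

```bash
cat > rd.py <<'E'
from h import *
from bench import imaging,sense
H=np.array([.5285,-.1005,.095]);n=np.array([.9835,.181,0])
def rd(s):
    R=Ro.from_rotvec(s["tool_rot"]).as_matrix();z=-R[:,2];u=np.cross(n,[0,0,1])  # +theta moves top along u
    th=np.degrees(np.arctan2(z@u,z[2]));p=s["ee_pos"]-H
    thp=np.degrees(np.arctan2(p@u,p[2]));rad=np.hypot(p@u,p[2])
    F=s["wrist_force"];T=s["ft_torque"]
    # torque on rotor by tool about n (tool gets reaction)
    g=s["ee_pos"]+R@[0,0,-.0187]-H
    m_tcp=-n@(T+np.cross(p,F)); m_f=-n@np.cross(g,F)
    return dict(t=round(s["t"],2),th=round(th,2),thp=round(thp,2),rad=round(rad*1e3,1),F=F.round(2),T=T.round(3),mt=round(m_tcp,3),mf=round(m_f,3),ax=round(p@n*1e3,1),w=round(s["grip_width"],4),tau=s["tau"].round(2))
if __name__=="__main__":
    import sys
    N=int(sys.argv[1]) if len(sys.argv)>1 else 1
    for i in range(N):
        print(rd(sense()))
        if i<N-1: imaging.snapshot("top")
E
python3 rd.py 4;python3 look.py scene s9 260,100,380,210 6
```

```text
{'t': 9.8, 'th': np.float64(-0.02), 'thp': np.float64(0.91), 'rad': np.float64(53.3), 'F': array([-5.39, -0.97,  3.99]), 'T': array([-0.201,  0.882,  0.072]), 'mt': np.float64(0.043), 'mf': np.float64(0.005), 'ax': np.float64(-0.8), 'w': 0.0175, 'tau': array([  0.67, -33.92, -30.8 ,   0.79,  -1.2 ,   0.1 ])}
{'t': 9.85, 'th': np.float64(-0.02), 'thp': np.float64(0.9), 'rad': np.float64(53.3), 'F': array([-6.4 , -0.05,  4.78]), 'T': array([-0.17 ,  0.901,  0.05 ]), 'mt': np.float64(0.068), 'mf': np.float64(0.084), 'ax': np.float64(-0.8), 'w': 0.0174, 'tau': array([  1.  , -33.5 , -30.77,   1.01,  -1.5 ,   0.1 ])}
{'t': 9.9, 'th': np.float64(-0.02), 'thp': np.float64(0.9), 'rad': np.float64(53.3), 'F': array([-6.38, -0.66,  4.25]), 'T': array([-0.23 ,  0.92 ,  0.142]), 'mt': np.float64(0.09), 'mf': np.float64(0.04), 'ax': np.float64(-0.8), 'w': 0.0178, 'tau': array([  1.  , -33.61, -30.82,   1.01,  -1.47,   0.09])}
{'t': 9.95, 'th': np.float64(-0.02), 'thp': np.float64(0.9), 'rad': np.float64(53.3), 'F': array([-6.44, -1.59,  4.34]), 'T': array([-0.175,  0.868,  0.073]), 'mt': np.float64(-0.002), 'mf': np.float64(-0.025), 'ax': np.float64(-0.8), 'w': 0.0179, 'tau': array([  0.98, -33.62, -30.82,   1.01,  -1.47,   0.09])}
9.95 [ 0.52786307 -0.10147006  0.1482774 ] [-2.00953128 -2.41283227  0.00378827]
```

```bash
cat > tab.py <<'E'
import numpy as np,sys
a,b,st=map(float,sys.argv[1:4]);r=53.3;u=np.array([.181,-.9835,0])
th=np.radians(np.arange(a,b+np.sign(st)*.01,st));P=r*(np.outer(np.sin(th),u)+np.outer(np.cos(th),[0,0,1]))/30
Q=P.round(2);D=np.diff(Q,axis=0).round(2)
print(D.tolist());print("dr",(np.array([.9835,.181,0])*st/6).round(3))
E
python3 tab.py 0 64 4; python3 tab.py 0 -64 -4
```

```text
[[0.02, -0.12, -0.01], [0.02, -0.12, -0.01], [0.03, -0.12, -0.02], [0.02, -0.12, -0.03], [0.02, -0.12, -0.04], [0.02, -0.11, -0.05], [0.02, -0.11, -0.05], [0.02, -0.11, -0.06], [0.02, -0.1, -0.07], [0.02, -0.09, -0.08], [0.01, -0.09, -0.08], [0.02, -0.09, -0.09], [0.01, -0.08, -0.1], [0.02, -0.07, -0.1], [0.01, -0.06, -0.1], [0.01, -0.06, -0.11]]
dr [0.656 0.121 0.   ]
[[-0.02, 0.12, -0.01], [-0.02, 0.12, -0.01], [-0.03, 0.12, -0.02], [-0.02, 0.12, -0.03], [-0.02, 0.12, -0.04], [-0.02, 0.11, -0.05], [-0.02, 0.11, -0.05], [-0.02, 0.11, -0.06], [-0.02, 0.1, -0.07], [-0.02, 0.09, -0.08], [-0.01, 0.09, -0.08], [-0.02, 0.09, -0.09], [-0.01, 0.08, -0.1], [-0.02, 0.07, -0.1], [-0.01, 0.06, -0.1], [-0.01, 0.06, -0.11]]
dr [-0.656 -0.121 -0.   ]
```

Request:
{"op": "drive_tool", "data": {"grip": [1,1,1], "travel": [[-0.01,-0.11,0.01],[0.02,-0.12,-0.01],[0.03,-0.12,-0.02]], "dr": [[0.656,0.121,0],[0.656,0.121,0],[0.656,0.121,0]]}}

```text
t: 10.25
ee_pos: [0.5295, -0.1106, 0.1474]
tool_rot: [-1.899, -2.283, -0.203]
wrist_force: [-2.9, 3.2, -1.5]
grip_width: 0.0179
```

```bash
python3 rd.py 6
```

```text
{'t': 10.25, 'th': np.float64(12.29), 'thp': np.float64(10.89), 'rad': np.float64(53.3), 'F': array([-2.9 ,  3.16, -1.49]), 'T': array([0.235, 0.403, 0.18 ]), 'mt': np.float64(-0.129), 'mf': np.float64(0.236), 'ax': np.float64(-0.9), 'w': 0.0179, 'tau': array([  0.75, -41.81, -30.86,  -0.12,  -1.2 ,   0.6 ])}
{'t': 10.3, 'th': np.float64(12.49), 'thp': np.float64(13.16), 'rad': np.float64(53.3), 'F': array([-1.56,  2.96,  6.34]), 'T': array([1.489, 0.327, 0.179]), 'mt': np.float64(-1.281), 'mf': np.float64(0.327), 'ax': np.float64(-0.9), 'w': 0.0174, 'tau': array([  3.58, -40.12, -29.96,  -0.64,  -1.06,   0.11])}
{'t': 10.35, 'th': np.float64(12.18), 'thp': np.float64(13.08), 'rad': np.float64(53.3), 'F': array([-2.26,  1.45,  2.7 ]), 'T': array([0.589, 0.287, 0.21 ]), 'mt': np.float64(-0.503), 'mf': np.float64(0.172), 'ax': np.float64(-0.8), 'w': 0.0174, 'tau': array([ -2.09, -36.89, -30.69,   0.56,  -0.22,  -0.18])}
{'t': 10.4, 'th': np.float64(12.01), 'thp': np.float64(12.71), 'rad': np.float64(53.3), 'F': array([-2.51, -0.44,  1.32]), 'T': array([0.229, 0.297, 0.269]), 'mt': np.float64(-0.263), 'mf': np.float64(0.022), 'ax': np.float64(-0.8), 'w': 0.0179, 'tau': array([ -1.36, -37.1 , -30.72,   0.78,  -0.23,   0.04])}
{'t': 10.45, 'th': np.float64(11.91), 'thp': np.float64(12.46), 'rad': np.float64(53.3), 'F': array([-2.88, -1.01,  1.64]), 'T': array([-0.101,  0.371,  0.203]), 'mt': np.float64(0.026), 'mf': np.float64(-0.008), 'ax': np.float64(-0.8), 'w': 0.0176, 'tau': array([-2.400e-01, -3.765e+01, -3.073e+01,  1.200e+00,  3.000e-02,
        9.000e-02])}
{'t': 10.5, 'th': np.float64(11.85), 'thp': np.float64(12.35), 'rad': np.float64(53.3), 'F': array([-2.78, -1.19,  0.55]), 'T': array([-0.298,  0.344,  0.154]), 'mt': np.float64(0.202), 'mf': np.float64(-0.039), 'ax': np.float64(-0.8), 'w': 0.0176, 'tau': array([  0.57, -38.03, -30.72,   1.46,   0.16,   0.08])}
```

```bash
sed -i 's/Q=P.round(2);D=np.diff(Q,axis=0).round(2)/Q=P.round(3);D=np.diff(Q,axis=0).round(3)/' tab.py; python3 tab.py 12 60 2
cat > rec.py <<'E'
from rd import *
import pickle,sys
s=sense();d=float(sys.argv[1])
try:L=pickle.load(open("log.pkl","rb"))
except Exception:L=[]
L.append((d,s));pickle.dump(L,open("log.pkl","wb"));x=rd(s);print({k:x[k] for k in("t","th","thp","rad","ax","F","T","mf","w")},s["q"].round(2))
E
```

```text
[[0.011, -0.06, -0.014], [0.011, -0.059, -0.016], [0.01, -0.058, -0.018], [0.011, -0.058, -0.02], [0.01, -0.057, -0.023], [0.011, -0.056, -0.024], [0.01, -0.055, -0.026], [0.01, -0.054, -0.028], [0.01, -0.054, -0.03], [0.009, -0.052, -0.032], [0.01, -0.051, -0.034], [0.009, -0.05, -0.036], [0.009, -0.049, -0.037], [0.009, -0.047, -0.039], [0.008, -0.046, -0.041], [0.008, -0.045, -0.042], [0.008, -0.043, -0.044], [0.008, -0.042, -0.045], [0.007, -0.04, -0.047], [0.007, -0.038, -0.048], [0.007, -0.037, -0.05], [0.007, -0.035, -0.051], [0.006, -0.033, -0.052], [0.005, -0.031, -0.053]]
dr [0.328 0.06  0.   ]
```

Request:
{"op": "drive_tool", "data": {"grip": [1,1,1,1], "travel": [[0.011,-0.06,-0.014],[0.011,-0.059,-0.016],[0.01,-0.058,-0.018],[0.011,-0.058,-0.02]], "dr": [[0.328,0.06,0],[0.328,0.06,0],[0.328,0.06,0],[0.328,0.06,0]]}}

```text
t: 10.83
ee_pos: [0.531, -0.1185, 0.1451]
tool_rot: [-1.825, -2.191, -0.325]
wrist_force: [-4.8, 1.1, 2.2]
grip_width: 0.0174
```

```bash
python3 rec.py 1
```

```text
{'t': 10.83, 'th': np.float64(20.24), 'thp': np.float64(19.9), 'rad': np.float64(53.3), 'ax': np.float64(-0.8), 'F': array([-4.77,  1.14,  2.18]), 'T': array([-0.085,  0.739,  0.393]), 'mf': np.float64(0.188), 'w': 0.0174} [-0.59  0.29  1.62  0.25  1.48 -0.83]
```

Request:
{"op": "drive_tool", "data": {"grip": [1,1,1,1], "travel": [[0.01,-0.057,-0.023],[0.011,-0.056,-0.024],[0.01,-0.055,-0.026],[0.01,-0.054,-0.028]], "dr": [[0.328,0.06,0],[0.328,0.06,0],[0.328,0.06,0],[0.328,0.06,0]]}}

```text
t: 11.17
ee_pos: [0.5323, -0.1253, 0.1421]
tool_rot: [-1.746, -2.096, -0.439]
wrist_force: [-4.5, 1.2, 2.4]
grip_width: 0.0178
```

```bash
python3 rec.py 1
```

```text
{'t': 11.17, 'th': np.float64(28.29), 'thp': np.float64(28.04), 'rad': np.float64(53.3), 'ax': np.float64(-0.7), 'F': array([-4.49,  1.21,  2.37]), 'T': array([0.083, 0.819, 0.495]), 'mf': np.float64(0.208), 'w': 0.0178} [-0.65  0.38  1.55  0.32  1.58 -0.89]
```

Request:
{"op": "drive_tool", "data": {"grip": [1,1,1,1], "travel": [[0.01,-0.054,-0.03],[0.009,-0.052,-0.032],[0.01,-0.051,-0.034],[0.009,-0.05,-0.036]], "dr": [[0.328,0.06,0],[0.328,0.06,0],[0.328,0.06,0],[0.328,0.06,0]]}}

```text
t: 11.5
ee_pos: [0.5335, -0.1315, 0.1381]
tool_rot: [-1.665, -1.999, -0.546]
wrist_force: [-3.6, 0.9, 2.9]
grip_width: 0.018
```

```bash
python3 rec.py 1
```

```text
{'t': 11.5, 'th': np.float64(36.31), 'thp': np.float64(36.1), 'rad': np.float64(53.3), 'ax': np.float64(-0.7), 'F': array([-3.65,  0.9 ,  2.94]), 'T': array([0.093, 0.671, 0.668]), 'mf': np.float64(0.215), 'w': 0.018} [-0.7   0.48  1.48  0.39  1.69 -0.93]
```

Request:
{"op": "drive_tool", "data": {"grip": [1,1,1,1], "travel": [[0.009,-0.049,-0.037],[0.009,-0.047,-0.039],[0.008,-0.046,-0.041],[0.008,-0.045,-0.042]], "dr": [[0.328,0.06,0],[0.328,0.06,0],[0.328,0.06,0],[0.328,0.06,0]]}}

```text
t: 11.83
ee_pos: [0.5345, -0.1372, 0.1333]
tool_rot: [-1.582, -1.899, -0.644]
wrist_force: [-4.5, 1.9, 2.1]
grip_width: 0.0177
```

```bash
python3 rec.py 1
```

```text
{'t': 11.83, 'th': np.float64(44.31), 'thp': np.float64(44.15), 'rad': np.float64(53.4), 'ax': np.float64(-0.7), 'F': array([-4.46,  1.94,  2.09]), 'T': array([0.134, 0.537, 0.702]), 'mf': np.float64(0.246), 'w': 0.0177} [-0.74  0.58  1.41  0.45  1.79 -0.97]
```

Request:
{"op": "drive_tool", "data": {"grip": [1,1,1,1], "travel": [[0.008,-0.043,-0.044],[0.008,-0.042,-0.045],[0.007,-0.04,-0.047],[0.007,-0.038,-0.048]], "dr": [[0.328,0.06,0],[0.328,0.06,0],[0.328,0.06,0],[0.328,0.06,0]]}}

```text
t: 12.17
ee_pos: [0.5354, -0.1421, 0.1277]
tool_rot: [-1.496, -1.796, -0.735]
wrist_force: [-3.4, 1.9, 2.3]
grip_width: 0.0174
```

```bash
python3 rec.py 1
```

```text
{'t': 12.17, 'th': np.float64(52.32), 'thp': np.float64(52.19), 'rad': np.float64(53.4), 'ax': np.float64(-0.7), 'F': array([-3.4 ,  1.95,  2.32]), 'T': array([0.101, 0.453, 0.768]), 'mf': np.float64(0.244), 'w': 0.0174} [-0.77  0.69  1.33  0.51  1.89 -0.99]
```

Request:
{"op": "drive_tool", "data": {"grip": [1,1,1,1], "travel": [[0.007,-0.037,-0.05],[0.007,-0.035,-0.051],[0.006,-0.033,-0.052],[0.005,-0.031,-0.053]], "dr": [[0.328,0.06,0],[0.328,0.06,0],[0.328,0.06,0],[0.328,0.06,0]]}}

```text
t: 12.5
ee_pos: [0.5362, -0.1462, 0.1216]
tool_rot: [-1.409, -1.692, -0.82]
wrist_force: [-2.9, 2.2, 1.1]
grip_width: 0.0175
```

```bash
python3 rec.py 1; python3 tab.py 60 -64 -2
```

```text
{'t': 12.5, 'th': np.float64(60.33), 'thp': np.float64(60.17), 'rad': np.float64(53.4), 'ax': np.float64(-0.7), 'F': array([-2.95,  2.2 ,  1.07]), 'T': array([0.111, 0.347, 0.748]), 'mf': np.float64(0.164), 'w': 0.0175} [-0.79  0.8   1.26  0.56  1.98 -1.  ]
[[-0.005, 0.031, 0.053], [-0.006, 0.033, 0.052], [-0.007, 0.035, 0.051], [-0.007, 0.037, 0.05], [-0.007, 0.038, 0.048], [-0.007, 0.04, 0.047], [-0.008, 0.042, 0.045], [-0.008, 0.043, 0.044], [-0.008, 0.045, 0.042], [-0.008, 0.046, 0.041], [-0.009, 0.047, 0.039], [-0.009, 0.049, 0.037], [-0.009, 0.05, 0.036], [-0.01, 0.051, 0.034], [-0.009, 0.052, 0.032], [-0.01, 0.054, 0.03], [-0.01, 0.054, 0.028], [-0.01, 0.055, 0.026], [-0.011, 0.056, 0.024], [-0.01, 0.057, 0.023], [-0.011, 0.058, 0.02], [-0.01, 0.058, 0.018], [-0.011, 0.059, 0.016], [-0.011, 0.06, 0.014], [-0.011, 0.06, 0.012], [-0.011, 0.06, 0.009], [-0.011, 0.06, 0.008], [-0.012, 0.061, 0.005], [-0.011, 0.061, 0.004], [-0.011, 0.061, 0.001], [-0.011, 0.061, -0.001], [-0.011, 0.061, -0.004], [-0.012, 0.061, -0.005], [-0.011, 0.06, -0.008], [-0.011, 0.06, -0.009], [-0.011, 0.06, -0.012], [-0.011, 0.06, -0.014], [-0.011, 0.059, -0.016], [-0.01, 0.058, -0.018], [-0.011, 0.058, -0.02], [-0.01, 0.057, -0.023], [-0.011, 0.056, -0.024], [-0.01, 0.055, -0.026], [-0.01, 0.054, -0.028], [-0.01, 0.054, -0.03], [-0.009, 0.052, -0.032], [-0.01, 0.051, -0.034], [-0.009, 0.05, -0.036], [-0.009, 0.049, -0.037], [-0.009, 0.047, -0.039], [-0.008, 0.046, -0.041], [-0.008, 0.045, -0.042], [-0.008, 0.043, -0.044], [-0.008, 0.042, -0.045], [-0.007, 0.04, -0.047], [-0.007, 0.038, -0.048], [-0.007, 0.037, -0.05], [-0.007, 0.035, -0.051], [-0.006, 0.033, -0.052], [-0.005, 0.031, -0.053], [-0.006, 0.03, -0.054], [-0.005, 0.028, -0.055]]
dr [-0.328 -0.06  -0.   ]
```

Request:
{"op": "drive_tool", "data": {"grip": [1,1,1,1], "travel": [[-0.005,0.031,0.053],[-0.006,0.033,0.052],[-0.007,0.035,0.051],[-0.007,0.037,0.05]], "dr": [[-0.328,-0.06,0],[-0.328,-0.06,0],[-0.328,-0.06,0],[-0.328,-0.06,0]]}}

```text
t: 12.83
ee_pos: [0.5356, -0.143, 0.126]
tool_rot: [-1.502, -1.8, -0.732]
wrist_force: [-3.4, -0.1, -4.2]
grip_width: 0.0178
```

```bash
python3 rec.py -1
```

```text
{'t': 12.83, 'th': np.float64(51.94), 'thp': np.float64(54.24), 'rad': np.float64(53.1), 'ax': np.float64(-0.7), 'F': array([-3.38, -0.06, -4.24]), 'T': array([-1.094, -0.015,  0.574]), 'mf': np.float64(-0.222), 'w': 0.0178} [-0.77  0.69  1.34  0.5   1.88 -0.99]
```

Request:
{"op": "drive_tool", "data": {"grip": [1,1,1,1], "travel": [[-0.007,0.038,0.048],[-0.007,0.04,0.047],[-0.008,0.042,0.045],[-0.008,0.043,0.044]], "dr": [[-0.328,-0.06,0],[-0.328,-0.06,0],[-0.328,-0.06,0],[-0.328,-0.06,0]]}}

```text
t: 13.17
ee_pos: [0.5348, -0.1383, 0.1317]
tool_rot: [-1.588, -1.903, -0.64]
wrist_force: [-3.1, -1.8, -3.8]
grip_width: 0.0175
```

```bash
python3 rec.py -1
```

```text
{'t': 13.17, 'th': np.float64(43.9), 'thp': np.float64(46.16), 'rad': np.float64(53.1), 'ax': np.float64(-0.7), 'F': array([-3.13, -1.8 , -3.83]), 'T': array([-1.128,  0.049,  0.474]), 'mf': np.float64(-0.257), 'w': 0.0175} [-0.74  0.58  1.41  0.45  1.78 -0.97]
```

Request:
{"op": "drive_tool", "data": {"grip": [1,1,1,1], "travel": [[-0.008,0.045,0.042],[-0.008,0.046,0.041],[-0.009,0.047,0.039],[-0.009,0.049,0.037]], "dr": [[-0.328,-0.06,0],[-0.328,-0.06,0],[-0.328,-0.06,0],[-0.328,-0.06,0]]}}

```text
t: 13.5
ee_pos: [0.5338, -0.1328, 0.1367]
tool_rot: [-1.671, -2.003, -0.541]
wrist_force: [-2.8, -3.1, -4.7]
grip_width: 0.0181
```

```bash
python3 rec.py -1
```

```text
{'t': 13.5, 'th': np.float64(35.89), 'thp': np.float64(38.12), 'rad': np.float64(53.0), 'ax': np.float64(-0.7), 'F': array([-2.82, -3.05, -4.69]), 'T': array([-1.162,  0.132,  0.458]), 'mf': np.float64(-0.347), 'w': 0.0181} [-0.7   0.48  1.48  0.39  1.68 -0.93]
```

Request:
{"op": "drive_tool", "data": {"grip": [1,1,1,1], "travel": [[-0.009,0.05,0.036],[-0.01,0.051,0.034],[-0.009,0.052,0.032],[-0.01,0.054,0.03]], "dr": [[-0.328,-0.06,0],[-0.328,-0.06,0],[-0.328,-0.06,0],[-0.328,-0.06,0]]}}

```text
t: 13.83
ee_pos: [0.5326, -0.1268, 0.1409]
tool_rot: [-1.752, -2.1, -0.434]
wrist_force: [-3.1, -4.1, -3.2]
grip_width: 0.0178
```

```bash
python3 rec.py -1
```

```text
{'t': 13.83, 'th': np.float64(27.87), 'thp': np.float64(30.09), 'rad': np.float64(53.0), 'ax': np.float64(-0.7), 'F': array([-3.11, -4.09, -3.16]), 'T': array([-1.149,  0.162,  0.372]), 'mf': np.float64(-0.327), 'w': 0.0178} [-0.65  0.38  1.55  0.32  1.58 -0.89]
```

Request:
{"op": "drive_tool", "data": {"grip": [1,1,1,1], "travel": [[-0.01,0.054,0.028],[-0.01,0.055,0.026],[-0.011,0.056,0.024],[-0.01,0.057,0.023]], "dr": [[-0.328,-0.06,0],[-0.328,-0.06,0],[-0.328,-0.06,0],[-0.328,-0.06,0]]}}

```text
t: 14.17
ee_pos: [0.5314, -0.1202, 0.1441]
tool_rot: [-1.831, -2.194, -0.32]
wrist_force: [-3.0, -3.6, -3.4]
grip_width: 0.0178
```

```bash
python3 rec.py -1
```

```text
{'t': 14.17, 'th': np.float64(19.86), 'thp': np.float64(22.06), 'rad': np.float64(53.0), 'ax': np.float64(-0.7), 'F': array([-2.99, -3.59, -3.36]), 'T': array([-1.144,  0.199,  0.39 ]), 'mf': np.float64(-0.288), 'w': 0.0178} [-0.59  0.29  1.62  0.25  1.48 -0.83]
```

Request:
{"op": "drive_tool", "data": {"grip": [1,1,1,1], "travel": [[-0.011,0.058,0.02],[-0.01,0.058,0.018],[-0.011,0.059,0.016],[-0.011,0.06,0.014]], "dr": [[-0.328,-0.06,0],[-0.328,-0.06,0],[-0.328,-0.06,0],[-0.328,-0.06,0]]}}

```text
t: 14.5
ee_pos: [0.5301, -0.1132, 0.1465]
tool_rot: [-1.906, -2.285, -0.197]
wrist_force: [-3.3, -5.4, -2.9]
grip_width: 0.0178
```

```bash
python3 rec.py -1
```

```text
{'t': 14.5, 'th': np.float64(11.85), 'thp': np.float64(14.0), 'rad': np.float64(53.0), 'ax': np.float64(-0.7), 'F': array([-3.29, -5.36, -2.9 ]), 'T': array([-1.155,  0.342,  0.21 ]), 'mf': np.float64(-0.374), 'w': 0.0178} [-0.53  0.22  1.69  0.16  1.38 -0.75]
```

Request:
{"op": "drive_tool", "data": {"grip": [1,1,1,1], "travel": [[-0.011,0.06,0.012],[-0.011,0.06,0.009],[-0.011,0.06,0.008],[-0.012,0.061,0.005]], "dr": [[-0.328,-0.06,0],[-0.328,-0.06,0],[-0.328,-0.06,0],[-0.328,-0.06,0]]}}

```text
t: 14.83
ee_pos: [0.5288, -0.1061, 0.1477]
tool_rot: [-1.978, -2.372, -0.065]
wrist_force: [-4.7, -5.1, -1.3]
grip_width: 0.0176
```

```bash
python3 rec.py -1
```

```text
{'t': 14.83, 'th': np.float64(3.85), 'thp': np.float64(5.97), 'rad': np.float64(53.0), 'ax': np.float64(-0.7), 'F': array([-4.71, -5.13, -1.26]), 'T': array([-1.142,  0.393,  0.195]), 'mf': np.float64(-0.308), 'w': 0.0176} [-0.45  0.15  1.74  0.06  1.29 -0.65]
```

Request:
{"op": "drive_tool", "data": {"grip": [1,1,1,1], "travel": [[-0.011,0.061,0.004],[-0.011,0.061,0.001],[-0.011,0.061,-0.001],[-0.011,0.061,-0.004]], "dr": [[-0.328,-0.06,0],[-0.328,-0.06,0],[-0.328,-0.06,0],[-0.328,-0.06,0]]}}

```text
t: 15.17
ee_pos: [0.5274, -0.0987, 0.1479]
tool_rot: [1.976, 2.37, -0.074]
wrist_force: [-3.8, -5.6, -0.5]
grip_width: 0.0178
```

```bash
python3 rec.py -1
```

```text
{'t': 15.17, 'th': np.float64(-4.16), 'thp': np.float64(-2.11), 'rad': np.float64(53.0), 'ax': np.float64(-0.8), 'F': array([-3.77, -5.56, -0.45]), 'T': array([-1.146,  0.436,  0.127]), 'mf': np.float64(-0.341), 'w': 0.0178} [-0.37  0.1   1.8  -0.07  1.21 -0.53]
```

Request:
{"op": "drive_tool", "data": {"grip": [1,1,1,1], "travel": [[-0.012,0.061,-0.005],[-0.011,0.06,-0.008],[-0.011,0.06,-0.009],[-0.011,0.06,-0.012]], "dr": [[-0.328,-0.06,0],[-0.328,-0.06,0],[-0.328,-0.06,0],[-0.328,-0.06,0]]}}

```text
t: 15.5
ee_pos: [0.5261, -0.0915, 0.1471]
tool_rot: [1.904, 2.283, -0.205]
wrist_force: [-4.1, -6.2, 0.4]
grip_width: 0.0178
```

```bash
python3 rec.py -1
```

```text
{'t': 15.5, 'th': np.float64(-12.16), 'thp': np.float64(-10.16), 'rad': np.float64(53.0), 'ax': np.float64(-0.8), 'F': array([-4.12, -6.17,  0.39]), 'T': array([-1.229,  0.394, -0.033]), 'mf': np.float64(-0.38), 'w': 0.0178} [-0.28  0.07  1.84 -0.21  1.14 -0.38]
```

Request:
{"op": "drive_tool", "data": {"grip": [1,1,1,1], "travel": [[-0.011,0.06,-0.014],[-0.011,0.059,-0.016],[-0.01,0.058,-0.018],[-0.011,0.058,-0.02]], "dr": [[-0.328,-0.06,0],[-0.328,-0.06,0],[-0.328,-0.06,0],[-0.328,-0.06,0]]}}

```text
t: 15.83
ee_pos: [0.5247, -0.0843, 0.1453]
tool_rot: [1.829, 2.192, -0.328]
wrist_force: [-5.2, -7.8, 1.6]
grip_width: 0.0178
```

```bash
python3 rec.py -1
```

```text
{'t': 15.83, 'th': np.float64(-20.16), 'thp': np.float64(-18.29), 'rad': np.float64(52.9), 'ax': np.float64(-0.8), 'F': array([-5.19, -7.81,  1.6 ]), 'T': array([-1.229,  0.365, -0.14 ]), 'mf': np.float64(-0.494), 'w': 0.0178} [-0.19  0.07  1.88 -0.37  1.09 -0.21]
```

Request:
{"op": "drive_tool", "data": {"grip": [1,1,1,1], "travel": [[-0.01,0.057,-0.023],[-0.011,0.056,-0.024],[-0.01,0.055,-0.026],[-0.01,0.054,-0.028]], "dr": [[-0.328,-0.06,0],[-0.328,-0.06,0],[-0.328,-0.06,0],[-0.328,-0.06,0]]}}

```text
t: 16.17
ee_pos: [0.5234, -0.0775, 0.1424]
tool_rot: [1.75, 2.097, -0.442]
wrist_force: [-5.2, -6.1, 2.3]
grip_width: 0.0182
```

```bash
python3 rec.py -1
```

```text
{'t': 16.17, 'th': np.float64(-28.16), 'thp': np.float64(-26.37), 'rad': np.float64(52.9), 'ax': np.float64(-0.8), 'F': array([-5.15, -6.14,  2.31]), 'T': array([-1.179,  0.376, -0.207]), 'mf': np.float64(-0.401), 'w': 0.0182} [-0.1   0.09  1.91 -0.54  1.07 -0.03]
```

Request:
{"op": "drive_tool", "data": {"grip": [1,1,1,1], "travel": [[-0.01,0.054,-0.03],[-0.009,0.052,-0.032],[-0.01,0.051,-0.034],[-0.009,0.05,-0.036]], "dr": [[-0.328,-0.06,0],[-0.328,-0.06,0],[-0.328,-0.06,0],[-0.328,-0.06,0]]}}

```text
t: 16.5
ee_pos: [0.5222, -0.0712, 0.1386]
tool_rot: [1.67, 2.0, -0.548]
wrist_force: [-5.9, -4.9, 3.4]
grip_width: 0.0178
```

```bash
python3 rec.py -1
```

```text
{'t': 16.5, 'th': np.float64(-36.17), 'thp': np.float64(-34.5), 'rad': np.float64(52.9), 'ax': np.float64(-0.9), 'F': array([-5.93, -4.87,  3.43]), 'T': array([-1.124,  0.297, -0.334]), 'mf': np.float64(-0.359), 'w': 0.0178} [-0.01  0.13  1.92 -0.72  1.08  0.16]
```

Request:
{"op": "drive_tool", "data": {"grip": [1,1,1,1], "travel": [[-0.009,0.049,-0.037],[-0.009,0.047,-0.039],[-0.008,0.046,-0.041],[-0.008,0.045,-0.042]], "dr": [[-0.328,-0.06,0],[-0.328,-0.06,0],[-0.328,-0.06,0],[-0.328,-0.06,0]]}}

```text
t: 16.83
ee_pos: [0.5211, -0.0654, 0.1339]
tool_rot: [1.587, 1.899, -0.647]
wrist_force: [-5.5, -5.4, 4.1]
grip_width: 0.0177
```

```bash
python3 rec.py -1
```

```text
{'t': 16.83, 'th': np.float64(-44.18), 'thp': np.float64(-42.66), 'rad': np.float64(52.9), 'ax': np.float64(-0.9), 'F': array([-5.53, -5.43,  4.08]), 'T': array([-1.092,  0.292, -0.386]), 'mf': np.float64(-0.426), 'w': 0.0177} [ 0.07  0.19  1.93 -0.88  1.12  0.34]
```

Request:
{"op": "drive_tool", "data": {"grip": [1,1,1,1], "travel": [[-0.008,0.043,-0.044],[-0.008,0.042,-0.045],[-0.007,0.04,-0.047],[-0.007,0.038,-0.048]], "dr": [[-0.328,-0.06,0],[-0.328,-0.06,0],[-0.328,-0.06,0],[-0.328,-0.06,0]]}}

```text
t: 17.17
ee_pos: [0.5202, -0.0604, 0.1284]
tool_rot: [1.502, 1.796, -0.738]
wrist_force: [-5.0, -4.4, 5.8]
grip_width: 0.0181
```

```bash
python3 rec.py -1
```

```text
{'t': 17.17, 'th': np.float64(-52.19), 'thp': np.float64(-50.81), 'rad': np.float64(52.9), 'ax': np.float64(-0.9), 'F': array([-5.04, -4.4 ,  5.77]), 'T': array([-1.014,  0.12 , -0.413]), 'mf': np.float64(-0.475), 'w': 0.0181} [ 0.14  0.28  1.92 -1.02  1.18  0.5 ]
```

```bash
cat > fitw.py <<'E'
from rd import *
import pickle
from scipy.optimize import least_squares
L=pickle.load(open("log.pkl","rb"))
D=[]
for dr,s in L:
    R=Ro.from_rotvec(s["tool_rot"]).as_matrix();p=s["ee_pos"]-H
    z=-R[:,2];u=np.cross(n,[0,0,1]);th=np.arctan2(p@u,p[2])
    F,T=s["wrist_force"],s["ft_torque"]
    D.append((dr,th,-n@(T+np.cross(p,F)),-n@np.cross(z,F),th))
D=np.array(D)
# M = a + d*b = f*dir + A cos th + B sin th ; theta = rotor angle relative
def solve(d=None,f=None):
    y=D[:,2].copy();cols=[np.cos(D[:,1]),np.sin(D[:,1])]
    names=["A","B"]
    if f is None: cols.append(D[:,0]);names.append("f")
    else: y=y-f*D[:,0]
    if d is None: cols.append(-D[:,3]);names.append("d")
    else: y=y+d*D[:,3]
    X=np.array(cols).T;c,res,_,_=np.linalg.lstsq(X,y,rcond=None)
    e=y-X@c;sg=np.sqrt(e@e/(len(y)-X.shape[1]));cov=sg**2*np.linalg.inv(X.T@X)
    A,B=c[:2];W=np.hypot(A,B);psi=np.degrees(np.arctan2(-A,B))
    print("d",d,"f",f,dict(zip(names,c.round(3))),"W",W.round(3),"sig",sg.round(4),"sd",np.sqrt(np.diag(cov)).round(3))
    # weight at angle beta from top (+theta sense) in rotor frame at th=0: gravity torque about n on rotor ~ +W sin(beta+th); tool torque = f*dir - W sin(beta+th)
    be=np.degrees(np.arctan2(-A,-B));print("   heavy at beta",be.round(1),"deg from top at th=0; to be at 180 need th=",((180-be+180)%360-180).round(1))
    return e
for a in[(None,None),(None,.21),(.15,.21),(.16,.21),(.165,.21),(.17,.21),(.165,None),(.16,None)]:solve(*a)
print(solve(None,.21).round(3))
E
python3 fitw.py
```

```text
d None f None {'A': np.float64(0.415), 'B': np.float64(0.16), 'f': np.float64(-0.424), 'd': np.float64(0.006)} W 0.445 sig 0.0638 sd [0.046 0.044 0.079 0.022]
   heavy at beta -111.1 deg from top at th=0; to be at 180 need th= -68.9
d None f 0.21 {'A': np.float64(0.129), 'B': np.float64(0.377), 'd': np.float64(0.18)} W 0.398 sig 0.1385 sd [0.062 0.077 0.011]
   heavy at beta -161.1 deg from top at th=0; to be at 180 need th= -18.9
d 0.15 f 0.21 {'A': np.float64(0.256), 'B': np.float64(0.246)} W 0.355 sig 0.1596 sd [0.045 0.067]
   heavy at beta -133.8 deg from top at th=0; to be at 180 need th= -46.2
d 0.16 f 0.21 {'A': np.float64(0.214), 'B': np.float64(0.29)} W 0.36 sig 0.1462 sd [0.041 0.061]
   heavy at beta -143.6 deg from top at th=0; to be at 180 need th= -36.4
d 0.165 f 0.21 {'A': np.float64(0.192), 'B': np.float64(0.312)} W 0.366 sig 0.1412 sd [0.04  0.059]
   heavy at beta -148.3 deg from top at th=0; to be at 180 need th= -31.7
d 0.17 f 0.21 {'A': np.float64(0.171), 'B': np.float64(0.334)} W 0.375 sig 0.1376 sd [0.039 0.058]
   heavy at beta -152.9 deg from top at th=0; to be at 180 need th= -27.1
d 0.165 f None {'A': np.float64(0.131), 'B': np.float64(0.386), 'f': np.float64(0.124)} W 0.407 sig 0.1263 sd [0.044 0.062 0.037]
   heavy at beta -161.3 deg from top at th=0; to be at 180 need th= -18.7
d 0.16 f None {'A': np.float64(0.14), 'B': np.float64(0.379), 'f': np.float64(0.107)} W 0.404 sig 0.1233 sd [0.043 0.06  0.036]
   heavy at beta -159.8 deg from top at th=0; to be at 180 need th= -20.2
d None f 0.21 {'A': np.float64(0.129), 'B': np.float64(0.377), 'd': np.float64(0.18)} W 0.398 sig 0.1385 sd [0.062 0.077 0.011]
   heavy at beta -161.1 deg from top at th=0; to be at 180 need th= -18.9
[ 0.099 -0.058 -0.053  0.001  0.021 -0.244  0.202  0.125 -0.121 -0.048
  0.113 -0.14   0.1    0.038  0.056 -0.254  0.052  0.201  0.005 -0.151]
```

```bash
cat > vw.py <<'E'
from rd import *
import pickle
L=pickle.load(open("log.pkl","rb"))
def G(L,dr):
    S=[s for d,s in L if d==dr];th=np.radians([rd(s)["th"] for s in S]);q=np.array([s["q"] for s in S]);ta=np.array([s["tau"] for s in S]);qd=np.array([s["qd"] for s in S]);return th,q,ta,qd
tm,qm,tam,qdm=G(L,-1)
P=[np.polyfit(tm,qm[:,j],6) for j in range(6)]
dq=lambda t:np.array([np.polyval(np.polyder(p),t) for p in P])
if __name__=="__main__":
  for dr in(1,-1):
    th,q,ta,qd=G(L,dr)
    for i,t in enumerate(th):print(dr,np.degrees(t).round(1),"vw",(ta[i]@dq(t)).round(3),"rate",np.degrees(qd[i]@dq(t)/(dq(t)@dq(t))).round(1),ta[i].round(2))
E
python3 vw.py
```

```text
1 20.2 vw -11.665 rate 24.7 [  1.25 -42.05 -30.13   1.45  -0.72   0.32]
1 28.3 vw -15.156 rate 24.1 [  0.65 -44.51 -29.46   1.67  -0.52   0.27]
1 36.3 vw -18.75 rate 24.0 [  0.42 -47.43 -28.65   1.84  -0.11   0.22]
1 44.3 vw -22.19 rate 24.0 [  0.1  -50.4  -27.88   1.95   0.31   0.16]
1 52.3 vw -25.679 rate 24.3 [ -0.16 -53.06 -27.02   2.03   0.66   0.11]
1 60.3 vw -29.683 rate 24.1 [-4.600e-01 -5.542e+01 -2.615e+01  2.020e+00  9.400e-01  5.000e-02]
-1 51.9 vw -21.964 rate -24.5 [  0.46 -52.15 -28.32   3.23   3.37   0.06]
-1 43.9 vw -18.614 rate -24.0 [ 8.600e-01 -4.971e+01 -2.910e+01  3.220e+00  3.080e+00  4.000e-02]
-1 35.9 vw -15.2 rate -24.1 [ 1.150e+00 -4.679e+01 -2.980e+01  3.190e+00  2.640e+00  2.000e-02]
-1 27.9 vw -11.639 rate -24.0 [ 1.37e+00 -4.39e+01 -3.05e+01  3.12e+00  2.17e+00 -2.00e-02]
-1 19.9 vw -7.923 rate -24.0 [  1.51 -41.16 -31.17   2.99   1.62  -0.07]
-1 11.8 vw -4.144 rate -23.9 [  1.73 -38.46 -31.59   2.86   1.01  -0.13]
-1 3.8 vw -0.466 rate -23.7 [  1.84 -36.14 -31.86   2.62   0.4   -0.2 ]
-1 -4.2 vw 2.999 rate -23.7 [  1.99 -34.27 -31.96   2.37  -0.26  -0.29]
-1 -12.2 vw 6.227 rate -23.7 [  2.04 -33.08 -31.8    1.98  -0.77  -0.37]
-1 -20.2 vw 9.275 rate -23.9 [  2.05 -32.51 -31.33   1.52  -1.19  -0.44]
-1 -28.2 vw 12.247 rate -23.9 [  1.8  -32.47 -30.45   0.9   -1.46  -0.47]
-1 -36.2 vw 15.227 rate -23.8 [  1.46 -32.94 -29.17   0.26  -1.52  -0.48]
-1 -44.2 vw 18.186 rate -23.9 [  1.18 -34.15 -27.66  -0.35  -1.33  -0.45]
-1 -52.2 vw 20.907 rate -24.8 [  0.75 -35.63 -25.75  -0.88  -0.99  -0.41]
```

```bash
python3 look.py scene s10 260,100,380,210 6; python3 look.py wrist w10;python3 tab.py -52 60 2|head -1
```

```text
17.1667 [ 0.52017097 -0.06035978  0.1284103 ] [ 1.50159153  1.79620839 -0.73775497]
17.2167 [ 0.51993107 -0.05952264  0.12709888] [ 1.49910047  1.79771002 -0.73818323]
[[0.007, -0.038, 0.048], [0.007, -0.04, 0.047], [0.008, -0.042, 0.045], [0.008, -0.043, 0.044], [0.008, -0.045, 0.042], [0.008, -0.046, 0.041], [0.009, -0.047, 0.039], [0.009, -0.049, 0.037], [0.009, -0.05, 0.036], [0.01, -0.051, 0.034], [0.009, -0.052, 0.032], [0.01, -0.054, 0.03], [0.01, -0.054, 0.028], [0.01, -0.055, 0.026], [0.011, -0.056, 0.024], [0.01, -0.057, 0.023], [0.011, -0.058, 0.02], [0.01, -0.058, 0.018], [0.011, -0.059, 0.016], [0.011, -0.06, 0.014], [0.011, -0.06, 0.012], [0.011, -0.06, 0.009], [0.011, -0.06, 0.008], [0.012, -0.061, 0.005], [0.011, -0.061, 0.004], [0.011, -0.061, 0.001], [0.011, -0.061, -0.001], [0.011, -0.061, -0.004], [0.012, -0.061, -0.005], [0.011, -0.06, -0.008], [0.011, -0.06, -0.009], [0.011, -0.06, -0.012], [0.011, -0.06, -0.014], [0.011, -0.059, -0.016], [0.01, -0.058, -0.018], [0.011, -0.058, -0.02], [0.01, -0.057, -0.023], [0.011, -0.056, -0.024], [0.01, -0.055, -0.026], [0.01, -0.054, -0.028], [0.01, -0.054, -0.03], [0.009, -0.052, -0.032], [0.01, -0.051, -0.034], [0.009, -0.05, -0.036], [0.009, -0.049, -0.037], [0.009, -0.047, -0.039], [0.008, -0.046, -0.041], [0.008, -0.045, -0.042], [0.008, -0.043, -0.044], [0.008, -0.042, -0.045], [0.007, -0.04, -0.047], [0.007, -0.038, -0.048], [0.007, -0.037, -0.05], [0.007, -0.035, -0.051], [0.006, -0.033, -0.052], [0.005, -0.031, -0.053]]
```

Request:
{"op": "drive_tool", "data": {"grip": [0.65,0.65,0.65,0.65], "travel": [[0,0,0],[0,0,0],[0,0,0],[0,0,0]], "dr": [[0,0,0],[0,0,0],[0,0,0],[0,0,0]]}}

```text
t: 17.6
ee_pos: [0.5208, -0.0594, 0.1277]
tool_rot: [1.501, 1.8, -0.731]
wrist_force: [-0.0, 1.4, 0.2]
grip_width: 0.0318
```

```bash
python3 rec.py 0;python3 look.py scene s11 260,100,380,210 6; python3 rec.py 0
```

```text
{'t': 17.6, 'th': np.float64(-51.95), 'thp': np.float64(-51.99), 'rad': np.float64(53.1), 'ax': np.float64(-0.1), 'F': array([-0.01,  1.4 ,  0.16]), 'T': array([0.339, 0.005, 0.07 ]), 'mf': np.float64(0.052), 'w': 0.0318} [ 0.14  0.28  1.92 -1.02  1.18  0.5 ]
17.6 [ 0.52084002 -0.0593698   0.12769911] [ 1.50142724  1.79993363 -0.73140022]
{'t': 17.65, 'th': np.float64(-51.97), 'thp': np.float64(-51.95), 'rad': np.float64(53.1), 'ax': np.float64(-0.2), 'F': array([-0.3 ,  0.38, -0.75]), 'T': array([ 0.378, -0.063,  0.014]), 'mf': np.float64(0.062), 'w': 0.0321} [ 0.14  0.28  1.92 -1.02  1.18  0.5 ]
```

```bash
cat > fitw2.py <<'E'
from rd import *
import pickle,sys
L=pickle.load(open("log.pkl","rb"))
L=[x for x in L if abs(x[0])==1]
def build(k,d):
    D=[]
    for dr,s in L:
        R=Ro.from_rotvec(s["tool_rot"]).as_matrix();p=s["ee_pos"]-H
        z=-R[:,2];u=np.cross(n,[0,0,1]);thr=np.arctan2(z@u,z[2])
        F,T=s["wrist_force"],s["ft_torque"]-k*np.sin(thr)*n
        g=s["ee_pos"]+R@[0,0,-.0187]-H
        th=np.arctan2(g@u,g[2])
        D.append((dr,th,-n@(T+np.cross(p+d*z,F)),-n@np.cross(g,F),-n@(T+np.cross(s["ee_pos"]+d*z-(g+H),F))))
    return np.array(D)
def solve(D,col,f=None,off=False):
    y=D[:,col].copy();cols=[np.cos(D[:,1]),np.sin(D[:,1])]
    if f is None: cols.append(D[:,0])
    else: y=y-f*D[:,0]
    if off: cols.append(np.ones(len(D)))
    X=np.array(cols).T;c=np.linalg.lstsq(X,y,rcond=None)[0]
    e=y-X@c;sg=np.sqrt(e@e/(len(y)-X.shape[1]));cov=sg**2*np.linalg.inv(X.T@X)
    A,B=c[:2];be=np.degrees(np.arctan2(-A,-B))
    print("c",c.round(3),"W",np.hypot(A,B).round(3),"sig",sg.round(3),"sd",np.sqrt(np.diag(cov)).round(3),"need th",((180-be+180)%360-180).round(1))
for k in(-.457,-.42):
  for d in(.14,.15,.16,.17,.18):
    D=build(k,d);print(k,d,"couple mean +-",D[D[:,0]>0,4].mean().round(3),D[D[:,0]<0,4].mean().round(3),"std",D[:,4].std().round(3));solve(D,2,.21);solve(D,2,None)
print("force only");solve(D,3,.21);solve(D,3);solve(D,3,None,True)
print(np.c_[D[:,0],np.degrees(D[:,1]),D[:,2:]].round(3))
E
python3 fitw2.py
```

```text
-0.457 0.14 couple mean +- -0.112 0.478 std 0.297
c [ 0.31  -0.262] W 0.406 sig 0.18 sd [0.051 0.075] need th -130.1
c [ 0.182 -0.105  0.031] W 0.21 sig 0.111 sd [0.039 0.055 0.033] need th -120.0
-0.457 0.15 couple mean +- -0.082 0.428 std 0.263
c [ 0.268 -0.217] W 0.345 sig 0.163 sd [0.046 0.068] need th -129.1
c [ 0.164 -0.091  0.065] W 0.188 sig 0.117 sd [0.041 0.057 0.034] need th -118.9
-0.457 0.16 couple mean +- -0.053 0.379 std 0.231
c [ 0.225 -0.173] W 0.284 sig 0.149 sd [0.042 0.062] need th -127.5
c [ 0.146 -0.076  0.1  ] W 0.165 sig 0.123 sd [0.043 0.06  0.036] need th -117.6
-0.457 0.17 couple mean +- -0.024 0.329 std 0.199
c [ 0.183 -0.129] W 0.224 sig 0.139 sd [0.039 0.058] need th -125.1
c [ 0.128 -0.062  0.134] W 0.143 sig 0.129 sd [0.045 0.063 0.038] need th -115.8
-0.457 0.18 couple mean +- 0.005 0.279 std 0.171
c [ 0.14  -0.084] W 0.164 sig 0.136 sd [0.038 0.057] need th -120.9
c [ 0.111 -0.048  0.168] W 0.12 sig 0.135 sd [0.048 0.066 0.04 ] need th -113.3
-0.42 0.14 couple mean +- -0.088 0.477 std 0.282
c [ 0.31  -0.224] W 0.382 sig 0.18 sd [0.051 0.075] need th 
[... 1685 characters left out ...]
0e-01]
 [-1.0000e+00  2.9510e+01 -1.5500e-01 -3.2700e-01  1.7300e-01]
 [-1.0000e+00  2.1491e+01  2.1000e-02 -2.8800e-01  3.0900e-01]
 [-1.0000e+00  1.3437e+01 -2.2000e-01 -3.7400e-01  1.5400e-01]
 [-1.0000e+00  5.4190e+00  2.9000e-02 -3.0800e-01  3.3600e-01]
 [-1.0000e+00 -2.6430e+00 -2.7000e-02 -3.4100e-01  3.1400e-01]
 [-1.0000e+00 -1.0681e+01 -6.0000e-03 -3.8000e-01  3.7400e-01]
 [-1.0000e+00 -1.8778e+01 -3.1600e-01 -4.9400e-01  1.7800e-01]
 [-1.0000e+00 -2.6839e+01 -1.2000e-02 -4.0100e-01  3.8800e-01]
 [-1.0000e+00 -3.4938e+01  1.3100e-01 -3.5900e-01  4.9000e-01]
 [-1.0000e+00 -4.3061e+01 -7.3000e-02 -4.2600e-01  3.5300e-01]
 [-1.0000e+00 -5.1174e+01 -2.4100e-01 -4.7500e-01  2.3400e-01]]
```

Request:
{"op": "drive_tool", "data": {"grip": [0.65,1,1,1,1], "travel": [[-0.023,-0.004,0],[0,0,0],[0,0,0],[0,0,0],[0,0,0]], "dr": [[0,0,0],[0,0,0],[0,0,0],[0,0,0],[0,0,0]]}}

```text
t: 18.07
ee_pos: [0.5199, -0.0594, 0.1278]
tool_rot: [1.5, 1.8, -0.732]
wrist_force: [-0.3, 0.2, -0.4]
grip_width: 0.0177
```

```bash
python3 rec.py 0
```

```text
{'t': 18.07, 'th': np.float64(-52.01), 'thp': np.float64(-52.01), 'rad': np.float64(53.3), 'ax': np.float64(-1.0), 'F': array([-0.3 ,  0.22, -0.4 ]), 'T': array([ 0.34 , -0.075,  0.112]), 'mf': np.float64(0.035), 'w': 0.0177} [ 0.14  0.27  1.92 -1.02  1.18  0.5 ]
```

Request:
{"op": "drive_tool", "data": {"grip": [1,1,1], "travel": [[0.007,-0.038,0.048],[0.007,-0.04,0.047],[0.008,-0.042,0.045]], "dr": [[0.328,0.06,0],[0.328,0.06,0],[0.328,0.06,0]]}}

```text
t: 18.32
ee_pos: [0.5204, -0.0624, 0.1313]
tool_rot: [1.565, 1.88, -0.663]
wrist_force: [-0.6, 0.6, -2.7]
grip_width: 0.018
```

```bash
python3 rec.py 1
```

```text
{'t': 18.32, 'th': np.float64(-45.85), 'thp': np.float64(-46.99), 'rad': np.float64(53.2), 'ax': np.float64(-1.1), 'F': array([-0.55,  0.65, -2.73]), 'T': array([ 0.63 , -0.078,  0.14 ]), 'mf': np.float64(0.179), 'w': 0.018} [ 0.09  0.21  1.93 -0.91  1.13  0.38]
```

Request:
{"op": "drive_tool", "data": {"grip": [1,1,1], "travel": [[0.008,-0.043,0.044],[0.008,-0.045,0.042],[0.008,-0.046,0.041]], "dr": [[0.328,0.06,0],[0.328,0.06,0],[0.328,0.06,0]]}}

```text
t: 18.57
ee_pos: [0.5211, -0.0664, 0.1352]
tool_rot: [1.628, 1.956, -0.59]
wrist_force: [0.3, 2.3, -3.4]
grip_width: 0.0175
```

```bash
python3 rec.py 1
```

```text
{'t': 18.57, 'th': np.float64(-39.83), 'thp': np.float64(-40.91), 'rad': np.float64(53.2), 'ax': np.float64(-1.1), 'F': array([ 0.31,  2.32, -3.43]), 'T': array([ 0.723, -0.082,  0.239]), 'mf': np.float64(0.282), 'w': 0.0175} [ 0.03  0.16  1.93 -0.79  1.09  0.25]
```

Request:
{"op": "drive_tool", "data": {"grip": [1,1,1], "travel": [[0.009,-0.047,0.039],[0.009,-0.049,0.037],[0.009,-0.05,0.036]], "dr": [[0.328,0.06,0],[0.328,0.06,0],[0.328,0.06,0]]}}

```text
t: 18.82
ee_pos: [0.522, -0.0707, 0.1387]
tool_rot: [1.69, 2.03, -0.514]
wrist_force: [0.4, 1.7, -3.1]
grip_width: 0.0175
```

```bash
python3 rec.py 1
```

```text
{'t': 18.82, 'th': np.float64(-33.83), 'thp': np.float64(-34.88), 'rad': np.float64(53.2), 'ax': np.float64(-1.0), 'F': array([ 0.39,  1.67, -3.07]), 'T': array([ 0.624, -0.074,  0.251]), 'mf': np.float64(0.218), 'w': 0.0175} [-0.03  0.11  1.92 -0.67  1.07  0.11]
```

Request:
{"op": "drive_tool", "data": {"grip": [1,1,1], "travel": [[0.01,-0.051,0.034],[0.009,-0.052,0.032],[0.01,-0.054,0.03]], "dr": [[0.328,0.06,0],[0.328,0.06,0],[0.328,0.06,0]]}}

```text
t: 19.07
ee_pos: [0.5228, -0.0754, 0.1416]
tool_rot: [1.751, 2.102, -0.434]
wrist_force: [0.0, 2.8, -3.1]
grip_width: 0.0176
```

```bash
python3 rec.py 1
```

```text
{'t': 19.07, 'th': np.float64(-27.83), 'thp': np.float64(-28.86), 'rad': np.float64(53.2), 'ax': np.float64(-1.0), 'F': array([ 0.  ,  2.78, -3.12]), 'T': array([ 0.602, -0.11 ,  0.145]), 'mf': np.float64(0.28), 'w': 0.0176} [-0.1   0.08  1.91 -0.54  1.07 -0.04]
```

Request:
{"op": "drive_tool", "data": {"grip": [1,1,1], "travel": [[0.01,-0.054,0.028],[0.01,-0.055,0.026],[0.011,-0.056,0.024]], "dr": [[0.328,0.06,0],[0.328,0.06,0],[0.328,0.06,0]]}}

```text
t: 19.32
ee_pos: [0.5237, -0.0803, 0.1441]
tool_rot: [1.81, 2.173, -0.349]
wrist_force: [0.4, 3.6, -1.7]
grip_width: 0.0175
```

```bash
python3 rec.py 1
```

```text
{'t': 19.32, 'th': np.float64(-21.83), 'thp': np.float64(-22.86), 'rad': np.float64(53.2), 'ax': np.float64(-1.0), 'F': array([ 0.38,  3.59, -1.7 ]), 'T': array([ 0.533, -0.132,  0.16 ]), 'mf': np.float64(0.277), 'w': 0.0175} [-0.17  0.07  1.89 -0.41  1.08 -0.17]
```

Request:
{"op": "drive_tool", "data": {"grip": [1,1,1], "travel": [[0.01,-0.057,0.023],[0.011,-0.058,0.02],[0.01,-0.058,0.018]], "dr": [[0.328,0.06,0],[0.328,0.06,0],[0.328,0.06,0]]}}

```text
t: 19.57
ee_pos: [0.5247, -0.0855, 0.146]
tool_rot: [1.867, 2.242, -0.26]
wrist_force: [0.6, 2.7, -1.9]
grip_width: 0.0177
```

```bash
python3 rec.py 1
```

```text
{'t': 19.57, 'th': np.float64(-15.82), 'thp': np.float64(-16.85), 'rad': np.float64(53.3), 'ax': np.float64(-1.0), 'F': array([ 0.55,  2.66, -1.88]), 'T': array([ 0.519, -0.165,  0.157]), 'mf': np.float64(0.212), 'w': 0.0177} [-0.24  0.07  1.86 -0.28  1.11 -0.31]
```

Request:
{"op": "drive_tool", "data": {"grip": [1,1,1], "travel": [[0.011,-0.059,0.016],[0.011,-0.06,0.014],[0.011,-0.06,0.012]], "dr": [[0.328,0.06,0],[0.328,0.06,0],[0.328,0.06,0]]}}

```text
t: 19.82
ee_pos: [0.5257, -0.0908, 0.1473]
tool_rot: [1.923, 2.309, -0.165]
wrist_force: [1.6, 1.5, -0.8]
grip_width: 0.0178
```

```bash
python3 rec.py 1
```

```text
{'t': 19.82, 'th': np.float64(-9.82), 'thp': np.float64(-10.84), 'rad': np.float64(53.3), 'ax': np.float64(-1.0), 'F': array([ 1.61,  1.46, -0.82]), 'T': array([ 0.468, -0.177,  0.16 ]), 'mf': np.float64(0.092), 'w': 0.0178} [-0.31  0.08  1.83 -0.17  1.16 -0.43]
```

Request:
{"op": "drive_tool", "data": {"grip": [1,1,1], "travel": [[0.011,-0.06,0.009],[0.011,-0.06,0.008],[0.012,-0.061,0.005]], "dr": [[0.328,0.06,0],[0.328,0.06,0],[0.328,0.06,0]]}}

```text
t: 20.07
ee_pos: [0.5268, -0.0963, 0.1481]
tool_rot: [1.977, 2.374, -0.066]
wrist_force: [0.3, 3.3, -0.8]
grip_width: 0.0181
```

```bash
python3 rec.py 1
```

```text
{'t': 20.07, 'th': np.float64(-3.82), 'thp': np.float64(-4.79), 'rad': np.float64(53.3), 'ax': np.float64(-0.9), 'F': array([ 0.33,  3.34, -0.82]), 'T': array([ 0.432, -0.085,  0.091]), 'mf': np.float64(0.236), 'w': 0.0181} [-0.37  0.1   1.8  -0.06  1.21 -0.53]
```

Request:
{"op": "drive_tool", "data": {"grip": [1,1,1], "travel": [[0.011,-0.061,0.004],[0.011,-0.061,0.001],[0.011,-0.061,-0.001]], "dr": [[0.328,0.06,0],[0.328,0.06,0],[0.328,0.06,0]]}}

```text
t: 20.32
ee_pos: [0.5278, -0.1018, 0.1483]
tool_rot: [-1.991, -2.392, -0.038]
wrist_force: [1.3, 3.2, 0.3]
grip_width: 0.0175
```

```bash
python3 rec.py 1
```

```text
{'t': 20.32, 'th': np.float64(2.18), 'thp': np.float64(1.21), 'rad': np.float64(53.3), 'ax': np.float64(-1.0), 'F': array([1.3 , 3.22, 0.33]), 'T': array([ 0.43 , -0.172,  0.134]), 'mf': np.float64(0.212), 'w': 0.0175} [-0.43  0.13  1.76  0.03  1.27 -0.63]
```

Request:
{"op": "drive_tool", "data": {"grip": [1,1,1], "travel": [[0.011,-0.061,-0.004],[0.012,-0.061,-0.005],[0.011,-0.06,-0.008]], "dr": [[0.328,0.06,0],[0.328,0.06,0],[0.328,0.06,0]]}}

```text
t: 20.57
ee_pos: [0.5288, -0.1073, 0.1479]
tool_rot: [-1.938, -2.328, -0.139]
wrist_force: [0.5, 3.9, 0.6]
grip_width: 0.0175
```

```bash
python3 rec.py 1
```

```text
{'t': 20.57, 'th': np.float64(8.19), 'thp': np.float64(7.22), 'rad': np.float64(53.3), 'ax': np.float64(-0.9), 'F': array([0.53, 3.89, 0.65]), 'T': array([ 0.266, -0.146,  0.086]), 'mf': np.float64(0.273), 'w': 0.0175} [-0.49  0.18  1.72  0.11  1.34 -0.71]
```

Request:
{"op": "drive_tool", "data": {"grip": [1,1,1], "travel": [[0.011,-0.06,-0.009],[0.011,-0.06,-0.012],[0.011,-0.06,-0.014]], "dr": [[0.328,0.06,0],[0.328,0.06,0],[0.328,0.06,0]]}}

```text
t: 20.82
ee_pos: [0.5298, -0.1128, 0.1469]
tool_rot: [-1.882, -2.261, -0.235]
wrist_force: [0.4, 3.7, 0.5]
grip_width: 0.0177
```

```bash
python3 rec.py 1
```

```text
{'t': 20.82, 'th': np.float64(14.22), 'thp': np.float64(13.37), 'rad': np.float64(53.3), 'ax': np.float64(-0.9), 'F': array([0.44, 3.75, 0.49]), 'T': array([ 0.491, -0.174,  0.062]), 'mf': np.float64(0.261), 'w': 0.0177} [-0.55  0.23  1.67  0.19  1.41 -0.77]
```

Request:
{"op": "drive_tool", "data": {"grip": [1,1,1], "travel": [[0.011,-0.059,-0.016],[0.01,-0.058,-0.018],[0.011,-0.058,-0.02]], "dr": [[0.328,0.06,0],[0.328,0.06,0],[0.328,0.06,0]]}}

```text
t: 21.07
ee_pos: [0.5308, -0.1183, 0.1452]
tool_rot: [-1.825, -2.191, -0.327]
wrist_force: [1.5, 4.7, 1.9]
grip_width: 0.0178
```

```bash
python3 rec.py 1
```

```text
{'t': 21.07, 'th': np.float64(20.26), 'thp': np.float64(19.65), 'rad': np.float64(53.3), 'ax': np.float64(-0.9), 'F': array([1.5 , 4.66, 1.89]), 'T': array([ 0.874, -0.194, -0.035]), 'mf': np.float64(0.339), 'w': 0.0178} [-0.59  0.29  1.62  0.25  1.48 -0.83]
```

Request:
{"op": "drive_tool", "data": {"grip": [1,1,1], "travel": [[0.01,-0.057,-0.023],[0.011,-0.056,-0.024],[0.01,-0.055,-0.026]], "dr": [[0.328,0.06,0],[0.328,0.06,0],[0.328,0.06,0]]}}

```text
t: 21.32
ee_pos: [0.5318, -0.1234, 0.1431]
tool_rot: [-1.766, -2.121, -0.413]
wrist_force: [1.4, 5.8, 1.7]
grip_width: 0.0176
```

```bash
python3 rec.py 1
```

```text
{'t': 21.32, 'th': np.float64(26.28), 'thp': np.float64(25.67), 'rad': np.float64(53.3), 'ax': np.float64(-0.9), 'F': array([1.39, 5.82, 1.7 ]), 'T': array([ 0.921, -0.162, -0.055]), 'mf': np.float64(0.408), 'w': 0.0176} [-0.64  0.36  1.57  0.31  1.56 -0.88]
```

Request:
{"op": "drive_tool", "data": {"grip": [1,1,1], "travel": [[0.01,-0.054,-0.028],[0.01,-0.054,-0.03],[0.009,-0.052,-0.032]], "dr": [[0.328,0.06,0],[0.328,0.06,0],[0.328,0.06,0]]}}

```text
t: 21.57
ee_pos: [0.5327, -0.1282, 0.1404]
tool_rot: [-1.706, -2.049, -0.495]
wrist_force: [2.2, 5.4, 2.2]
grip_width: 0.0177
```

```bash
python3 rec.py 1
```

```text
{'t': 21.57, 'th': np.float64(32.29), 'thp': np.float64(31.68), 'rad': np.float64(53.3), 'ax': np.float64(-0.9), 'F': array([2.25, 5.41, 2.22]), 'T': array([ 0.868, -0.342, -0.097]), 'mf': np.float64(0.385), 'w': 0.0177} [-0.67  0.43  1.52  0.36  1.63 -0.92]
```

Request:
{"op": "drive_tool", "data": {"grip": [1,1,1], "travel": [[0.01,-0.051,-0.034],[0.009,-0.05,-0.036],[0.009,-0.049,-0.037]], "dr": [[0.328,0.06,0],[0.328,0.06,0],[0.328,0.06,0]]}}

```text
t: 21.82
ee_pos: [0.5335, -0.1328, 0.1373]
tool_rot: [-1.645, -1.975, -0.572]
wrist_force: [2.7, 5.3, 2.1]
grip_width: 0.0175
```

```bash
python3 rec.py 1
```

```text
{'t': 21.82, 'th': np.float64(38.29), 'thp': np.float64(37.69), 'rad': np.float64(53.4), 'ax': np.float64(-0.9), 'F': array([2.67, 5.34, 2.05]), 'T': array([ 0.847, -0.225, -0.097]), 'mf': np.float64(0.363), 'w': 0.0175} [-0.71  0.51  1.46  0.41  1.71 -0.94]
```

Request:
{"op": "drive_tool", "data": {"grip": [1,1,1], "travel": [[0.009,-0.047,-0.039],[0.008,-0.046,-0.041],[0.008,-0.045,-0.042]], "dr": [[0.328,0.06,0],[0.328,0.06,0],[0.328,0.06,0]]}}

```text
t: 22.07
ee_pos: [0.5343, -0.1369, 0.1336]
tool_rot: [-1.582, -1.9, -0.645]
wrist_force: [3.4, 5.4, 1.7]
grip_width: 0.018
```

```bash
python3 rec.py 1
```

```text
{'t': 22.07, 'th': np.float64(44.29), 'thp': np.float64(43.7), 'rad': np.float64(53.4), 'ax': np.float64(-0.9), 'F': array([3.42, 5.41, 1.74]), 'T': array([ 0.798, -0.205, -0.211]), 'mf': np.float64(0.331), 'w': 0.018} [-0.74  0.58  1.41  0.45  1.78 -0.97]
```

Request:
{"op": "drive_tool", "data": {"grip": [1,1,1], "travel": [[0.008,-0.043,-0.044],[0.008,-0.042,-0.045],[0.007,-0.04,-0.047]], "dr": [[0.328,0.06,0],[0.328,0.06,0],[0.328,0.06,0]]}}

```text
t: 22.32
ee_pos: [0.535, -0.1407, 0.1295]
tool_rot: [-1.518, -1.823, -0.714]
wrist_force: [3.2, 5.3, 3.0]
grip_width: 0.0172
```

```bash
python3 rec.py 1
```

```text
{'t': 22.32, 'th': np.float64(50.29), 'thp': np.float64(49.73), 'rad': np.float64(53.4), 'ax': np.float64(-0.9), 'F': array([3.23, 5.26, 3.05]), 'T': array([ 0.832, -0.23 , -0.289]), 'mf': np.float64(0.381), 'w': 0.0172} [-0.76  0.66  1.35  0.49  1.86 -0.98]
```

Request:
{"op": "drive_tool", "data": {"grip": [1,1,1,1], "travel": [[0.007,-0.038,-0.048],[0.007,-0.037,-0.05],[0.007,-0.035,-0.051],[0.006,-0.033,-0.052]], "dr": [[0.328,0.06,0],[0.328,0.06,0],[0.328,0.06,0],[0.328,0.06,0]]}}

```text
t: 22.65
ee_pos: [0.5358, -0.1451, 0.1235]
tool_rot: [-1.431, -1.719, -0.8]
wrist_force: [2.4, 5.6, 4.3]
grip_width: 0.0179
```

```bash
python3 rec.py 1; python3 look.py scene s12 260,100,380,210 6
```

```text
{'t': 22.65, 'th': np.float64(58.29), 'thp': np.float64(57.75), 'rad': np.float64(53.4), 'ax': np.float64(-0.9), 'F': array([2.36, 5.63, 4.35]), 'T': array([ 0.802, -0.227, -0.347]), 'mf': np.float64(0.462), 'w': 0.0179} [-0.78  0.77  1.28  0.55  1.96 -1.  ]
22.65 [ 0.5358238  -0.1450842   0.12350586] [-1.43110249 -1.71920262 -0.7999418 ]
```

```bash
cat > dot.py <<'E'
from h import *
from rd import H,n
from bench import imaging
from scipy.optimize import least_squares
e=imaging.snapshot("scene")
def dot(u,v,dH=np.zeros(3)):
    o,k=ray(e,u,v);c=H+n*.009+dH+np.array([.002,.003,0]);s=((c-o)@n)/(k@n);X=o+s*k-c
    uu=np.cross(n,[0,0,1]);return np.degrees(np.arctan2(X@uu,X[2])),np.hypot(X@uu,X[2])*1e3
if __name__=="__main__":
    for p in[(128,408),(263,517)]:print(p,dot(260+p[0]/6-.4,100+p[1]/6-.4))
    # disc far-face centre projection
    print(proj(e,H+n*.009))
E
python3 dot.py
cat > fitw3.py <<'E'
from rd import *
import pickle
L=[x for x in pickle.load(open("log.pkl","rb")) if abs(x[0])==1]
rows=[];u=np.cross(n,[0,0,1])
for dr,s in L:
    R=Ro.from_rotvec(s["tool_rot"]).as_matrix();z=-R[:,2];thr=np.arctan2(z@u,z[2]);g=s["ee_pos"]+R@[0,0,-.0187]-H
    ph=np.arctan2(g@u,g[2]);F,T=s["wrist_force"],s["ft_torque"];p=s["ee_pos"]-H
    rows.append((s["t"],dr,ph,thr,T@n,np.cross(p,F)@n,np.cross(z,F)@n,np.cross(g,F)@n))
D=np.array(rows)
if __name__=="__main__":
    for r in D: 
        Ft=r[6];Tp=r[4]+.457*np.sin(r[3]);print(int(r[1]),np.degrees(r[2]).round(0),"Ft",Ft.round(2),"T'",Tp.round(3),"ratio",(-Tp/Ft).round(3),"mf",(-r[7]).round(3),"couple(L=.14)",(-(Tp+.14*Ft)).round(3),"M:",(-r[7]-(Tp+.14*Ft)).round(3))
E
python3 fitw3.py
```

```text
(128, 408) (np.float64(103.18607428380679), np.float64(57.07874046013088))
(263, 517) (np.float64(-139.81356205358244), np.float64(53.30472954326085))
(np.float64(294.2111442109168), np.float64(172.2553033696734))
1 20.0 Ft -2.61 T' 0.208 ratio 0.08 mf 0.188 couple(L=.14) 0.157 M: 0.345
1 28.0 Ft -2.89 T' 0.446 ratio 0.155 mf 0.208 couple(L=.14) -0.042 M: 0.166
1 36.0 Ft -2.99 T' 0.483 ratio 0.162 mf 0.215 couple(L=.14) -0.065 M: 0.15
1 44.0 Ft -3.41 T' 0.548 ratio 0.161 mf 0.246 couple(L=.14) -0.071 M: 0.174
1 52.0 Ft -3.38 T' 0.543 ratio 0.161 mf 0.244 couple(L=.14) -0.07 M: 0.174
1 60.0 Ft -2.27 T' 0.569 ratio 0.251 mf 0.164 couple(L=.14) -0.251 M: -0.088
-1 54.0 Ft 3.0 T' -0.718 ratio 0.239 mf -0.222 couple(L=.14) 0.298 M: 0.077
-1 46.0 Ft 3.52 T' -0.784 ratio 0.222 mf -0.257 couple(L=.14) 0.29 M: 0.034
-1 38.0 Ft 4.77 T' -0.852 ratio 0.179 mf -0.347 couple(L=.14) 0.184 M: -0.163
-1 30.0 Ft 4.53 T' -0.887 ratio 0.196 mf -0.327 couple(L=.14) 0.252 M: -0.075
-1 21.0 Ft 3.95 T' -0.934 ratio 0.236 mf -0.288 couple(L=.14) 0.38 M: 0.093
-1 13.0 Ft 5.17 T' -0.98 ratio 0.19 mf -0.374 cou
[... 1304 characters left out ...]
.14) 0.002 M: 0.214
1 7.0 Ft -3.79 T' 0.3 ratio 0.079 mf 0.273 couple(L=.14) 0.23 M: 0.503
1 14.0 Ft -3.61 T' 0.564 ratio 0.156 mf 0.261 couple(L=.14) -0.058 M: 0.203
1 20.0 Ft -4.7 T' 0.983 ratio 0.209 mf 0.339 couple(L=.14) -0.324 M: 0.014
1 26.0 Ft -5.66 T' 1.078 ratio 0.191 mf 0.408 couple(L=.14) -0.286 M: 0.122
1 32.0 Ft -5.34 T' 1.036 ratio 0.194 mf 0.385 couple(L=.14) -0.289 M: 0.096
1 38.0 Ft -5.02 T' 1.076 ratio 0.214 mf 0.363 couple(L=.14) -0.373 M: -0.011
1 44.0 Ft -4.58 T' 1.067 ratio 0.233 mf 0.331 couple(L=.14) -0.426 M: -0.095
1 50.0 Ft -5.28 T' 1.128 ratio 0.214 mf 0.381 couple(L=.14) -0.389 M: -0.008
1 58.0 Ft -6.39 T' 1.137 ratio 0.178 mf 0.462 couple(L=.14) -0.243 M: 0.219
```

Request:
{"op": "drive_tool", "data": {"grip": [0.65,0.65,0.65,0.65], "travel": [[0,0,0],[0,0,0],[0,0,0],[0,0,0]], "dr": [[0,0,0],[0,0,0],[0,0,0],[0,0,0]]}}

```text
t: 23.08
ee_pos: [0.5354, -0.1457, 0.123]
tool_rot: [-1.435, -1.722, -0.795]
wrist_force: [0.5, 0.8, 0.0]
grip_width: 0.0321
```

```bash
python3 rec.py 0;python3 look.py scene s13 260,100,380,210 6; python3 rec.py 0; python3 look.py wrist w13; python3 rec.py 0
```

```text
{'t': 23.08, 'th': np.float64(58.0), 'thp': np.float64(58.5), 'rad': np.float64(53.6), 'ax': np.float64(-1.4), 'F': array([0.45, 0.8 , 0.03]), 'T': array([-0.378, -0.181,  0.006]), 'mf': np.float64(0.029), 'w': 0.0321} [-0.78  0.77  1.28  0.55  1.95 -1.  ]
23.0833 [ 0.53538407 -0.14568297  0.12298991] [-1.43515396 -1.72172451 -0.79535475]
{'t': 23.13, 'th': np.float64(58.0), 'thp': np.float64(58.33), 'rad': np.float64(53.5), 'ax': np.float64(-1.3), 'F': array([ 0.48,  0.83, -0.57]), 'T': array([-0.444, -0.161,  0.039]), 'mf': np.float64(-0.007), 'w': 0.0323} [-0.78  0.77  1.28  0.55  1.95 -1.  ]
23.1333 [ 0.53543173 -0.14554311  0.12309968] [-1.43493231 -1.72185712 -0.79540566]
{'t': 23.18, 'th': np.float64(58.0), 'thp': np.float64(58.25), 'rad': np.float64(53.5), 'ax': np.float64(-1.3), 'F': array([ 0.83, -0.48, -0.27]), 'T': array([-0.466, -0.159,  0.02 ]), 'mf': np.float64(-0.04), 'w': 0.0322} [-0.78  0.77  1.28  0.55  1.95 -1.  ]
```

```bash
cat > fitw4.py <<'E'
from fitw3 import *
off=lambda th:-.496*np.sin(th)-.14*(1-np.cos(th))
def fit(D,d=None,f=None,pr=True,sel=None):
    E=D if sel is None else D[sel]
    Tp=E[:,4]-off(E[:,3]);y=-(Tp+E[:,5]);cols=[np.cos(E[:,2]),np.sin(E[:,2])]
    if f is None: cols.append(E[:,1])
    else: y=y-f*E[:,1]
    if d is None: cols.append(E[:,6])
    else: y=y-d*E[:,6]
    X=np.array(cols).T;c=np.linalg.lstsq(X,y,rcond=None)[0];e=y-X@c;sg=np.sqrt(e@e/(len(y)-X.shape[1]));cov=sg**2*np.linalg.inv(X.T@X)
    A,B=c[:2];be=np.degrees(np.arctan2(-A,-B));nt=(180-be+180)%360-180
    print("d",d,"f",f,"c",c.round(3),"sd",np.sqrt(np.diag(cov)).round(3),"W",np.hypot(A,B).round(3),"sig",sg.round(3),"need th",nt.round(1));return e
if __name__=="__main__":
    for d in(.13,.14,.15,.16,.17,.18,.19,.2):fit(D,d);fit(D,d,.21)
    print(fit(D,None,.21).round(2))
    # force only
    c=np.c_[np.cos(D[:,2]),np.sin(D[:,2]),D[:,1]];x=np.linalg.lstsq(c,-D[:,7],rcond=None);print("force only",x[0])
    # T only
    x=np.linalg.lstsq(c,-(D[:,4]-off(D[:,3])),rcond=None);print("T only",x[0])
E
python3 fitw4.py
```

```text
d 0.13 f None c [ 0.154 -0.226 -0.026] sd [0.027 0.042 0.023] W 0.273 sig 0.133 need th -145.6
d 0.13 f 0.21 c [ 0.096 -0.31 ] sd [0.052 0.082] W 0.325 sig 0.266 need th -162.8
d 0.14 f None c [ 0.146 -0.214  0.016] sd [0.027 0.043 0.023] W 0.259 sig 0.136 need th -145.8
d 0.14 f 0.21 c [ 0.098 -0.284] sd [0.046 0.072] W 0.3 sig 0.232 need th -161.0
d 0.15 f None c [ 0.137 -0.203  0.058] sd [0.028 0.044 0.024] W 0.245 sig 0.139 need th -146.0
d 0.15 f 0.21 c [ 0.099 -0.257] sd [0.04  0.063] W 0.276 sig 0.202 need th -158.9
d 0.16 f None c [ 0.128 -0.192  0.1  ] sd [0.029 0.045 0.024] W 0.231 sig 0.143 need th -146.2
d 0.16 f 0.21 c [ 0.101 -0.231] sd [0.035 0.055] W 0.252 sig 0.177 need th -156.4
d 0.17 f None c [ 0.119 -0.18   0.142] sd [0.03  0.047 0.025] W 0.216 sig 0.148 need th -146.5
d 0.17 f 0.21 c [ 0.103 -0.204] sd [0.031 0.05 ] W 0.229 sig 0.16 need th -153.3
d 0.18 f None c [ 0.111 -0.169  0.184] sd [0.031 0.048 0.026] W 0.202 sig 0.153 need th -146.8
d 0.18 f 0.21 c [ 0.104 -0.178] sd [0.03  0.047] W 0.206 sig 0.153 need th -149.6
d 0.19 f None c [ 0.102 -0.158  0.227] sd [0.032 0.05  0.027] W 0.188 sig 0.158 need th -147.1
d 0.19 f 0.21 c [ 0.106 -0.152] sd [0.031 0.049] W 0.185 sig 0.157 need th -145.0
d 0.2 f None c [ 0.093 -0.146  0.269] sd [0.033 0.052 0.028] W 0.173 sig 0.164 need th -147.5
d 0.2 f 0.21 c [ 0.108 -0.125] sd [0.034 0.053] W 0.165 sig 0.172 need th -139.3
d None f 0.21 c [ 0.105 -0.175  0.181] sd [0.03  0.051 0.006] W 0.203 sig 0.155 need th -149.1
[ 0.13 -0.02 -0.02  0.02  0.03 -0.25  0.21  0.15 -0.09 -0.01  0.16 -0.1
  0.14  0.07  0.07 -0.25  0.04  0.17 -0.05 -0.24 -0.12  0.1  -0.04  0.17
  0.2  -0.02 -0.39  0.06 -0.03  0.29  0.   -0.15 -0.01 -0.03 -0.14 -0.22
 -0.11  0.15]
force only [-0.06258282  0.07968478  0.30450515]
T only [ 0.31407575 -0.4314589  -0.80062582]
```

```bash
python3 tab.py 58 -50 -6; cp log.pkl log_a.pkl
```

```text
[[-0.02, 0.105, 0.153], [-0.022, 0.12, 0.14], [-0.024, 0.134, 0.127], [-0.027, 0.146, 0.112], [-0.029, 0.157, 0.096], [-0.031, 0.165, 0.078], [-0.031, 0.173, 0.061], [-0.033, 0.179, 0.042], [-0.034, 0.181, 0.022], [-0.033, 0.183, 0.004], [-0.034, 0.182, -0.017], [-0.033, 0.18, -0.035], [-0.032, 0.175, -0.054], [-0.031, 0.168, -0.073], [-0.029, 0.16, -0.09], [-0.028, 0.15, -0.107], [-0.025, 0.138, -0.122], [-0.023, 0.125, -0.136]]
dr [-0.983 -0.181 -0.   ]
```

Request:
{"op": "drive_tool", "data": {"grip": [0.65,0.65,0.65,0.65,0.65,0.65,0.65,0.65], "travel": [[-0.02,0.105,0.153],[-0.022,0.12,0.14],[-0.024,0.134,0.127],[-0.027,0.146,0.112],[-0.029,0.157,0.096],[-0.031,0.165,0.078],[-0.031,0.173,0.061],[-0.033,0.179,0.042]], "dr": [[-0.983,-0.181,0],[-0.983,-0.181,0],[-0.983,-0.181,0],[-0.983,-0.181,0],[-0.983,-0.181,0],[-0.983,-0.181,0],[-0.983,-0.181,0],[-0.983,-0.181,0]]}}

```text
t: 23.85
ee_pos: [0.5296, -0.1103, 0.1489]
tool_rot: [-1.926, -2.312, -0.167]
wrist_force: [0.6, 0.5, -0.7]
grip_width: 0.0321
```

```bash
python3 rec.py 0
```

```text
{'t': 23.85, 'th': np.float64(9.67), 'thp': np.float64(10.29), 'rad': np.float64(54.8), 'ax': np.float64(-0.7), 'F': array([ 0.64,  0.46, -0.7 ]), 'T': array([-0.16 , -0.098,  0.006]), 'mf': np.float64(0.016), 'w': 0.0321} [-0.51  0.19  1.7   0.13  1.35 -0.73]
```

Request:
{"op": "drive_tool", "data": {"grip": [0.65,0.65,0.65,0.65,0.65,0.65,0.65,0.65], "travel": [[-0.034,0.181,0.022],[-0.033,0.183,0.004],[-0.034,0.182,-0.017],[-0.033,0.18,-0.035],[-0.032,0.175,-0.054],[-0.031,0.168,-0.073],[-0.029,0.16,-0.09],[-0.028,0.15,-0.107]], "dr": [[-0.983,-0.181,0],[-0.983,-0.181,0],[-0.983,-0.181,0],[-0.983,-0.181,0],[-0.983,-0.181,0],[-0.983,-0.181,0],[-0.983,-0.181,0],[-0.983,-0.181,0]]}}

```text
t: 24.52
ee_pos: [0.5222, -0.0678, 0.1385]
tool_rot: [1.643, 1.973, -0.565]
wrist_force: [-0.5, -0.2, -0.6]
grip_width: 0.0325
```

Request:
{"op": "drive_tool", "data": {"grip": [0.65,0.65,0.65,0.65,0.65], "travel": [[-0.025,0.138,-0.122],[-0.023,0.125,-0.136],[0,0,0],[0,0,0],[0,0,0]], "dr": [[-0.983,-0.181,0],[-0.983,-0.181,0],[0,0,0],[0,0,0],[0,0,0]]}}

```text
t: 24.93
ee_pos: [0.5207, -0.0608, 0.1301]
tool_rot: [1.523, 1.828, -0.705]
wrist_force: [-0.2, 1.0, -0.3]
grip_width: 0.0322
```

```bash
python3 rec.py 0; python3 look.py scene s14 260,100,380,210 6;python3 rec.py 0
```

```text
{'t': 24.93, 'th': np.float64(-49.83), 'thp': np.float64(-49.02), 'rad': np.float64(53.5), 'ax': np.float64(-0.5), 'F': array([-0.23,  1.01, -0.31]), 'T': array([ 0.32 , -0.034,  0.057]), 'mf': np.float64(0.066), 'w': 0.0322} [ 0.13  0.25  1.93 -0.99  1.16  0.46]
24.9333 [ 0.52070468 -0.06084826  0.13010673] [ 1.52262737  1.82758634 -0.70549202]
{'t': 24.98, 'th': np.float64(-49.85), 'thp': np.float64(-48.16), 'rad': np.float64(53.6), 'ax': np.float64(-0.2), 'F': array([ 0.47, -0.07,  0.2 ]), 'T': array([ 0.313, -0.045,  0.083]), 'mf': np.float64(-0.018), 'w': 0.0323} [ 0.13  0.25  1.93 -0.99  1.16  0.46]
```

Request:
{"op": "drive_tool", "data": {"grip": [0.65,0.65], "travel": [[0,0,0],[0,0,0]], "dr": [[0,0,0],[0,0,0]]}}

```text
t: 25.15
ee_pos: [0.5208, -0.0615, 0.1307]
tool_rot: [1.524, 1.825, -0.705]
wrist_force: [-0.1, -0.1, 0.1]
grip_width: 0.032
```

```bash
python3 rec.py 0
python3 - <<'E'
from rd import *
s=sense();p=s["ee_pos"]-H;u=np.cross(n,[0,0,1]);th=np.radians(-49.85)
tgt=.0533*(np.sin(th)*u+np.cos(th)*np.array([0,0,1]))-.0009*n
print(((tgt-p)/.03).round(3))
R=Ro.from_rotvec(s["tool_rot"]).as_matrix();print(R[:,1])
E
```

```text
{'t': 25.15, 'th': np.float64(-49.89), 'thp': np.float64(-48.11), 'rad': np.float64(53.4), 'ax': np.float64(-0.5), 'F': array([-0.06, -0.06,  0.11]), 'T': array([0.335, 0.034, 0.049]), 'mf': np.float64(-0.008), 'w': 0.032} [ 0.13  0.25  1.93 -0.99  1.16  0.46]
[-0.019  0.029 -0.044]
[0.98372164 0.17966666 0.00340938]
```

Request:
{"op": "drive_tool", "data": {"grip": [0.65,0.65,1,1,1,1], "travel": [[-0.019,0.029,-0.044],[0,0,0],[0,0,0],[0,0,0],[0,0,0],[0,0,0]], "dr": [[0,0,0],[0,0,0],[0,0,0],[0,0,0],[0,0,0],[0,0,0]]}}

```text
t: 25.65
ee_pos: [0.5199, -0.0597, 0.128]
tool_rot: [1.52, 1.827, -0.707]
wrist_force: [2.0, -1.8, -1.7]
grip_width: 0.0179
```

```bash
python3 rec.py 0
```

```text
{'t': 25.65, 'th': np.float64(-49.93), 'thp': np.float64(-51.67), 'rad': np.float64(53.2), 'ax': np.float64(-1.1), 'F': array([ 2.02, -1.78, -1.7 ]), 'T': array([ 0.352, -0.248,  0.262]), 'mf': np.float64(0.0), 'w': 0.0179} [ 0.13  0.25  1.93 -0.99  1.16  0.46]
```

Request:
{"op": "drive_tool", "data": {"grip": [1,1,1], "travel": [[0.007,-0.04,0.047],[0.008,-0.042,0.045],[0.008,-0.043,0.044]], "dr": [[0.328,0.06,0],[0.328,0.06,0],[0.328,0.06,0]]}}

```text
t: 25.9
ee_pos: [0.5206, -0.0632, 0.132]
tool_rot: [1.585, 1.905, -0.636]
wrist_force: [2.6, -0.9, -1.4]
grip_width: 0.0179
```

```bash
python3 rec.py 1
```

```text
{'t': 25.9, 'th': np.float64(-43.83), 'thp': np.float64(-45.81), 'rad': np.float64(53.1), 'ax': np.float64(-1.1), 'F': array([ 2.62, -0.87, -1.39]), 'T': array([ 0.353, -0.181,  0.2  ]), 'mf': np.float64(0.004), 'w': 0.0179} [ 0.07  0.19  1.93 -0.88  1.11  0.34]
```

Request:
{"op": "drive_tool", "data": {"grip": [1,1,1], "travel": [[0.008,-0.045,0.042],[0.008,-0.046,0.041],[0.009,-0.047,0.039]], "dr": [[0.328,0.06,0],[0.328,0.06,0],[0.328,0.06,0]]}}

```text
t: 26.15
ee_pos: [0.5213, -0.0673, 0.1359]
tool_rot: [1.648, 1.98, -0.562]
wrist_force: [1.8, -0.2, -1.5]
grip_width: 0.0177
```

```bash
python3 rec.py 1
```

```text
{'t': 26.15, 'th': np.float64(-37.81), 'thp': np.float64(-39.73), 'rad': np.float64(53.1), 'ax': np.float64(-1.1), 'F': array([ 1.8 , -0.21, -1.51]), 'T': array([ 0.414, -0.112,  0.169]), 'mf': np.float64(0.039), 'w': 0.0177} [ 0.01  0.14  1.93 -0.75  1.08  0.2 ]
```

Request:
{"op": "drive_tool", "data": {"grip": [1,1,1], "travel": [[0.009,-0.049,0.037],[0.009,-0.05,0.036],[0.01,-0.051,0.034]], "dr": [[0.328,0.06,0],[0.328,0.06,0],[0.328,0.06,0]]}}

```text
t: 26.4
ee_pos: [0.5221, -0.0717, 0.1392]
tool_rot: [1.709, 2.054, -0.485]
wrist_force: [0.6, 1.6, -0.1]
grip_width: 0.0177
```

```bash
python3 rec.py 1
```

```text
{'t': 26.4, 'th': np.float64(-31.8), 'thp': np.float64(-33.73), 'rad': np.float64(53.1), 'ax': np.float64(-1.0), 'F': array([ 0.64,  1.64, -0.11]), 'T': array([ 0.418, -0.065,  0.145]), 'mf': np.float64(0.095), 'w': 0.0177} [-0.05  0.1   1.92 -0.62  1.07  0.06]
```

Request:
{"op": "drive_tool", "data": {"grip": [1,1,1], "travel": [[0.009,-0.052,0.032],[0.01,-0.054,0.03],[0.01,-0.054,0.028]], "dr": [[0.328,0.06,0],[0.328,0.06,0],[0.328,0.06,0]]}}

```text
t: 26.65
ee_pos: [0.523, -0.0764, 0.142]
tool_rot: [1.77, 2.126, -0.403]
wrist_force: [0.6, 2.3, 1.6]
grip_width: 0.0175
```

```bash
python3 rec.py 1
```

```text
{'t': 26.65, 'th': np.float64(-25.8), 'thp': np.float64(-27.68), 'rad': np.float64(53.1), 'ax': np.float64(-1.1), 'F': array([0.64, 2.33, 1.6 ]), 'T': array([ 0.428, -0.014,  0.145]), 'mf': np.float64(0.086), 'w': 0.0175} [-0.12  0.08  1.91 -0.49  1.07 -0.08]
```

Request:
{"op": "drive_tool", "data": {"grip": [1,1,1], "travel": [[0.01,-0.055,0.026],[0.011,-0.056,0.024],[0.01,-0.057,0.023]], "dr": [[0.328,0.06,0],[0.328,0.06,0],[0.328,0.06,0]]}}

```text
t: 26.9
ee_pos: [0.524, -0.0814, 0.1444]
tool_rot: [1.828, 2.196, -0.316]
wrist_force: [0.5, 2.5, 1.0]
grip_width: 0.0177
```

```bash
python3 rec.py 1
```

```text
{'t': 26.9, 'th': np.float64(-19.79), 'thp': np.float64(-21.64), 'rad': np.float64(53.1), 'ax': np.float64(-1.0), 'F': array([0.46, 2.51, 0.95]), 'T': array([0.359, 0.072, 0.106]), 'mf': np.float64(0.135), 'w': 0.0177} [-0.19  0.06  1.88 -0.36  1.09 -0.22]
```

Request:
{"op": "drive_tool", "data": {"grip": [1,1,1], "travel": [[0.011,-0.058,0.02],[0.01,-0.058,0.018],[0.011,-0.059,0.016]], "dr": [[0.328,0.06,0],[0.328,0.06,0],[0.328,0.06,0]]}}

```text
t: 27.15
ee_pos: [0.525, -0.0866, 0.1462]
tool_rot: [1.885, 2.264, -0.225]
wrist_force: [0.3, 2.1, 3.1]
grip_width: 0.0176
```

```bash
python3 rec.py 1
```

```text
{'t': 27.15, 'th': np.float64(-13.79), 'thp': np.float64(-15.57), 'rad': np.float64(53.2), 'ax': np.float64(-1.0), 'F': array([0.29, 2.09, 3.13]), 'T': array([0.451, 0.066, 0.01 ]), 'mf': np.float64(0.08), 'w': 0.0176} [-0.26  0.07  1.86 -0.24  1.12 -0.35]
```

Request:
{"op": "drive_tool", "data": {"grip": [1,1,1], "travel": [[0.011,-0.06,0.014],[0.011,-0.06,0.012],[0.011,-0.06,0.009]], "dr": [[0.328,0.06,0],[0.328,0.06,0],[0.328,0.06,0]]}}

```text
t: 27.4
ee_pos: [0.5259, -0.092, 0.1474]
tool_rot: [1.941, 2.331, -0.129]
wrist_force: [-0.8, 3.4, 4.3]
grip_width: 0.018
```

```bash
python3 rec.py 1
```

```text
{'t': 27.4, 'th': np.float64(-7.78), 'thp': np.float64(-9.53), 'rad': np.float64(53.2), 'ax': np.float64(-1.0), 'F': array([-0.77,  3.38,  4.26]), 'T': array([0.488, 0.184, 0.028]), 'mf': np.float64(0.197), 'w': 0.018} [-0.33  0.08  1.83 -0.13  1.17 -0.46]
```

Request:
{"op": "drive_tool", "data": {"grip": [1,1,1], "travel": [[0.011,-0.06,0.008],[0.012,-0.061,0.005],[0.011,-0.061,0.004]], "dr": [[0.328,0.06,0],[0.328,0.06,0],[0.328,0.06,0]]}}

```text
t: 27.65
ee_pos: [0.527, -0.0975, 0.1481]
tool_rot: [1.994, 2.395, -0.028]
wrist_force: [0.1, 3.4, 5.0]
grip_width: 0.0175
```

```bash
python3 rec.py 1
```

```text
{'t': 27.65, 'th': np.float64(-1.77), 'thp': np.float64(-3.5), 'rad': np.float64(53.1), 'ax': np.float64(-1.0), 'F': array([0.15, 3.39, 4.95]), 'T': array([0.467, 0.183, 0.081]), 'mf': np.float64(0.218), 'w': 0.0175} [-0.39  0.11  1.79 -0.03  1.23 -0.57]
```

Request:
{"op": "drive_tool", "data": {"grip": [1,1,1], "travel": [[0.011,-0.061,0.001],[0.011,-0.061,-0.001],[0.011,-0.061,-0.004]], "dr": [[0.328,0.06,0],[0.328,0.06,0],[0.328,0.06,0]]}}

```text
t: 27.9
ee_pos: [0.528, -0.103, 0.1481]
tool_rot: [-1.974, -2.372, -0.076]
wrist_force: [-0.9, 3.0, 5.8]
grip_width: 0.0177
```

```bash
python3 rec.py 1
```

```text
{'t': 27.9, 'th': np.float64(4.23), 'thp': np.float64(2.55), 'rad': np.float64(53.2), 'ax': np.float64(-0.9), 'F': array([-0.86,  3.01,  5.79]), 'T': array([0.483, 0.157, 0.132]), 'mf': np.float64(0.245), 'w': 0.0177} [-0.46  0.15  1.75  0.06  1.29 -0.66]
```

Request:
{"op": "drive_tool", "data": {"grip": [1,1,1], "travel": [[0.012,-0.061,-0.005],[0.011,-0.06,-0.008],[0.011,-0.06,-0.009]], "dr": [[0.328,0.06,0],[0.328,0.06,0],[0.328,0.06,0]]}}

```text
t: 28.15
ee_pos: [0.5291, -0.1085, 0.1476]
tool_rot: [-1.92, -2.307, -0.175]
wrist_force: [0.4, 2.1, 5.4]
grip_width: 0.0176
```

```bash
python3 rec.py 1
```

```text
{'t': 28.15, 'th': np.float64(10.24), 'thp': np.float64(8.6), 'rad': np.float64(53.2), 'ax': np.float64(-0.9), 'F': array([0.41, 2.09, 5.42]), 'T': array([0.522, 0.26 , 0.114]), 'mf': np.float64(0.202), 'w': 0.0176} [-0.51  0.19  1.7   0.14  1.36 -0.73]
```

Request:
{"op": "drive_tool", "data": {"grip": [1,1,1], "travel": [[0.011,-0.06,-0.012],[0.011,-0.06,-0.014],[0.011,-0.059,-0.016]], "dr": [[0.328,0.06,0],[0.328,0.06,0],[0.328,0.06,0]]}}

```text
t: 28.4
ee_pos: [0.5301, -0.1139, 0.1465]
tool_rot: [-1.864, -2.239, -0.27]
wrist_force: [-0.5, 1.9, 6.7]
grip_width: 0.0177
```

```bash
python3 rec.py 1
```

```text
{'t': 28.4, 'th': np.float64(16.25), 'thp': np.float64(14.63), 'rad': np.float64(53.2), 'ax': np.float64(-0.9), 'F': array([-0.49,  1.91,  6.67]), 'T': array([0.557, 0.204, 0.187]), 'mf': np.float64(0.261), 'w': 0.0177} [-0.56  0.25  1.66  0.21  1.43 -0.8 ]
```

Request:
{"op": "drive_tool", "data": {"grip": [1,1,1], "travel": [[0.01,-0.058,-0.018],[0.011,-0.058,-0.02],[0.01,-0.057,-0.023]], "dr": [[0.328,0.06,0],[0.328,0.06,0],[0.328,0.06,0]]}}

```text
t: 28.65
ee_pos: [0.531, -0.1192, 0.1448]
tool_rot: [-1.806, -2.17, -0.359]
wrist_force: [0.1, 2.2, 7.0]
grip_width: 0.0178
```

```bash
python3 rec.py 1
```

```text
{'t': 28.65, 'th': np.float64(22.25), 'thp': np.float64(20.7), 'rad': np.float64(53.2), 'ax': np.float64(-0.9), 'F': array([0.06, 2.19, 6.97]), 'T': array([0.662, 0.23 , 0.16 ]), 'mf': np.float64(0.324), 'w': 0.0178} [-0.61  0.31  1.61  0.27  1.51 -0.85]
```

Request:
{"op": "drive_tool", "data": {"grip": [1,1,1], "travel": [[0.011,-0.056,-0.024],[0.01,-0.055,-0.026],[0.01,-0.054,-0.028]], "dr": [[0.328,0.06,0],[0.328,0.06,0],[0.328,0.06,0]]}}

```text
t: 28.9
ee_pos: [0.532, -0.1242, 0.1425]
tool_rot: [-1.747, -2.099, -0.444]
wrist_force: [1.0, 0.7, 8.1]
grip_width: 0.018
```

```bash
python3 rec.py 1
```

```text
{'t': 28.9, 'th': np.float64(28.26), 'thp': np.float64(26.69), 'rad': np.float64(53.2), 'ax': np.float64(-0.9), 'F': array([1.02, 0.72, 8.09]), 'T': array([0.658, 0.222, 0.159]), 'mf': np.float64(0.299), 'w': 0.018} [-0.65  0.38  1.56  0.33  1.58 -0.89]
```

Request:
{"op": "drive_tool", "data": {"grip": [1,1,1], "travel": [[0.01,-0.054,-0.03],[0.009,-0.052,-0.032],[0.01,-0.051,-0.034]], "dr": [[0.328,0.06,0],[0.328,0.06,0],[0.328,0.06,0]]}}

```text
t: 29.15
ee_pos: [0.5329, -0.129, 0.1398]
tool_rot: [-1.686, -2.026, -0.524]
wrist_force: [0.9, 1.6, 8.0]
grip_width: 0.0177
```

```bash
python3 rec.py 1
```

```text
{'t': 29.15, 'th': np.float64(34.26), 'thp': np.float64(32.72), 'rad': np.float64(53.2), 'ax': np.float64(-0.9), 'F': array([0.87, 1.62, 8.03]), 'T': array([0.723, 0.217, 0.168]), 'mf': np.float64(0.403), 'w': 0.0177} [-0.69  0.45  1.5   0.38  1.66 -0.93]
```

Request:
{"op": "drive_tool", "data": {"grip": [1,1,1], "travel": [[0.009,-0.05,-0.036],[0.009,-0.049,-0.037],[0.009,-0.047,-0.039]], "dr": [[0.328,0.06,0],[0.328,0.06,0],[0.328,0.06,0]]}}

```text
t: 29.4
ee_pos: [0.5337, -0.1334, 0.1365]
tool_rot: [-1.624, -1.951, -0.6]
wrist_force: [0.3, -0.3, 8.1]
grip_width: 0.0179
```

```bash
python3 rec.py 1
```

```text
{'t': 29.4, 'th': np.float64(40.27), 'thp': np.float64(38.78), 'rad': np.float64(53.2), 'ax': np.float64(-0.8), 'F': array([ 0.34, -0.32,  8.14]), 'T': array([0.746, 0.115, 0.128]), 'mf': np.float64(0.349), 'w': 0.0179} [-0.72  0.53  1.45  0.42  1.73 -0.95]
```

Request:
{"op": "drive_tool", "data": {"grip": [1,1,1], "travel": [[0.008,-0.046,-0.041],[0.008,-0.045,-0.042],[0.008,-0.043,-0.044]], "dr": [[0.328,0.06,0],[0.328,0.06,0],[0.328,0.06,0]]}}

```text
t: 29.65
ee_pos: [0.5345, -0.1376, 0.1328]
tool_rot: [-1.561, -1.876, -0.671]
wrist_force: [2.3, -0.8, 7.8]
grip_width: 0.0181
```

```bash
python3 rec.py 1
```

```text
{'t': 29.65, 'th': np.float64(46.27), 'thp': np.float64(44.84), 'rad': np.float64(53.2), 'ax': np.float64(-0.8), 'F': array([ 2.35, -0.83,  7.84]), 'T': array([0.827, 0.144, 0.085]), 'mf': np.float64(0.338), 'w': 0.0181} [-0.74  0.61  1.39  0.47  1.81 -0.97]
```

Request:
{"op": "drive_tool", "data": {"grip": [1,1,1], "travel": [[0.008,-0.042,-0.045],[0.007,-0.04,-0.047],[0.007,-0.038,-0.048]], "dr": [[0.328,0.06,0],[0.328,0.06,0],[0.328,0.06,0]]}}

```text
t: 29.9
ee_pos: [0.5352, -0.1412, 0.1286]
tool_rot: [-1.497, -1.798, -0.739]
wrist_force: [2.0, -1.5, 7.7]
grip_width: 0.0176
```

```bash
python3 rec.py 1
```

```text
{'t': 29.9, 'th': np.float64(52.28), 'thp': np.float64(50.82), 'rad': np.float64(53.2), 'ax': np.float64(-0.8), 'F': array([ 2.02, -1.49,  7.71]), 'T': array([0.832, 0.096, 0.048]), 'mf': np.float64(0.35), 'w': 0.0176} [-0.77  0.69  1.34  0.51  1.88 -0.99]
```

Request:
{"op": "drive_tool", "data": {"grip": [1,1,1], "travel": [[0.007,-0.037,-0.05],[0.007,-0.035,-0.051],[0.006,-0.033,-0.052]], "dr": [[0.328,0.06,0],[0.328,0.06,0],[0.328,0.06,0]]}}

```text
t: 30.15
ee_pos: [0.5358, -0.1445, 0.1241]
tool_rot: [-1.431, -1.72, -0.803]
wrist_force: [2.3, -1.1, 7.6]
grip_width: 0.018
```

```bash
python3 rec.py 1;  python3 look.py scene s15 260,100,380,210 6
```

```text
{'t': 30.15, 'th': np.float64(58.29), 'thp': np.float64(56.87), 'rad': np.float64(53.2), 'ax': np.float64(-0.8), 'F': array([ 2.29, -1.13,  7.58]), 'T': array([ 0.932,  0.097, -0.061]), 'mf': np.float64(0.399), 'w': 0.018} [-0.78  0.77  1.28  0.55  1.96 -1.  ]
30.15 [ 0.53576806 -0.14449756  0.12410453] [-1.43124312 -1.72024514 -0.80277282]
```

```bash
cat > fitw5.py <<'E'
from rd import *
import pickle,sys
u=np.cross(n,[0,0,1])
P=[float(x) for x in sys.argv[1].split(",")] if len(sys.argv)>1 else [0,0.0,109.1]
L=pickle.load(open("log.pkl","rb"))
def sess(t): return 0 if t<17.4 else 1 if t<23 else 2 if t<30.5 else 3
# offset from free readings
fr=[(s,) for d,s in L if d==0 and s["grip_width"]>.03]
def ang(s):
    R=Ro.from_rotvec(s["tool_rot"]).as_matrix();z=-R[:,2];g=s["ee_pos"]+R@[0,0,-.0187]-H
    return np.arctan2(g@u,g[2]),np.arctan2(z@u,z[2]),z,g
X=[];Y=[]
for (s,) in fr:
    ph,th,z,g=ang(s);X.append([np.sin(th),1-np.cos(th)]);Y.append(s["ft_torque"]@n)
ko=np.linalg.lstsq(np.array(X),np.array(Y),rcond=None)[0];print("offset",ko.round(3))
D=[]
for d,s in L:
    if abs(d)!=1: continue
    ph,th,z,g=ang(s);F,T=s["wrist_force"],s["ft_torque"]
    Tp=T@n-ko@[np.sin(th),1-np.cos(th)]
    p=s["ee_pos"]-H
    D.append((s["t"],d,ph+np.radians(P[sess(s["t"])]),Tp,np.cross(z,F)@n,(np.cross(p,F)@n),th))
D=np.array(D)
def fit(D,f=None,first=True):
    # Ft*L + Tp + M=0, M=f dr + A cos+B sin ; regress Ft
    # nonlinear in 1/L if f fixed
    y=D[:,4];c,s=np.cos(D[:,2]),np.sin(D[:,2])
    if f is None:
        X=np.c_[D[:,3],c,s,D[:,1]];q=np.linalg.lstsq(X,y,rcond=None)[0];e=y-X@q
    else:
        X=np.c_[D[:,3]+f*D[:,1],c,s];q=np.linalg.lstsq(X,y,rcond=None)[0];e=y-X@q
    Lv=-1/q[0];A,B=q[1]*-Lv,q[2]*-Lv;ff=f if f is not None else q[3]*-Lv
    sg=np.sqrt(e@e/(len(y)-X.shape[1]));sd=sg*np.sqrt(np.diag(np.linalg.inv(X.T@X)))
    be=np.degrees(np.arctan2(-A,-B))
    print("L",Lv.round(4),"A,B",A.round(3),B.round(3),"f",np.round(ff,3),"W",np.hypot(A,B).round(3),"sigF",sg.round(3),"sd AB",(sd[1:]*Lv).round(3),"rel sdL",(sd[0]*Lv).round(3),"need phi",((180-be)%360).round(1));return e
print("all");e=fit(D);fit(D,.21)
for k in range(4):
    m=np.array([sess(t)==k for t in D[:,0]])
    if m.sum()>6:print("without",k);fit(D[~m]);fit(D[~m],.21)
e=fit(D,.21)
if len(sys.argv)>2:print(np.c_[D[:,1],np.degrees(D[:,2]).round(0),D[:,3],D[:,4],e].round(2))
E
python3 fitw5.py 0,0,109.1 v
python3 - <<'E'
from dot import *
for p in[(128,408),(263,517),(252,403)]:print(p,dot(260+p[0]/6-.4,100+p[1]/6-.4))
E
```

```text
offset [-0.478 -0.108]
all
L 0.2572 A,B 0.081 -0.107 f 0.286 W 0.134 sigF 0.637 sd AB [0.035 0.04  0.057] rel sdL 0.068 need phi 217.0
L 0.2406 A,B 0.094 -0.095 f 0.21 W 0.134 sigF 0.638 sd AB [0.027 0.037] rel sdL 0.024 need phi 224.9
without 0
L 0.2649 A,B 0.052 -0.16 f 0.351 W 0.168 sigF 0.665 sd AB [0.052 0.064 0.074] rel sdL 0.081 need phi 198.2
L 0.2384 A,B 0.09 -0.107 f 0.21 W 0.139 sigF 0.681 sd AB [0.039 0.054] rel sdL 0.038 need phi 220.1
without 1
L 0.2472 A,B 0.041 -0.031 f 0.189 W 0.052 sigF 0.592 sd AB [0.065 0.052 0.071] rel sdL 0.097 need phi 232.9
L 0.2523 A,B 0.035 -0.036 f 0.21 W 0.05 sigF 0.584 sd AB [0.058 0.049] rel sdL 0.046 need phi 223.9
without 2
L 0.2625 A,B 0.089 -0.112 f 0.308 W 0.143 sigF 0.657 sd AB [0.058 0.081 0.12 ] rel sdL 0.145 need phi 218.6
L 0.2402 A,B 0.11 -0.136 f 0.21 W 0.175 sigF 0.651 sd AB [0.031 0.052] rel sdL 0.026 need phi 218.9
L 0.2406 A,B 0.094 -0.095 f 0.21 W 0.134 sigF 0.638 sd AB [0.027 0.037] rel sdL 0.024 need phi 224.9
[[ 1.00e+00  2.00e+01  2.20e-01 -2.61e+00 -5.80e-01]
 [ 1.00e+00  2.80e+01  4.70e-01 -2.89e+00  1.00e-01]
 [ 1
[... 2385 characters left out ...]
.00e+00  1.18e+02  6.50e-01 -2.91e+00  1.20e-01]
 [ 1.00e+00  1.24e+02  7.20e-01 -3.76e+00 -4.20e-01]
 [ 1.00e+00  1.30e+02  8.80e-01 -4.62e+00 -6.30e-01]
 [ 1.00e+00  1.36e+02  9.30e-01 -4.29e+00 -1.30e-01]
 [ 1.00e+00  1.42e+02  1.04e+00 -5.71e+00 -1.08e+00]
 [ 1.00e+00  1.48e+02  1.09e+00 -4.98e+00 -1.20e-01]
 [ 1.00e+00  1.54e+02  1.22e+00 -4.81e+00  6.00e-01]
 [ 1.00e+00  1.60e+02  1.26e+00 -4.98e+00  6.00e-01]
 [ 1.00e+00  1.66e+02  1.39e+00 -5.65e+00  5.40e-01]]
(128, 408) (np.float64(103.18607428380679), np.float64(57.07874046013088))
(263, 517) (np.float64(-139.81356205358244), np.float64(53.30472954326085))
(252, 403) (np.float64(-28.985421909319893), np.float64(64.12481537299078))
```

Run:
```python
from rd import *
import pickle
L=pickle.load(open("log.pkl","rb"))
X=[];Y=[]
for d,s in L:
    R=Ro.from_rotvec(s["tool_rot"]).as_matrix();z=-R[:,2];ref=s["ee_pos"]+.187*z
    m=(np.cross(ref,s["wrist_force"])+s["ft_torque"])[2]
    X.append([m,s["qd"][0],0*1.0+1e-9]);Y.append(s["tau"][0])
    if d==0: print("free" if s["grip_width"]>.03 else "grip",s["t"],"qd0",s["qd"][0].round(3),"tau0",s["tau"][0].round(3),"m",m.round(3),"tau345",s["tau"][3:].round(3))
X=np.array(X);Y=np.array(Y);q=np.linalg.lstsq(X[:,:2],Y,rcond=None)[0];e=Y-X[:,:2]@q;print(q,e.std(),Y.std())
```

```text
free 17.6 qd0 0.002 tau0 0.01 m 0.762 tau345 [-2.394  1.427 -0.014]
free 17.65 qd0 0.002 tau0 -0.01 m 0.23 tau345 [-2.399  1.429 -0.014]
grip 18.0667 qd0 0.001 tau0 0.007 m 0.246 tau345 [-2.328  1.516  0.038]
free 23.0833 qd0 0.003 tau0 -0.069 m 0.591 tau345 [1.638 2.762 0.011]
free 23.1333 qd0 0.004 tau0 -0.078 m 0.654 tau345 [1.64  2.763 0.011]
free 23.1833 qd0 0.003 tau0 -0.076 m -0.001 tau345 [1.642 2.764 0.011]
free 23.85 qd0 0.627 tau0 -4.417 m 0.343 tau345 [ 1.386  1.398 -0.91 ]
free 24.9333 qd0 -0.018 tau0 0.926 m 0.575 tau345 [-2.267  1.288 -0.01 ]
free 24.9833 qd0 -0.009 tau0 0.668 m 0.011 tau345 [-2.289  1.272 -0.03 ]
free 25.15 qd0 0.007 tau0 0.098 m 0.026 tau345 [-2.357  1.272 -0.024]
grip 25.65 qd0 0.001 tau0 0.511 m -0.779 tau345 [-2.074  1.844  0.036]
[-0.95157223 -5.14778532] 0.3658639333411134 1.3233857531475153
```

```bash
cat > fk.py <<'E'
from rd import *
import pickle
from scipy.optimize import least_squares
def fk(q,P):
    a1,d1,L2,a3,L4,L6,o=P[:7]
    Rz=lambda t:Ro.from_rotvec([0,0,t]).as_matrix();Ry=lambda t:Ro.from_rotvec([0,t,0]).as_matrix()
    R1=Rz(q[0]);z1=R1[:,2];p=R1@[a1,0,d1]
    s=R1@Ry(q[1]);ax=[(np.zeros(3),z1),(p.copy(),R1[:,1])]
    p=p+s@[0,0,L2];ax.append((p.copy(),R1[:,1]))
    s=s@Ry(q[2]);pw=p+s@[a3,0,L4];ax.append((pw.copy(),s[:,2]))
    s=s@Rz(q[3]);ax.append((pw.copy(),s[:,1]));
    s=s@Ry(q[4]);ax.append((pw.copy(),s[:,2]))
    s=s@Rz(q[5]);tcp=pw+s@[0,0,L6]
    return tcp,s,ax
if __name__=="__main__":
    L=pickle.load(open("log.pkl","rb"));S=[s for d,s in L]
    def res(P):
        r=[]
        for s in S:
            t,R,_=fk(s["q"],P);r+=list((t-s["ee_pos"]));r+=list(.1*(R[:,2]-Ro.from_rotvec(s["tool_rot"]).as_matrix()[:,2]))
        return np.array(r)
    # extra start pose
    S.append(dict(q=np.array([-1.526,.158,1.597,0,1.386,-.21]),ee_pos=np.array([.145,-.556,.215]),tool_rot=np.array([-3.1143,-.3989,0])))
    f=least_squares(res,[0,.35,.4,0,.4,.3,0]);print(f.x.round(4),np.sqrt(np.mean(f.fun**2)))
    np.save("P.npy",f.x)
    t,R,_=fk(S[5]["q"],f.x);print(R.round(3),Ro.from_rotvec(S[5]["tool_rot"]).as_matrix().round(3))
E
python3 fk.py
```

```text
[0.0283 0.2931 0.3562 0.0438 0.4916 0.3005 0.    ] 0.048788048832769125
[[-0.984 -0.09  -0.156]
 [-0.18   0.487  0.855]
 [-0.001  0.869 -0.495]] [[-0.09   0.984 -0.156]
 [ 0.487  0.18   0.855]
 [ 0.869  0.001 -0.495]]
```

```bash
python3 - <<'E'
s=open("fk.py").read()
s=s.replace("a1,d1,L2,a3,L4,L6,o=P[:7]","a1,d1,L2,a3,L4,L6,o,o5,x5=P[:9]").replace("p=R1@[a1,0,d1]","p=R1@[a1,o,d1]")
s=s.replace("s=s@Rz(q[3]);ax.append((pw.copy(),s[:,1]));","s=s@Rz(q[3]);pw=pw+s@[0,o5,0];ax.append((pw.copy(),s[:,1]));")
s=s.replace("s=s@Ry(q[4]);ax","s=s@Ry(q[4]);pw=pw+s@[x5,0,0];ax").replace("[0,.35,.4,0,.4,.3,0]","[0,.35,.4,0,.4,.3,.1,0,0]")
s=s.replace("np.save(","print(f.fun.reshape(-1,6)[::8].round(4));np.save(")
open("fk.py","w").write(s)
E
python3 fk.py
```

```text
[-1.000e-04  2.979e-01  3.857e-01  4.760e-02  5.191e-01  3.221e-01
  1.199e-01  0.000e+00 -0.000e+00] 2.7948443284405074e-05
[[-0.  0.  0. -0. -0.  0.]
 [-0.  0.  0. -0.  0. -0.]
 [-0.  0.  0. -0.  0.  0.]
 [ 0.  0. -0.  0. -0.  0.]
 [-0.  0.  0. -0. -0. -0.]
 [ 0. -0. -0.  0. -0. -0.]
 [ 0.  0. -0.  0. -0.  0.]
 [-0.  0.  0. -0. -0.  0.]
 [-0.  0.  0.  0. -0. -0.]]
[[-0.984 -0.09  -0.156]
 [-0.18   0.487  0.855]
 [-0.001  0.869 -0.495]] [[-0.09   0.984 -0.156]
 [ 0.487  0.18   0.855]
 [ 0.869  0.001 -0.495]]
```

```bash
cat > full.py <<'E'
from fk import *
import sys
P=np.load("P.npy");u=np.cross(n,[0,0,1])
ph0=[float(x) for x in sys.argv[1].split(",")] if len(sys.argv)>1 else [0,0,109.1,0]
L=pickle.load(open("log.pkl","rb"))
def sess(t): return 0 if t<17.4 else 1 if t<23 else 2 if t<30.5 else 3
N=len(L);g=np.array([0,0,-1.])
pre=[]
for d,s in L:
    tcp,R,ax=fk(s["q"],P)
    J=np.array([np.r_[np.cross(a,tcp-o),a] for o,a in ax]) # rows: joint; [lin at tcp, ang]
    # gravity regressors: points: tool first moments about pw (3, tool frame), mass at pw, forearm moments(3 in forearm frame about elbow), upper moments (about shoulder)
    q=s["q"];R1=Ro.from_rotvec([0,0,q[0]]).as_matrix();Ry=lambda t:Ro.from_rotvec([0,t,0]).as_matrix();Rz=lambda t:Ro.from_rotvec([0,0,t]).as_matrix()
    sh,el,pw=ax[1][0],ax[2][0],ax[5][0];Ru=R1@Ry(q[1]);Rf=Ru@Ry(q[2]);R4=Rf@Rz(q[3]);R5=R4@Ry(q[4])
    cols=[]
    def addv(vec,jmax,pt=None):
        # torque by gravity (unit weight at moment vec, i.e. m*r) for joints<=jmax: a·(m r × g) ; origin handled through masses
        cols.append([ -(a@np.cross(vec,g)) if j<=jmax else 0 for j,(o,a) in enumerate(ax)])
    for k in range(3): addv(R5[:,k],5) if False else None
    Rt=R
    for k in range(3): addv(Rt[:,k],5)
    for k in(1,2): addv(R4[:,k],3)
    cols.append([-(a@np.cross(pw-o,g)) if j<3 or True else 0 for j,(o,a) in enumerate(ax)]) # mass at pw
    for k in(0,2): addv(Rf[:,k],2)
    for k in(0,2): addv(Ru[:,k],1)
    C=np.array(cols).T
    z=-R[:,2];thr=np.arctan2(z@u,z[2]);gp=tcp+z*.0187-H;ph=np.arctan2(gp@u,gp[2])
    free=s["grip_width"]>.03
    pre.append(dict(d=d,s=s,J=J,C=C,tcp=tcp,z=z,th=thr,ph=ph+np.radians(ph0[sess(s["t"])]),free=free,qd=s["qd"]))
NG=pre[0]["C"].shape[1]
sF,sT,sTau,sM=.62,.035,float(sys.argv[2]) if len(sys.argv)>2 else .06,.015
def unpack(x):
    return x[:NG],x[NG:NG+6],x[NG+6],x[NG+7:NG+10],x[NG+10:NG+13],x[NG+13:].reshape(N,6)
w0=np.array([np.r_[p["s"]["wrist_force"],0,0,0] for p in pre])
def res(x):
    G,Dm,d,K,AB,w=unpack(x);r=[]
    for p,wi in zip(pre,w):
        s=p["s"];F,T=wi[:3],wi[3:]  # at tcp
        r+=list((F-s["wrist_force"])/sF)
        Tref=T+np.cross(-d*p["z"],F)   # moment about ref = T_tcp + (tcp-ref)xF
        off=n*(K[0]*np.sin(p["th"])+K[1]*(1-np.cos(p["th"])))
        dT=(Tref+off-s["ft_torque"]);r+=[dT@n/sT]+[0.25*dT@u/sT,0.25*dT[2]/sT]
        tm=p["C"]@G-Dm*p["qd"]-p["J"]@wi
        r+=list((tm-s["tau"])/np.array([sTau]*6)*(1 if not (p["free"] and abs(p["qd"]).max()>.1) else .0))
        if p["free"]: r+=list(F/.05)+list(T/.01)
        elif abs(p["d"])==1:
            M=-n@(T+np.cross(p["tcp"]-H,F));mod=AB[2]*p["d"]+AB[0]*np.cos(p["ph"])+AB[1]*np.sin(p["ph"]);r.append((M-mod)/sM)
    r.append((AB[2]-.21)/.01); r+=list(.001*G)
    return np.array(r)
x0=np.r_[np.zeros(NG),np.ones(6)*5,.187,-.478,-.1,0,.1,-.1,.21,w0.ravel()]
from scipy.sparse import lil_matrix
f=least_squares(res,x0,method="trf",x_scale="jac",max_nfev=60)
G,Dm,d,K,AB,w=unpack(f.x)
print("cost",f.cost*2,len(f.fun),len(f.x));print("G",G.round(2),"D",Dm.round(2),"d",d.round(4),"K",K.round(3),"ABf",AB.round(3))
JJ=f.jac;cov=np.linalg.pinv(JJ.T@JJ);i=NG+10
A,B=AB[:2];W=np.hypot(A,B);be=np.degrees(np.arctan2(-A,-B));C2=cov[i:i+2,i:i+2];gr=np.array([B,-A])/W**2
print("W",W.round(3),"need phi",((180-be)%360).round(1),"sd deg",np.degrees(np.sqrt(gr@C2@gr)).round(1))
tr=np.array([ (p["C"]@G-Dm*p["qd"]-p["J"]@wi)-p["s"]["tau"] for p,wi in zip(pre,w)]);print("tau res std",tr[[not(p["free"] and abs(p["qd"]).max()>.1) for p in pre]].std(0).round(3))
M=np.array([-n@(wi[3:]+np.cross(p["tcp"]-H,wi[:3])) for p,wi in zip(pre,w)])
if len(sys.argv)>3:
  for p,m in zip(pre,M):
    if abs(p["d"])==1:print(p["d"],np.degrees(p["ph"]).round(0),m.round(3),(AB[2]*p["d"]+A*np.cos(p["ph"])+B*np.sin(p["ph"])).round(3))
E
time python3 full.py 0,0,109.1,0 .06
```

```text
cost 984.4721050202494 925 425
G [-2.0000e-02 -5.0000e-02  3.8000e+00  1.3000e-01 -1.1660e+01  1.1239e+02
 -1.5500e+00 -1.3170e+01 -4.0000e-02 -3.3400e+00] D [5.03 5.13 2.79 1.11 1.05 1.07] d 0.191 K [-4.5900000e-01 -6.9000000e-02  1.3455496e+04] ABf [ 0.1   -0.124  0.218]
W 0.159 need phi 218.8 sd deg 4.6
tau res std [0.112 0.108 0.081 0.026 0.027 0.02 ]
real	1m11.707s
user	1m15.498s
sys	0m0.405s
```

```bash
cp log.pkl log_b.pkl; python3 tab.py 58 -20 -6
```

```text
[[-0.02, 0.105, 0.153], [-0.022, 0.12, 0.14], [-0.024, 0.134, 0.127], [-0.027, 0.146, 0.112], [-0.029, 0.157, 0.096], [-0.031, 0.165, 0.078], [-0.031, 0.173, 0.061], [-0.033, 0.179, 0.042], [-0.034, 0.181, 0.022], [-0.033, 0.183, 0.004], [-0.034, 0.182, -0.017], [-0.033, 0.18, -0.035], [-0.032, 0.175, -0.054]]
dr [-0.983 -0.181 -0.   ]
```

Request:
{"op": "drive_tool", "data": {"grip": [0.65,0.65,0.65,0.65], "travel": [[0,0,0],[0,0,0],[0,0,0],[0,0,0]], "dr": [[0,0,0],[0,0,0],[0,0,0],[0,0,0]]}}

```text
t: 30.58
ee_pos: [0.5348, -0.144, 0.1216]
tool_rot: [-1.434, -1.72, -0.798]
wrist_force: [0.3, -0.2, 0.3]
grip_width: 0.0319
```

```bash
python3 rec.py 0
```

```text
{'t': 30.58, 'th': np.float64(58.13), 'thp': np.float64(58.79), 'rad': np.float64(51.4), 'ax': np.float64(-1.7), 'F': array([ 0.3 , -0.17,  0.26]), 'T': array([-0.384, -0.114, -0.021]), 'mf': np.float64(0.008), 'w': 0.0319} [-0.78  0.77  1.29  0.55  1.95 -1.  ]
```

Request:
{"op": "drive_tool", "data": {"grip": [0.65,0.65,0.65,0.65,0.65,0.65,0.65], "travel": [[0.016,0.057,0.187],[-0.022,0.12,0.14],[-0.024,0.134,0.127],[-0.027,0.146,0.112],[-0.029,0.157,0.096],[-0.031,0.165,0.078],[-0.031,0.173,0.061]], "dr": [[-0.983,-0.181,0],[-0.983,-0.181,0],[-0.983,-0.181,0],[-0.983,-0.181,0],[-0.983,-0.181,0],[-0.983,-0.181,0],[-0.983,-0.181,0]]}}

```text
t: 31.17
ee_pos: [0.5308, -0.116, 0.1469]
tool_rot: [-1.869, -2.245, -0.264]
wrist_force: [-0.2, 0.7, 0.1]
grip_width: 0.0324
```

Request:
{"op": "drive_tool", "data": {"grip": [0.65,0.65,0.65,0.65,0.65,0.65,0.65,0.65], "travel": [[-0.033,0.179,0.042],[-0.034,0.181,0.022],[-0.033,0.183,0.004],[-0.034,0.182,-0.017],[-0.033,0.18,-0.035],[-0.032,0.175,-0.054],[0,0,0],[0,0,0]], "dr": [[-0.983,-0.181,0],[-0.983,-0.181,0],[-0.983,-0.181,0],[-0.983,-0.181,0],[-0.983,-0.181,0],[-0.983,-0.181,0],[0,0,0],[0,0,0]]}}

```text
t: 31.83
ee_pos: [0.5238, -0.0817, 0.144]
tool_rot: [1.825, 2.201, -0.317]
wrist_force: [0.1, 0.4, 0.2]
grip_width: 0.0321
```

Request:
{"op": "drive_tool", "data": {"grip": [0.65,0.65,0.65], "travel": [[0,0,0],[0,0,0],[0,0,0]], "dr": [[0,0,0],[0,0,0],[0,0,0]]}}

```text
t: 32.08
ee_pos: [0.525, -0.0848, 0.1453]
tool_rot: [1.83, 2.194, -0.316]
wrist_force: [0.2, -0.1, 0.2]
grip_width: 0.0321
```

```bash
python3 rec.py 0
python3 - <<'E'
from rd import *
s=sense();p=s["ee_pos"]-H;u=np.cross(n,[0,0,1]);th=np.radians(rd(s)["th"])
tgt=.0533*(np.sin(th)*u+np.cos(th)*np.array([0,0,1]))-.0009*n
print(((tgt-p)/.03).round(3))
E
```

```text
{'t': 32.08, 'th': np.float64(-19.83), 'thp': np.float64(-17.72), 'rad': np.float64(52.8), 'ax': np.float64(-0.6), 'F': array([ 0.2 , -0.09,  0.19]), 'T': array([ 0.118, -0.075,  0.006]), 'mf': np.float64(-0.013), 'w': 0.0321} [-0.2   0.06  1.88 -0.36  1.09 -0.22]
[-0.023  0.064 -0.004]
```

Now grip, then sweep + from −20 to +58.

Request:
{"op": "drive_tool", "data": {"grip": [0.65,0.65,1,1,1,1], "travel": [[-0.02,0.064,-0.004],[0,0,0],[0,0,0],[0,0,0],[0,0,0],[0,0,0]], "dr": [[0,0,0],[0,0,0],[0,0,0],[0,0,0],[0,0,0],[0,0,0]]}}

```text
t: 32.58
ee_pos: [0.5241, -0.0816, 0.1447]
tool_rot: [1.827, 2.196, -0.317]
wrist_force: [0.2, -0.2, 0.3]
grip_width: 0.0179
```

```bash
python3 rec.py 0
```

```text
{'t': 32.58, 'th': np.float64(-19.87), 'thp': np.float64(-21.3), 'rad': np.float64(53.3), 'ax': np.float64(-1.0), 'F': array([ 0.22, -0.19,  0.28]), 'T': array([-0.025, -0.037,  0.074]), 'mf': np.float64(-0.022), 'w': 0.0179} [-0.19  0.06  1.88 -0.36  1.09 -0.22]
```

Request:
{"op": "drive_tool", "data": {"grip": [1,1,1], "travel": [[0.011,-0.058,0.02],[0.01,-0.058,0.018],[0.011,-0.059,0.016]], "dr": [[0.328,0.06,0],[0.328,0.06,0],[0.328,0.06,0]]}}

```text
t: 32.83
ee_pos: [0.525, -0.0867, 0.1464]
tool_rot: [1.884, 2.266, -0.225]
wrist_force: [-0.3, -0.2, -1.9]
grip_width: 0.0177
```

```bash
python3 rec.py 1
```

```text
{'t': 32.83, 'th': np.float64(-13.78), 'thp': np.float64(-15.49), 'rad': np.float64(53.3), 'ax': np.float64(-0.9), 'F': array([-0.32, -0.2 , -1.88]), 'T': array([-0.119,  0.084,  0.005]), 'mf': np.float64(0.025), 'w': 0.0177} [-0.26  0.07  1.86 -0.24  1.12 -0.35]
```

Request:
{"op": "drive_tool", "data": {"grip": [1,1,1], "travel": [[0.011,-0.06,0.014],[0.011,-0.06,0.012],[0.011,-0.06,0.009]], "dr": [[0.328,0.06,0],[0.328,0.06,0],[0.328,0.06,0]]}}

```text
t: 33.08
ee_pos: [0.526, -0.0921, 0.1476]
tool_rot: [1.94, 2.331, -0.128]
wrist_force: [-1.1, 0.0, -0.3]
grip_width: 0.0179
```

```bash
python3 rec.py 1
```

```text
{'t': 33.08, 'th': np.float64(-7.76), 'thp': np.float64(-9.42), 'rad': np.float64(53.3), 'ax': np.float64(-0.9), 'F': array([-1.12,  0.04, -0.28]), 'T': array([-0.091,  0.167, -0.002]), 'mf': np.float64(0.021), 'w': 0.0179} [-0.33  0.08  1.83 -0.13  1.17 -0.47]
```

Request:
{"op": "drive_tool", "data": {"grip": [1,1,1], "travel": [[0.011,-0.06,0.008],[0.012,-0.061,0.005],[0.011,-0.061,0.004]], "dr": [[0.328,0.06,0],[0.328,0.06,0],[0.328,0.06,0]]}}

```text
t: 33.33
ee_pos: [0.527, -0.0975, 0.1482]
tool_rot: [1.993, 2.395, -0.027]
wrist_force: [-0.6, 0.9, 1.4]
grip_width: 0.0176
```

```bash
python3 rec.py 1
```

```text
{'t': 33.33, 'th': np.float64(-1.75), 'thp': np.float64(-3.43), 'rad': np.float64(53.3), 'ax': np.float64(-0.9), 'F': array([-0.63,  0.86,  1.38]), 'T': array([-0.024,  0.127,  0.101]), 'mf': np.float64(0.064), 'w': 0.0176} [-0.39  0.11  1.79 -0.03  1.23 -0.57]
```

Request:
{"op": "drive_tool", "data": {"grip": [1,1,1], "travel": [[0.011,-0.061,0.001],[0.011,-0.061,-0.001],[0.011,-0.061,-0.004]], "dr": [[0.328,0.06,0],[0.328,0.06,0],[0.328,0.06,0]]}}

```text
t: 33.58
ee_pos: [0.5281, -0.103, 0.1483]
tool_rot: [-1.974, -2.372, -0.077]
wrist_force: [-0.4, 0.8, 2.5]
grip_width: 0.0176
```

```bash
python3 rec.py 1
```

```text
{'t': 33.58, 'th': np.float64(4.25), 'thp': np.float64(2.59), 'rad': np.float64(53.3), 'ax': np.float64(-0.9), 'F': array([-0.39,  0.81,  2.5 ]), 'T': array([0.029, 0.211, 0.027]), 'mf': np.float64(0.072), 'w': 0.0176} [-0.46  0.15  1.75  0.06  1.29 -0.66]
```

Request:
{"op": "drive_tool", "data": {"grip": [1,1,1], "travel": [[0.012,-0.061,-0.005],[0.011,-0.06,-0.008],[0.011,-0.06,-0.009]], "dr": [[0.328,0.06,0],[0.328,0.06,0],[0.328,0.06,0]]}}

```text
t: 33.83
ee_pos: [0.5291, -0.1085, 0.1477]
tool_rot: [-1.92, -2.307, -0.176]
wrist_force: [-1.2, -0.1, 2.8]
grip_width: 0.0179
```

```bash
python3 rec.py 1
```

```text
{'t': 33.83, 'th': np.float64(10.25), 'thp': np.float64(8.6), 'rad': np.float64(53.3), 'ax': np.float64(-0.9), 'F': array([-1.24, -0.11,  2.82]), 'T': array([0.06 , 0.21 , 0.148]), 'mf': np.float64(0.04), 'w': 0.0179} [-0.51  0.19  1.7   0.14  1.36 -0.73]
```

Request:
{"op": "drive_tool", "data": {"grip": [1,1,1], "travel": [[0.011,-0.06,-0.012],[0.011,-0.06,-0.014],[0.011,-0.059,-0.016]], "dr": [[0.328,0.06,0],[0.328,0.06,0],[0.328,0.06,0]]}}

```text
t: 34.08
ee_pos: [0.5301, -0.114, 0.1466]
tool_rot: [-1.864, -2.239, -0.271]
wrist_force: [-1.0, 0.7, 5.6]
grip_width: 0.018
```

```bash
python3 rec.py 1
```

```text
{'t': 34.08, 'th': np.float64(16.3), 'thp': np.float64(14.69), 'rad': np.float64(53.3), 'ax': np.float64(-0.8), 'F': array([-1.04,  0.67,  5.62]), 'T': array([0.179, 0.35 , 0.182]), 'mf': np.float64(0.164), 'w': 0.018} [-0.56  0.25  1.66  0.21  1.43 -0.8 ]
```

Request:
{"op": "drive_tool", "data": {"grip": [1,1,1], "travel": [[0.01,-0.058,-0.018],[0.011,-0.058,-0.02],[0.01,-0.057,-0.023]], "dr": [[0.328,0.06,0],[0.328,0.06,0],[0.328,0.06,0]]}}

```text
t: 34.33
ee_pos: [0.5311, -0.1192, 0.1449]
tool_rot: [-1.806, -2.169, -0.36]
wrist_force: [-1.5, 0.7, 6.1]
grip_width: 0.0174
```

```bash
python3 rec.py 1
```

```text
{'t': 34.33, 'th': np.float64(22.31), 'thp': np.float64(20.73), 'rad': np.float64(53.3), 'ax': np.float64(-0.8), 'F': array([-1.53,  0.65,  6.09]), 'T': array([0.167, 0.371, 0.268]), 'mf': np.float64(0.22), 'w': 0.0174} [-0.61  0.31  1.61  0.27  1.51 -0.85]
```

Request:
{"op": "drive_tool", "data": {"grip": [1,1,1], "travel": [[0.011,-0.056,-0.024],[0.01,-0.055,-0.026],[0.01,-0.054,-0.028]], "dr": [[0.328,0.06,0],[0.328,0.06,0],[0.328,0.06,0]]}}

```text
t: 34.58
ee_pos: [0.5321, -0.1242, 0.1426]
tool_rot: [-1.747, -2.098, -0.445]
wrist_force: [-2.4, 0.1, 6.6]
grip_width: 0.0179
```

```bash
python3 rec.py 1
```

```text
{'t': 34.58, 'th': np.float64(28.31), 'thp': np.float64(26.74), 'rad': np.float64(53.3), 'ax': np.float64(-0.8), 'F': array([-2.37,  0.12,  6.61]), 'T': array([0.177, 0.45 , 0.257]), 'mf': np.float64(0.252), 'w': 0.0179} [-0.65  0.38  1.56  0.33  1.58 -0.89]
```

Request:
{"op": "drive_tool", "data": {"grip": [1,1,1], "travel": [[0.01,-0.054,-0.03],[0.009,-0.052,-0.032],[0.01,-0.051,-0.034]], "dr": [[0.328,0.06,0],[0.328,0.06,0],[0.328,0.06,0]]}}

```text
t: 34.83
ee_pos: [0.533, -0.129, 0.1399]
tool_rot: [-1.686, -2.025, -0.525]
wrist_force: [-1.2, 0.6, 6.9]
grip_width: 0.0176
```

```bash
python3 rec.py 1
```

```text
{'t': 34.83, 'th': np.float64(34.31), 'thp': np.float64(32.75), 'rad': np.float64(53.4), 'ax': np.float64(-0.8), 'F': array([-1.19,  0.64,  6.88]), 'T': array([0.236, 0.394, 0.282]), 'mf': np.float64(0.322), 'w': 0.0176} [-0.69  0.45  1.5   0.38  1.66 -0.93]
```

Request:
{"op": "drive_tool", "data": {"grip": [1,1,1], "travel": [[0.009,-0.05,-0.036],[0.009,-0.049,-0.037],[0.009,-0.047,-0.039]], "dr": [[0.328,0.06,0],[0.328,0.06,0],[0.328,0.06,0]]}}

```text
t: 35.08
ee_pos: [0.5338, -0.1335, 0.1366]
tool_rot: [-1.624, -1.95, -0.601]
wrist_force: [-0.5, -0.5, 6.1]
grip_width: 0.0181
```

```bash
python3 rec.py 1
```

```text
{'t': 35.08, 'th': np.float64(40.32), 'thp': np.float64(38.77), 'rad': np.float64(53.4), 'ax': np.float64(-0.8), 'F': array([-0.52, -0.52,  6.11]), 'T': array([0.342, 0.362, 0.397]), 'mf': np.float64(0.255), 'w': 0.0181} [-0.72  0.53  1.45  0.42  1.73 -0.95]
```

Request:
{"op": "drive_tool", "data": {"grip": [1,1,1], "travel": [[0.008,-0.046,-0.041],[0.008,-0.045,-0.042],[0.008,-0.043,-0.044]], "dr": [[0.328,0.06,0],[0.328,0.06,0],[0.328,0.06,0]]}}

```text
t: 35.33
ee_pos: [0.5346, -0.1376, 0.1329]
tool_rot: [-1.561, -1.875, -0.673]
wrist_force: [-0.4, -0.7, 7.2]
grip_width: 0.0175
```

```bash
python3 rec.py 1
```

```text
{'t': 35.33, 'th': np.float64(46.32), 'thp': np.float64(44.76), 'rad': np.float64(53.3), 'ax': np.float64(-0.8), 'F': array([-0.4 , -0.74,  7.15]), 'T': array([0.413, 0.307, 0.324]), 'mf': np.float64(0.332), 'w': 0.0175} [-0.74  0.61  1.39  0.47  1.81 -0.97]
```

Request:
{"op": "drive_tool", "data": {"grip": [1,1,1], "travel": [[0.008,-0.042,-0.045],[0.007,-0.04,-0.047],[0.007,-0.038,-0.048]], "dr": [[0.328,0.06,0],[0.328,0.06,0],[0.328,0.06,0]]}}

```text
t: 35.58
ee_pos: [0.5352, -0.1413, 0.1288]
tool_rot: [-1.497, -1.797, -0.74]
wrist_force: [-0.3, -2.0, 7.2]
grip_width: 0.0174
```

```bash
python3 rec.py 1
```

```text
{'t': 35.58, 'th': np.float64(52.33), 'thp': np.float64(50.76), 'rad': np.float64(53.4), 'ax': np.float64(-0.8), 'F': array([-0.29, -1.96,  7.2 ]), 'T': array([0.409, 0.25 , 0.361]), 'mf': np.float64(0.319), 'w': 0.0174} [-0.77  0.69  1.34  0.51  1.88 -0.99]
```

Request:
{"op": "drive_tool", "data": {"grip": [1,1,1], "travel": [[0.007,-0.037,-0.05],[0.007,-0.035,-0.051],[0.006,-0.033,-0.052]], "dr": [[0.328,0.06,0],[0.328,0.06,0],[0.328,0.06,0]]}}

```text
t: 35.83
ee_pos: [0.5358, -0.1446, 0.1242]
tool_rot: [-1.432, -1.719, -0.804]
wrist_force: [0.8, -1.7, 7.7]
grip_width: 0.0179
```

```bash
python3 rec.py 1;  python3 look.py scene s16 260,100,380,210 6
```

```text
{'t': 35.83, 'th': np.float64(58.33), 'thp': np.float64(56.82), 'rad': np.float64(53.4), 'ax': np.float64(-0.8), 'F': array([ 0.76, -1.69,  7.72]), 'T': array([0.463, 0.219, 0.3  ]), 'mf': np.float64(0.398), 'w': 0.0179} [-0.79  0.77  1.28  0.55  1.96 -1.  ]
35.8333 [ 0.53584514 -0.14457881  0.12421879] [-1.43202722 -1.71901476 -0.80412449]
```

```bash
cp log.pkl log_c.pkl; (time python3 full.py 0,0,109.1,187.2 .06 v) 2>&1 | tail -80
```

```text
cost 1099.8703056011789 1142 521
G [-2.000e-02 -5.000e-02  3.810e+00  1.300e-01  1.262e+01  2.670e+01
  2.630e+00  7.110e+00 -5.000e-02  2.970e+01] D [4.81 5.02 2.89 1.16 1.1  1.08] d 0.1945 K [-4.7200000e-01 -7.6000000e-02  3.0204878e+04] ABf [ 0.081 -0.154  0.225]
W 0.174 need phi 207.8 sd deg 2.8
tau res std [0.107 0.1   0.073 0.026 0.028 0.02 ]
1.0 20.0 0.239 0.248
1.0 28.0 0.224 0.223
1.0 36.0 0.2 0.199
1.0 44.0 0.174 0.175
1.0 52.0 0.151 0.153
1.0 60.0 0.127 0.131
-1.0 54.0 -0.293 -0.3
-1.0 46.0 -0.28 -0.278
-1.0 38.0 -0.253 -0.254
-1.0 29.0 -0.227 -0.23
-1.0 21.0 -0.2 -0.206
-1.0 13.0 -0.177 -0.182
-1.0 5.0 -0.153 -0.158
-1.0 -3.0 -0.134 -0.137
-1.0 -11.0 -0.11 -0.116
-1.0 -19.0 -0.095 -0.098
-1.0 -27.0 -0.079 -0.083
-1.0 -35.0 -0.066 -0.07
-1.0 -43.0 -0.055 -0.06
-1.0 -51.0 -0.048 -0.054
1.0 -47.0 0.39 0.392
1.0 -41.0 0.385 0.386
1.0 -35.0 0.381 0.378
1.0 -29.0 0.372 0.369
1.0 -23.0 0.362 0.358
1.0 -17.0 0.347 0.346
1.0 -11.0 0.333 0.332
1.0 -5.0 0.319 0.317
1.0 1.0 0.299 0.301
1.0 7.0 0.294 0.285
1.0 14.0 0.272 0.267
1.0 20.0 0.25 0.249
1.0 26.0 0.232 0.23
1.0 32.0 0.215 0.212
1.0 38.0 0.195 0.194
1.0 44.0 0.177 0.176
1.0 50.0 0.156 0.159
1.0 58.0 0.137 0.137
1.0 64.0 0.118 0.122
1.0 70.0 0.107 0.108
1.0 76.0 0.095 0.095
1.0 82.0 0.082 0.084
1.0 88.0 0.079 0.074
1.0 94.0 0.066 0.066
1.0 100.0 0.06 0.059
1.0 106.0 0.058 0.054
1.0 112.0 0.06 0.052
1.0 118.0 0.055 0.051
1.0 124.0 0.06 0.052
1.0 130.0 0.059 0.055
1.0 136.0 0.064 0.06
1.0 142.0 0.071 0.066
1.0 148.0 0.08 0.075
1.0 154.0 0.083 0.085
1.0 160.0 0.098 0.097
1.0 166.0 0.11 0.11
1.0 172.0 0.121 0.123
1.0 178.0 0.146 0.139
1.0 184.0 0.159 0.155
1.0 190.0 0.174 0.172
1.0 196.0 0.19 0.19
1.0 202.0 0.209 0.208
1.0 208.0 0.235 0.226
1.0 214.0 0.253 0.244
1.0 220.0 0.271 0.262
1.0 226.0 0.281 0.28
1.0 232.0 0.297 0.297
1.0 238.0 0.314 0.313
1.0 244.0 0.33 0.328

real	1m35.898s
user	1m43.307s
sys	0m0.298s
```

Request:
{"op": "drive_tool", "data": {"grip": [1,1,1], "travel": [[-0.006,0.033,0.052],[-0.007,0.035,0.051],[-0.007,0.037,0.05]], "dr": [[-0.328,-0.06,0],[-0.328,-0.06,0],[-0.328,-0.06,0]]}}

```text
t: 36.13
ee_pos: [0.5354, -0.142, 0.1277]
tool_rot: [-1.502, -1.8, -0.738]
wrist_force: [1.1, -3.4, 2.2]
grip_width: 0.0173
```

```bash
python3 rec.py -1
```

```text
{'t': 36.13, 'th': np.float64(52.04), 'thp': np.float64(52.19), 'rad': np.float64(53.3), 'ax': np.float64(-0.7), 'F': array([ 1.14, -3.39,  2.22]), 'T': array([-0.311, -0.101,  0.175]), 'mf': np.float64(-0.03), 'w': 0.0173} [-0.77  0.69  1.34  0.51  1.88 -0.99]
```

Request:
{"op": "drive_tool", "data": {"grip": [1,1,1], "travel": [[-0.007,0.038,0.048],[-0.007,0.04,0.047],[-0.008,0.042,0.045]], "dr": [[-0.328,-0.06,0],[-0.328,-0.06,0],[-0.328,-0.06,0]]}}

```text
t: 36.38
ee_pos: [0.5347, -0.1383, 0.1319]
tool_rot: [-1.566, -1.878, -0.669]
wrist_force: [1.4, -3.9, 2.7]
grip_width: 0.0174
```

```bash
python3 rec.py -1
```

```text
{'t': 36.38, 'th': np.float64(45.99), 'thp': np.float64(46.08), 'rad': np.float64(53.2), 'ax': np.float64(-0.7), 'F': array([ 1.43, -3.91,  2.72]), 'T': array([-0.369, -0.033,  0.188]), 'mf': np.float64(-0.064), 'w': 0.0174} [-0.74  0.6   1.4   0.46  1.8  -0.97]
```

Request:
{"op": "drive_tool", "data": {"grip": [1,1,1], "travel": [[-0.008,0.043,0.044],[-0.008,0.045,0.042],[-0.008,0.046,0.041]], "dr": [[-0.328,-0.06,0],[-0.328,-0.06,0],[-0.328,-0.06,0]]}}

```text
t: 36.63
ee_pos: [0.534, -0.1343, 0.1358]
tool_rot: [-1.629, -1.954, -0.597]
wrist_force: [1.0, -3.9, 2.3]
grip_width: 0.0177
```

```bash
python3 rec.py -1
```

```text
{'t': 36.63, 'th': np.float64(39.98), 'thp': np.float64(40.03), 'rad': np.float64(53.2), 'ax': np.float64(-0.7), 'F': array([ 1.01, -3.9 ,  2.26]), 'T': array([-0.455, -0.054,  0.208]), 'mf': np.float64(-0.117), 'w': 0.0177} [-0.72  0.53  1.45  0.42  1.73 -0.95]
```

Request:
{"op": "drive_tool", "data": {"grip": [1,1,1], "travel": [[-0.009,0.047,0.039],[-0.009,0.049,0.037],[-0.009,0.05,0.036]], "dr": [[-0.328,-0.06,0],[-0.328,-0.06,0],[-0.328,-0.06,0]]}}

```text
t: 36.88
ee_pos: [0.5332, -0.1299, 0.1391]
tool_rot: [-1.691, -2.028, -0.521]
wrist_force: [-0.9, -3.8, 2.4]
grip_width: 0.0177
```

```bash
python3 rec.py -1
```

```text
{'t': 36.88, 'th': np.float64(33.97), 'thp': np.float64(34.06), 'rad': np.float64(53.2), 'ax': np.float64(-0.7), 'F': array([-0.9 , -3.8 ,  2.41]), 'T': array([-0.529, -0.004,  0.172]), 'mf': np.float64(-0.116), 'w': 0.0177} [-0.69  0.45  1.51  0.37  1.65 -0.93]
```

Request:
{"op": "drive_tool", "data": {"grip": [1,1,1], "travel": [[-0.01,0.051,0.034],[-0.009,0.052,0.032],[-0.01,0.054,0.03]], "dr": [[-0.328,-0.06,0],[-0.328,-0.06,0],[-0.328,-0.06,0]]}}

```text
t: 37.13
ee_pos: [0.5323, -0.1252, 0.142]
tool_rot: [-1.752, -2.101, -0.441]
wrist_force: [-0.6, -4.1, 2.3]
grip_width: 0.0179
```

```bash
python3 rec.py -1
```

```text
{'t': 37.13, 'th': np.float64(27.96), 'thp': np.float64(28.02), 'rad': np.float64(53.2), 'ax': np.float64(-0.8), 'F': array([-0.65, -4.12,  2.25]), 'T': array([-0.469, -0.071,  0.171]), 'mf': np.float64(-0.174), 'w': 0.0179} [-0.65  0.38  1.56  0.32  1.58 -0.89]
```

Request:
{"op": "drive_tool", "data": {"grip": [1,1,1], "travel": [[-0.01,0.054,0.028],[-0.01,0.055,0.026],[-0.011,0.056,0.024]], "dr": [[-0.328,-0.06,0],[-0.328,-0.06,0],[-0.328,-0.06,0]]}}

```text
t: 37.38
ee_pos: [0.5313, -0.1202, 0.1443]
tool_rot: [-1.811, -2.173, -0.356]
wrist_force: [-1.0, -3.6, 1.1]
grip_width: 0.018
```

```bash
python3 rec.py -1
```

```text
{'t': 37.38, 'th': np.float64(21.96), 'thp': np.float64(22.01), 'rad': np.float64(53.2), 'ax': np.float64(-0.8), 'F': array([-1.02, -3.57,  1.11]), 'T': array([-0.521, -0.106,  0.229]), 'mf': np.float64(-0.192), 'w': 0.018} [-0.61  0.31  1.61  0.27  1.5  -0.85]
```

Request:
{"op": "drive_tool", "data": {"grip": [1,1,1], "travel": [[-0.01,0.057,0.023],[-0.011,0.058,0.02],[-0.01,0.058,0.018]], "dr": [[-0.328,-0.06,0],[-0.328,-0.06,0],[-0.328,-0.06,0]]}}

```text
t: 37.63
ee_pos: [0.5304, -0.1148, 0.1462]
tool_rot: [-1.869, -2.243, -0.265]
wrist_force: [0.1, -5.1, 3.2]
grip_width: 0.0181
```

```bash
python3 rec.py -1
```

```text
{'t': 37.63, 'th': np.float64(15.89), 'thp': np.float64(15.76), 'rad': np.float64(53.2), 'ax': np.float64(-0.8), 'F': array([ 0.06, -5.07,  3.19]), 'T': array([-0.905,  0.011,  0.211]), 'mf': np.float64(-0.283), 'w': 0.0181} [-0.56  0.25  1.66  0.21  1.43 -0.79]
```

Request:
{"op": "drive_tool", "data": {"grip": [1,1,1], "travel": [[-0.011,0.059,0.016],[-0.011,0.06,0.014],[-0.011,0.06,0.012]], "dr": [[-0.328,-0.06,0],[-0.328,-0.06,0],[-0.328,-0.06,0]]}}

```text
t: 37.88
ee_pos: [0.5293, -0.1094, 0.1474]
tool_rot: [-1.925, -2.311, -0.17]
wrist_force: [0.8, -6.3, 1.9]
grip_width: 0.0181
```

```bash
python3 rec.py -1
```

```text
{'t': 37.88, 'th': np.float64(9.84), 'thp': np.float64(9.61), 'rad': np.float64(53.2), 'ax': np.float64(-0.8), 'F': array([ 0.83, -6.3 ,  1.89]), 'T': array([-1.191, -0.115,  0.187]), 'mf': np.float64(-0.427), 'w': 0.0181} [-0.51  0.19  1.71  0.14  1.35 -0.73]
```

Request:
{"op": "drive_tool", "data": {"grip": [1,1,1], "travel": [[-0.011,0.06,0.009],[-0.011,0.06,0.008],[-0.012,0.061,0.005]], "dr": [[-0.328,-0.06,0],[-0.328,-0.06,0],[-0.328,-0.06,0]]}}

```text
t: 38.13
ee_pos: [0.5283, -0.1039, 0.1481]
tool_rot: [-1.978, -2.376, -0.071]
wrist_force: [-0.3, -5.8, 1.2]
grip_width: 0.018
```

```bash
python3 rec.py -1
```

```text
{'t': 38.13, 'th': np.float64(3.84), 'thp': np.float64(3.61), 'rad': np.float64(53.2), 'ax': np.float64(-0.8), 'F': array([-0.26, -5.76,  1.22]), 'T': array([-1.127, -0.108,  0.173]), 'mf': np.float64(-0.397), 'w': 0.018} [-0.45  0.14  1.75  0.06  1.28 -0.65]
```

Request:
{"op": "drive_tool", "data": {"grip": [1,1,1], "travel": [[-0.011,0.061,0.004],[-0.011,0.061,0.001],[-0.011,0.061,-0.001]], "dr": [[-0.328,-0.06,0],[-0.328,-0.06,0],[-0.328,-0.06,0]]}}

```text
t: 38.38
ee_pos: [0.5273, -0.0985, 0.1481]
tool_rot: [1.989, 2.39, -0.033]
wrist_force: [0.2, -5.1, 0.5]
grip_width: 0.0177
```

```bash
python3 rec.py -1; sed -i 's/sM=\.62,\.035,\(.*\),\.015/sM=.62,.035,\1,.05/' full.py; grep -n "sM=" full.py; sed -i 's/(AB\[2\]-.21)\/.01/(AB[2]-.21)\/.005/; s/np.array(\[sTau\]\*6)/np.array([.1,.1,.08,.03,.03,.03])/' full.py; timeout 560 python3 full.py 0,0,109.1,187.2 .06 v | cut -c1-200 > out5.txt; head -5 out5.txt; tail -24 out5.txt
```

```text
{'t': 38.38, 'th': np.float64(-2.16), 'thp': np.float64(-2.41), 'rad': np.float64(53.2), 'ax': np.float64(-0.8), 'F': array([ 0.22, -5.09,  0.46]), 'T': array([-1.264, -0.214,  0.082]), 'mf': np.float64(-0.364), 'w': 0.0177} [-0.39  0.11  1.79 -0.03  1.22 -0.56]
31:sF,sT,sTau,sM=.62,.035,float(sys.argv[2]) if len(sys.argv)>2 else .06,.05
cost 754.5386593572094 1272 581
G [-1.000e-02 -1.000e-02  3.810e+00  7.000e-02 -4.689e+01  2.460e+02
 -7.970e+00 -4.731e+01  1.000e-02 -5.498e+01] D [4.83 5.1  2.88 1.12 1.08 1.08] d 0.1931 K [-4.6900000e-01 -6.2000000e-02  1.9110455e+04] ABf [ 0.063 -0.15   0.213]
W 0.163 need phi 202.8 sd deg 3.9
tau res std [0.116 0.118 0.088 0.012 0.013 0.007]
1.0 166.0 0.11 0.116
1.0 172.0 0.121 0.13
1.0 178.0 0.184 0.145
1.0 184.0 0.189 0.161
1.0 190.0 0.189 0.177
1.0 196.0 0.194 0.194
1.0 202.0 0.218 0.211
1.0 208.0 0.277 0.228
1.0 214.0 0.294 0.245
1.0 220.0 0.31 0.262
1.0 226.0 0.278 0.278
1.0 232.0 0.29 0.293
1.0 238.0 0.313 0.307
1.0 244.0 0.327 0.321
-1.0 239.0 -0.044 -0.116
-1.0 233.0 -0.151 -0.13
-1.0 227.0 -0.148 -0.146
-1.0 221.0 -0.127 -0.161
-1.0 215.0 -0.176 -0.178
-1.0 209.0 -0.165 -0.195
-1.0 203.0 -0.185 -0.212
-1.0 197.0 -0.182 -0.23
-1.0 191.0 -0.234 -0.246
-1.0 185.0 -0.206 -0.263
```

```bash
cp log.pkl log_d.pkl
python3 - <<'E'
s=open("full.py").read()
i=s.index("x0=np.r_");head=s[:i]
head=head.replace("L=pickle.load","L=pickle.load").replace('rm=0','')
body='''
import numpy as np
def run(label,keep=lambda p:True,sMv=.05,bias=False,fs=.005,dpr=None):
    global pre,N,w0
    P0=pre
    pre=[p for p in allp if p["d"]==0 or keep(p)];N=len(pre)
    # linear-in-w: eliminate w per sample: r = Aw w + Ag g0 - b
    x=np.r_[np.zeros(NG),np.ones(6)*3,.19,-.478,-.07,.1,-.1,.21,0.]
    def build(x):
        G,Dm,d,K,AB,c=x[:NG],x[NG:NG+6],x[NG+6],x[NG+7:NG+9],x[NG+9:NG+12],x[NG+12]
        out=[];Ms=[]
        for p in pre:
            s=p["s"];r=[];b=[]
            sk=lambda v:np.array([[0,-v[2],v[1]],[v[2],0,-v[0]],[-v[1],v[0],0]])
            A=[np.c_[np.eye(3),np.zeros((3,3))]/.62];b=[s["wrist_force"]/.62]
            off=n*(K[0]*np.sin(p["th"])+K[1]*(1-np.cos(p["th"])))
            Q=np.array([n/.035,u*.25/.035,np.array([0,0,1])*.25/.035])
            A.append(Q@np.c_[sk(-d*p["z"]),np.eye(3)]);b.append(Q@(s["ft_torque"]-off))
            if not(p["free"] and abs(p["qd"]).max()>.1):
                wt=1/np.array([.1,.1,.08,.03,.03,.03])
                A.append(-wt[:,None]*p["J"]);b.append(wt*(s["tau"]-p["C"]@G+Dm*p["qd"]))
            m=-np.r_[np.cross(n,p["tcp"]-H),n]  # n·(pxF)= (n x p)·F
            if p["free"]: A.append(np.diag([20.]*3+[100.]*3));b.append(np.zeros(6))
            A0=np.vstack(A);b0=np.concatenate(b)
            if abs(p["d"])==1:
                mod=AB[2]*p["d"]+AB[0]*np.cos(p["ph"])+AB[1]*np.sin(p["ph"])+c
                wi=np.linalg.lstsq(A0,b0,rcond=None)[0];Ms.append((p["d"],np.degrees(p["ph"]),m@wi,mod))
                A1=np.vstack([A0,m/sMv]);b1=np.r_[b0,mod/sMv]
            else:A1,b1=A0,b0
            w=np.linalg.lstsq(A1,b1,rcond=None)[0];out.append(A1@w-b1)
        out.append([(AB[2]-.21)/fs,c/(1e-4 if not bias else .1)]);out.append(.001*G)
        if dpr: out.append([(d-dpr)/.002])
        return np.concatenate(out),Ms
    f=least_squares(lambda x:build(x)[0],x,x_scale="jac",max_nfev=30)
    A,B=f.x[NG+9:NG+11];W=np.hypot(A,B);cov=np.linalg.pinv(f.jac.T@f.jac);i=NG+9;g_=np.array([B,-A])/W**2
    be=np.degrees(np.arctan2(-A,-B))
    print(label,"cost",round(2*f.cost,1),"W",W.round(3),"phi",((180-be)%360).round(1),"+-",np.degrees(np.sqrt(g_@cov[i:i+2,i:i+2]@g_)).round(1),"d",f.x[NG+6].round(3),"K",f.x[NG+7:NG+9].round(3),"f,c",f.x[NG+11:].round(3),flush=True)
    return build(f.x)[1]
allp=pre
if __name__=="__main__":
    Ms=run("base");
    run("bias",bias=True)
    run("no s0",keep=lambda p:p["s"]["t"]>17.4)
    run("ffree",fs=.1)
    run("sM.02",sMv=.02)
    run("late",keep=lambda p:p["s"]["t"]>25)
    print(np.array(Ms).round(3)[-36:])
'''
open("full2.py","w").write(head+body)
E
time timeout 570 python3 full2.py 0,0,109.1,187.2
```

```text
base cost 754.5 W 0.163 phi 202.8 +- 3.9 d 0.193 K [-0.469 -0.062] f,c [0.213 0.   ]
bias cost 718.0 W 0.16 phi 199.2 +- 4.0 d 0.192 K [-0.461 -0.023] f,c [0.211 0.067]
no s0 cost 661.4 W 0.159 phi 196.5 +- 5.2 d 0.195 K [-0.481 -0.063] f,c [0.213 0.   ]
ffree cost 749.1 W 0.17 phi 202.0 +- 3.8 d 0.197 K [-0.473 -0.061] f,c [0.259 0.   ]
sM.02 cost 782.4 W 0.166 phi 202.8 +- 3.1 d 0.194 K [-0.473 -0.066] f,c [0.213 0.   ]
late cost 582.2 W 0.129 phi 170.0 +- 10.0 d 0.197 K [-0.475 -0.062] f,c [0.211 0.   ]
[[ 1.00000e+00  9.39850e+01  6.90000e-02  5.90000e-02]
 [ 1.00000e+00  1.00015e+02  8.70000e-02  5.40000e-02]
 [ 1.00000e+00  1.06041e+02  1.26000e-01  5.10000e-02]
 [ 1.00000e+00  1.12076e+02  1.84000e-01  5.00000e-02]
 [ 1.00000e+00  1.18108e+02  1.12000e-01  5.10000e-02]
 [ 1.00000e+00  1.24134e+02  1.74000e-01  5.30000e-02]
 [ 1.00000e+00  1.30189e+02  1.22000e-01  5.80000e-02]
 [ 1.00000e+00  1.36187e+02  1.22000e-01  6.40000e-02]
 [ 1.00000e+00  1.42208e+02  1.47000e-01  7.10000e-02]
 [ 1.00000e+00  1.48263e+02  1.55000e-01  8.00000e-02]
 [ 1.00000e+00  1.54306e+02  4.60000e-
[... 734 characters left out ...]
 1.00000e+00  2.38368e+02  3.22000e-01  3.07000e-01]
 [ 1.00000e+00  2.44414e+02  3.37000e-01  3.21000e-01]
 [-1.00000e+00  2.39350e+02  6.90000e-02 -1.16000e-01]
 [-1.00000e+00  2.33251e+02 -1.82000e-01 -1.30000e-01]
 [-1.00000e+00  2.27207e+02 -1.50000e-01 -1.46000e-01]
 [-1.00000e+00  2.21225e+02 -7.40000e-02 -1.61000e-01]
 [-1.00000e+00  2.15191e+02 -1.73000e-01 -1.78000e-01]
 [-1.00000e+00  2.09187e+02 -1.20000e-01 -1.95000e-01]
 [-1.00000e+00  2.02981e+02 -1.44000e-01 -2.12000e-01]
 [-1.00000e+00  1.96857e+02 -1.14000e-01 -2.30000e-01]
 [-1.00000e+00  1.90858e+02 -2.15000e-01 -2.46000e-01]
 [-1.00000e+00  1.84843e+02 -1.27000e-01 -2.63000e-01]]
real	0m53.267s
user	1m4.526s
sys	0m0.383s
```

Request:
{"op": "drive_tool", "data": {"grip": [1,1,1], "travel": [[-0.011,0.061,-0.004],[-0.012,0.061,-0.005],[-0.011,0.06,-0.008]], "dr": [[-0.328,-0.06,0],[-0.328,-0.06,0],[-0.328,-0.06,0]]}}

```text
t: 38.63
ee_pos: [0.5262, -0.093, 0.1476]
tool_rot: [1.936, 2.327, -0.134]
wrist_force: [0.5, -7.5, -1.2]
grip_width: 0.0176
```

```bash
python3 rec.py -1
```

```text
{'t': 38.63, 'th': np.float64(-8.15), 'thp': np.float64(-8.46), 'rad': np.float64(53.2), 'ax': np.float64(-0.9), 'F': array([ 0.55, -7.52, -1.24]), 'T': array([-1.3  , -0.326, -0.029]), 'mf': np.float64(-0.52), 'w': 0.0176} [-0.33  0.08  1.83 -0.13  1.17 -0.46]
```

Request:
{"op": "drive_tool", "data": {"grip": [1,1,1], "travel": [[-0.011,0.06,-0.009],[-0.011,0.06,-0.012],[-0.011,0.06,-0.014]], "dr": [[-0.328,-0.06,0],[-0.328,-0.06,0],[-0.328,-0.06,0]]}}

```text
t: 38.88
ee_pos: [0.5252, -0.0875, 0.1465]
tool_rot: [1.88, 2.261, -0.229]
wrist_force: [1.0, -7.9, -1.0]
grip_width: 0.0179
```

```bash
python3 rec.py -1
```

```text
{'t': 38.88, 'th': np.float64(-14.15), 'thp': np.float64(-14.53), 'rad': np.float64(53.2), 'ax': np.float64(-0.9), 'F': array([ 1.02, -7.91, -1.  ]), 'T': array([-1.299, -0.483,  0.081]), 'mf': np.float64(-0.537), 'w': 0.0179} [-0.26  0.06  1.86 -0.25  1.12 -0.34]
```

Request:
{"op": "drive_tool", "data": {"grip": [1,1,1], "travel": [[-0.011,0.059,-0.016],[-0.01,0.058,-0.018],[-0.011,0.058,-0.02]], "dr": [[-0.328,-0.06,0],[-0.328,-0.06,0],[-0.328,-0.06,0]]}}

```text
t: 39.13
ee_pos: [0.5242, -0.0823, 0.1448]
tool_rot: [1.823, 2.193, -0.32]
wrist_force: [1.2, -9.2, -2.6]
grip_width: 0.0179
```

```bash
python3 rec.py -1
```

```text
{'t': 39.13, 'th': np.float64(-20.15), 'thp': np.float64(-20.54), 'rad': np.float64(53.2), 'ax': np.float64(-0.9), 'F': array([ 1.25, -9.2 , -2.63]), 'T': array([-1.365, -0.531,  0.087]), 'mf': np.float64(-0.559), 'w': 0.0179} [-0.19  0.06  1.89 -0.37  1.09 -0.22]
```

Request:
{"op": "drive_tool", "data": {"grip": [1,1,1], "travel": [[-0.01,0.057,-0.023],[-0.011,0.056,-0.024],[-0.01,0.055,-0.026]], "dr": [[-0.328,-0.06,0],[-0.328,-0.06,0],[-0.328,-0.06,0]]}}

```text
t: 39.38
ee_pos: [0.5233, -0.0773, 0.1426]
tool_rot: [1.764, 2.123, -0.407]
wrist_force: [2.3, -9.7, -2.8]
grip_width: 0.0178
```

```bash
python3 rec.py -1
```

```text
{'t': 39.38, 'th': np.float64(-26.14), 'thp': np.float64(-26.51), 'rad': np.float64(53.2), 'ax': np.float64(-0.9), 'F': array([ 2.3 , -9.71, -2.84]), 'T': array([-1.251, -0.623,  0.158]), 'mf': np.float64(-0.551), 'w': 0.0178} [-0.12  0.07  1.91 -0.5   1.07 -0.08]
```

Request:
{"op": "drive_tool", "data": {"grip": [1,1,1], "travel": [[-0.01,0.054,-0.028],[-0.01,0.054,-0.03],[-0.009,0.052,-0.032]], "dr": [[-0.328,-0.06,0],[-0.328,-0.06,0],[-0.328,-0.06,0]]}}

```text
t: 39.63
ee_pos: [0.5224, -0.0725, 0.1399]
tool_rot: [1.704, 2.051, -0.488]
wrist_force: [3.4, -11.8, -4.1]
grip_width: 0.0179
```

```bash
python3 rec.py -1
```

```text
{'t': 39.63, 'th': np.float64(-32.14), 'thp': np.float64(-32.52), 'rad': np.float64(53.2), 'ax': np.float64(-0.9), 'F': array([  3.37, -11.85,  -4.1 ]), 'T': array([-1.224, -0.741,  0.343]), 'mf': np.float64(-0.587), 'w': 0.0179} [-0.05  0.1   1.92 -0.63  1.07  0.06]
```

Request:
{"op": "drive_tool", "data": {"grip": [1,1,1], "travel": [[-0.01,0.051,-0.034],[-0.009,0.05,-0.036],[-0.009,0.049,-0.037]], "dr": [[-0.328,-0.06,0],[-0.328,-0.06,0],[-0.328,-0.06,0]]}}

```text
t: 39.88
ee_pos: [0.5215, -0.0681, 0.1366]
tool_rot: [1.643, 1.978, -0.566]
wrist_force: [5.0, -13.1, -4.5]
grip_width: 0.0175
```

```bash
python3 rec.py -1
```

```text
{'t': 39.88, 'th': np.float64(-38.14), 'thp': np.float64(-38.55), 'rad': np.float64(53.2), 'ax': np.float64(-1.0), 'F': array([  4.96, -13.05,  -4.5 ]), 'T': array([-1.046, -0.764,  0.415]), 'mf': np.float64(-0.572), 'w': 0.0175} [ 0.02  0.14  1.93 -0.76  1.08  0.2 ]
```

Request:
{"op": "drive_tool", "data": {"grip": [1,1,1], "travel": [[-0.009,0.047,-0.039],[-0.008,0.046,-0.041],[-0.008,0.045,-0.042]], "dr": [[-0.328,-0.06,0],[-0.328,-0.06,0],[-0.328,-0.06,0]]}}

```text
t: 40.13
ee_pos: [0.5208, -0.064, 0.133]
tool_rot: [1.58, 1.903, -0.639]
wrist_force: [6.0, -14.0, -4.7]
grip_width: 0.0174
```

```bash
python3 rec.py -1
```

```text
{'t': 40.13, 'th': np.float64(-44.13), 'thp': np.float64(-44.49), 'rad': np.float64(53.3), 'ax': np.float64(-1.0), 'F': array([  6.02, -13.97,  -4.68]), 'T': array([-0.976, -0.824,  0.521]), 'mf': np.float64(-0.527), 'w': 0.0174} [ 0.08  0.19  1.93 -0.88  1.11  0.34]
```

Request:
{"op": "drive_tool", "data": {"grip": [1,1,1], "travel": [[-0.008,0.043,-0.044],[-0.008,0.042,-0.045],[-0.007,0.04,-0.047]], "dr": [[-0.328,-0.06,0],[-0.328,-0.06,0],[-0.328,-0.06,0]]}}

```text
t: 40.38
ee_pos: [0.52, -0.0603, 0.1289]
tool_rot: [1.516, 1.826, -0.708]
wrist_force: [5.8, -16.0, -3.7]
grip_width: 0.018
```

```bash
python3 rec.py -1; cp log.pkl log_e.pkl; timeout 570 python3 full2.py 0,0,109.1,187.2 | cut -c1-150
```

```text
{'t': 40.38, 'th': np.float64(-50.13), 'thp': np.float64(-50.45), 'rad': np.float64(53.2), 'ax': np.float64(-1.1), 'F': array([  5.81, -16.02,  -3.73]), 'T': array([-0.882, -0.773,  0.611]), 'mf': np.float64(-0.565), 'w': 0.018} [ 0.13  0.25  1.93 -0.99  1.16  0.47]
base cost 801.4 W 0.155 phi 202.2 +- 4.0 d 0.194 K [-0.467 -0.064] f,c [0.214 0.   ]
bias cost 761.3 W 0.167 phi 200.7 +- 3.7 d 0.19 K [-0.461 -0.017] f,c [0.212 0.065]
no s0 cost 721.1 W 0.152 phi 196.7 +- 5.4 d 0.197 K [-0.476 -0.071] f,c [0.215 0.   ]
ffree cost 788.6 W 0.167 phi 201.0 +- 3.8 d 0.199 K [-0.473 -0.062] f,c [0.282 0.   ]
sM.02 cost 833.6 W 0.159 phi 202.1 +- 3.2 d 0.195 K [-0.471 -0.068] f,c [0.215 0.   ]
late cost 637.0 W 0.136 phi 177.0 +- 7.3 d 0.194 K [-0.472 -0.05 ] f,c [0.213 0.   ]
[[ 1.00000e+00  1.42208e+02  1.56000e-01  8.00000e-02]
 [ 1.00000e+00  1.48263e+02  1.63000e-01  8.90000e-02]
 [ 1.00000e+00  1.54306e+02  5.40000e-02  1.00000e-01]
 [ 1.00000e+00  1.60299e+02  1.15000e-01  1.11000e-01]
 [ 1.00000e+00  1.66339e+02  1.06000e-01  1.24000e-01]
 [ 1.00000e+00  1.72144e+02  1.24000e-01  1.37
[... 959 characters left out ...]
 2.09187e+02 -1.25000e-01 -1.96000e-01]
 [-1.00000e+00  2.02981e+02 -1.51000e-01 -2.13000e-01]
 [-1.00000e+00  1.96857e+02 -1.22000e-01 -2.29000e-01]
 [-1.00000e+00  1.90858e+02 -2.24000e-01 -2.45000e-01]
 [-1.00000e+00  1.84843e+02 -1.37000e-01 -2.61000e-01]
 [-1.00000e+00  1.78807e+02 -1.85000e-01 -2.76000e-01]
 [-1.00000e+00  1.72765e+02 -2.44000e-01 -2.91000e-01]
 [-1.00000e+00  1.66760e+02 -2.30000e-01 -3.04000e-01]
 [-1.00000e+00  1.60785e+02 -3.35000e-01 -3.17000e-01]
 [-1.00000e+00  1.54778e+02 -3.38000e-01 -3.29000e-01]
 [-1.00000e+00  1.48758e+02 -4.24000e-01 -3.39000e-01]
 [-1.00000e+00  1.42797e+02 -3.39000e-01 -3.48000e-01]
 [-1.00000e+00  1.36825e+02 -3.32000e-01 -3.55000e-01]]
```

Request:
{"op": "drive_tool", "data": {"grip": [1,1,1,1,1,1], "travel": [[0.007,-0.04,0.047],[0.008,-0.042,0.045],[0.008,-0.043,0.044],[0.008,-0.045,0.042],[0.008,-0.046,0.041],[0.009,-0.047,0.039]], "dr": [[0.328,0.06,0],[0.328,0.06,0],[0.328,0.06,0],[0.328,0.06,0],[0.328,0.06,0],[0.328,0.06,0]]}}

```text
t: 40.88
ee_pos: [0.5212, -0.0666, 0.1353]
tool_rot: [1.646, 1.983, -0.56]
wrist_force: [4.6, -5.6, -6.5]
grip_width: 0.0177
```

```bash
python3 rec.py 1
```

```text
{'t': 40.88, 'th': np.float64(-37.72), 'thp': np.float64(-40.71), 'rad': np.float64(53.2), 'ax': np.float64(-1.1), 'F': array([ 4.58, -5.58, -6.48]), 'T': array([ 0.154, -0.525,  0.4  ]), 'mf': np.float64(-0.049), 'w': 0.0177} [ 0.01  0.14  1.93 -0.75  1.08  0.2 ]
```

Request:
{"op": "drive_tool", "data": {"grip": [1,1,1,1], "travel": [[0.009,-0.049,0.037],[0.009,-0.05,0.036],[0.01,-0.051,0.034],[0.009,-0.052,0.032]], "dr": [[0.328,0.06,0],[0.328,0.06,0],[0.328,0.06,0],[0.328,0.06,0]]}}

```text
t: 41.22
ee_pos: [0.5223, -0.0724, 0.1398]
tool_rot: [1.728, 2.08, -0.456]
wrist_force: [3.4, -2.3, -3.7]
grip_width: 0.0179
```

```bash
python3 rec.py 1
```

```text
{'t': 41.22, 'th': np.float64(-29.72), 'thp': np.float64(-32.72), 'rad': np.float64(53.2), 'ax': np.float64(-1.0), 'F': array([ 3.43, -2.28, -3.68]), 'T': array([ 0.131, -0.383,  0.295]), 'mf': np.float64(-0.035), 'w': 0.0179} [-0.07  0.09  1.92 -0.58  1.07  0.01]
```

Request:
{"op": "drive_tool", "data": {"grip": [1,1,1,1], "travel": [[0.01,-0.054,0.03],[0.01,-0.054,0.028],[0.01,-0.055,0.026],[0.011,-0.056,0.024]], "dr": [[0.328,0.06,0],[0.328,0.06,0],[0.328,0.06,0],[0.328,0.06,0]]}}

```text
t: 41.55
ee_pos: [0.5235, -0.0788, 0.1433]
tool_rot: [1.808, 2.175, -0.344]
wrist_force: [1.5, -1.0, -1.4]
grip_width: 0.0174
```

```bash
python3 rec.py 1
```

```text
{'t': 41.55, 'th': np.float64(-21.72), 'thp': np.float64(-24.72), 'rad': np.float64(53.2), 'ax': np.float64(-1.0), 'F': array([ 1.49, -0.97, -1.4 ]), 'T': array([-0.014, -0.176,  0.109]), 'mf': np.float64(-0.04), 'w': 0.0174} [-0.16  0.07  1.89 -0.4   1.08 -0.17]
```

Request:
{"op": "drive_tool", "data": {"grip": [1,1,1,1], "travel": [[0.01,-0.057,0.023],[0.011,-0.058,0.02],[0.01,-0.058,0.018],[0.011,-0.059,0.016]], "dr": [[0.328,0.06,0],[0.328,0.06,0],[0.328,0.06,0],[0.328,0.06,0]]}}

```text
t: 41.88
ee_pos: [0.5248, -0.0856, 0.1459]
tool_rot: [1.884, 2.266, -0.223]
wrist_force: [0.1, 0.7, 1.6]
grip_width: 0.0177
```

```bash
python3 rec.py 1
```

```text
{'t': 41.88, 'th': np.float64(-13.72), 'thp': np.float64(-16.72), 'rad': np.float64(53.2), 'ax': np.float64(-0.9), 'F': array([0.12, 0.66, 1.64]), 'T': array([-0.035, -0.065,  0.11 ]), 'mf': np.float64(0.011), 'w': 0.0177} [-0.26  0.06  1.86 -0.24  1.12 -0.35]
```

Request:
{"op": "drive_tool", "data": {"grip": [1,1,1,1], "travel": [[0.011,-0.06,0.014],[0.011,-0.06,0.012],[0.011,-0.06,0.009],[0.011,-0.06,0.008]], "dr": [[0.328,0.06,0],[0.328,0.06,0],[0.328,0.06,0],[0.328,0.06,0]]}}

```text
t: 42.22
ee_pos: [0.5261, -0.0928, 0.1476]
tool_rot: [1.958, 2.354, -0.094]
wrist_force: [-0.9, 0.9, 3.4]
grip_width: 0.018
```

```bash
python3 rec.py 1
```

```text
{'t': 42.22, 'th': np.float64(-5.71), 'thp': np.float64(-8.69), 'rad': np.float64(53.2), 'ax': np.float64(-0.9), 'F': array([-0.91,  0.86,  3.39]), 'T': array([-0.033,  0.141,  0.095]), 'mf': np.float64(0.039), 'w': 0.018} [-0.35  0.09  1.81 -0.09  1.19 -0.5 ]
```

Request:
{"op": "drive_tool", "data": {"grip": [1,1,1,1], "travel": [[0.012,-0.061,0.005],[0.011,-0.061,0.004],[0.011,-0.061,0.001],[0.011,-0.061,-0.001]], "dr": [[0.328,0.06,0],[0.328,0.06,0],[0.328,0.06,0],[0.328,0.06,0]]}}

```text
t: 42.55
ee_pos: [0.5275, -0.1001, 0.1481]
tool_rot: [-1.991, -2.393, -0.044]
wrist_force: [-1.7, 0.8, 4.9]
grip_width: 0.018
```

```bash
python3 rec.py 1
```

```text
{'t': 42.55, 'th': np.float64(2.29), 'thp': np.float64(-0.66), 'rad': np.float64(53.1), 'ax': np.float64(-0.9), 'F': array([-1.68,  0.82,  4.91]), 'T': array([0.037, 0.294, 0.087]), 'mf': np.float64(0.081), 'w': 0.018} [-0.43  0.13  1.76  0.04  1.27 -0.63]
```

Request:
{"op": "drive_tool", "data": {"grip": [1,1,1,1], "travel": [[0.011,-0.061,-0.004],[0.012,-0.061,-0.005],[0.011,-0.06,-0.008],[0.011,-0.06,-0.009]], "dr": [[0.328,0.06,0],[0.328,0.06,0],[0.328,0.06,0],[0.328,0.06,0]]}}

```text
t: 42.88
ee_pos: [0.5289, -0.1074, 0.1477]
tool_rot: [-1.919, -2.306, -0.177]
wrist_force: [-3.0, 0.9, 6.2]
grip_width: 0.0179
```

```bash
python3 rec.py 1
```

```text
{'t': 42.88, 'th': np.float64(10.3), 'thp': np.float64(7.36), 'rad': np.float64(53.2), 'ax': np.float64(-0.9), 'F': array([-2.99,  0.87,  6.25]), 'T': array([0.107, 0.413, 0.145]), 'mf': np.float64(0.163), 'w': 0.0179} [-0.51  0.19  1.71  0.14  1.36 -0.73]
```

Request:
{"op": "drive_tool", "data": {"grip": [1,1,1,1], "travel": [[0.011,-0.06,-0.012],[0.011,-0.06,-0.014],[0.011,-0.059,-0.016],[0.01,-0.058,-0.018]], "dr": [[0.328,0.06,0],[0.328,0.06,0],[0.328,0.06,0],[0.328,0.06,0]]}}

```text
t: 43.22
ee_pos: [0.5302, -0.1146, 0.1463]
tool_rot: [-1.844, -2.216, -0.301]
wrist_force: [-2.0, 0.1, 8.2]
grip_width: 0.018
```

```bash
python3 rec.py 1
```

```text
{'t': 43.22, 'th': np.float64(18.3), 'thp': np.float64(15.42), 'rad': np.float64(53.2), 'ax': np.float64(-0.8), 'F': array([-1.98,  0.08,  8.2 ]), 'T': array([0.182, 0.481, 0.323]), 'mf': np.float64(0.194), 'w': 0.018} [-0.58  0.27  1.64  0.23  1.46 -0.81]
```

Request:
{"op": "drive_tool", "data": {"grip": [1,1,1,1], "travel": [[0.011,-0.058,-0.02],[0.01,-0.057,-0.023],[0.011,-0.056,-0.024],[0.01,-0.055,-0.026]], "dr": [[0.328,0.06,0],[0.328,0.06,0],[0.328,0.06,0],[0.328,0.06,0]]}}

```text
t: 43.55
ee_pos: [0.5315, -0.1215, 0.1438]
tool_rot: [-1.766, -2.122, -0.416]
wrist_force: [-2.8, 0.6, 9.3]
grip_width: 0.018
```

```bash
python3 rec.py 1
```

```text
{'t': 43.55, 'th': np.float64(26.31), 'thp': np.float64(23.45), 'rad': np.float64(53.2), 'ax': np.float64(-0.8), 'F': array([-2.85,  0.62,  9.3 ]), 'T': array([0.285, 0.549, 0.349]), 'mf': np.float64(0.348), 'w': 0.018} [-0.64  0.36  1.57  0.31  1.56 -0.88]
```

Request:
{"op": "drive_tool", "data": {"grip": [1,1,1,1], "travel": [[0.01,-0.054,-0.028],[0.01,-0.054,-0.03],[0.009,-0.052,-0.032],[0.01,-0.051,-0.034]], "dr": [[0.328,0.06,0],[0.328,0.06,0],[0.328,0.06,0],[0.328,0.06,0]]}}

```text
t: 43.88
ee_pos: [0.5328, -0.128, 0.1403]
tool_rot: [-1.686, -2.025, -0.524]
wrist_force: [-2.2, -2.3, 9.5]
grip_width: 0.018
```

```bash
python3 rec.py 1
```

```text
{'t': 43.88, 'th': np.float64(34.31), 'thp': np.float64(31.52), 'rad': np.float64(53.2), 'ax': np.float64(-0.8), 'F': array([-2.25, -2.28,  9.51]), 'T': array([0.359, 0.529, 0.454]), 'mf': np.float64(0.253), 'w': 0.018} [-0.69  0.45  1.5   0.38  1.66 -0.93]
```

Request:
{"op": "drive_tool", "data": {"grip": [1,1,1,1], "travel": [[0.009,-0.05,-0.036],[0.009,-0.049,-0.037],[0.009,-0.047,-0.039],[0.008,-0.046,-0.041]], "dr": [[0.328,0.06,0],[0.328,0.06,0],[0.328,0.06,0],[0.328,0.06,0]]}}

```text
t: 44.22
ee_pos: [0.5339, -0.1339, 0.136]
tool_rot: [-1.603, -1.925, -0.624]
wrist_force: [-1.5, -1.4, 11.0]
grip_width: 0.0175
```

```bash
python3 rec.py 1
```

```text
{'t': 44.22, 'th': np.float64(42.32), 'thp': np.float64(39.52), 'rad': np.float64(53.2), 'ax': np.float64(-0.8), 'F': array([-1.52, -1.39, 11.  ]), 'T': array([0.492, 0.468, 0.504]), 'mf': np.float64(0.451), 'w': 0.0175} [-0.73  0.55  1.43  0.44  1.76 -0.96]
```

Request:
{"op": "drive_tool", "data": {"grip": [1,1,1,1], "travel": [[0.008,-0.045,-0.042],[0.008,-0.043,-0.044],[0.008,-0.042,-0.045],[0.007,-0.04,-0.047]], "dr": [[0.328,0.06,0],[0.328,0.06,0],[0.328,0.06,0],[0.328,0.06,0]]}}

```text
t: 44.55
ee_pos: [0.5349, -0.1393, 0.1309]
tool_rot: [-1.518, -1.823, -0.717]
wrist_force: [-0.5, -4.1, 10.7]
grip_width: 0.0176
```

```bash
python3 rec.py 1
```

```text
{'t': 44.55, 'th': np.float64(50.33), 'thp': np.float64(47.56), 'rad': np.float64(53.2), 'ax': np.float64(-0.8), 'F': array([-0.53, -4.12, 10.71]), 'T': array([0.636, 0.428, 0.566]), 'mf': np.float64(0.385), 'w': 0.0176} [-0.76  0.66  1.36  0.5   1.86 -0.98]
```

```bash
cp log.pkl log_f.pkl; timeout 570 python3 full2.py 0,0,109.1,187.2
```

```text
base cost 848.6 W 0.162 phi 197.8 +- 3.5 d 0.194 K [-0.47  -0.064] f,c [0.215 0.   ]
bias cost 800.6 W 0.174 phi 199.1 +- 3.2 d 0.191 K [-0.465 -0.013] f,c [0.212 0.068]
no s0 cost 762.9 W 0.16 phi 192.2 +- 4.3 d 0.195 K [-0.476 -0.065] f,c [0.215 0.   ]
ffree cost 834.0 W 0.174 phi 198.1 +- 3.3 d 0.199 K [-0.476 -0.061] f,c [0.281 0.   ]
sM.02 cost 886.8 W 0.166 phi 198.3 +- 2.8 d 0.195 K [-0.475 -0.068] f,c [0.216 0.   ]
late cost 678.6 W 0.152 phi 175.7 +- 5.7 d 0.193 K [-0.473 -0.046] f,c [0.213 0.   ]
[[ 1.00000e+00  2.14335e+02  3.73000e-01  2.61000e-01]
 [ 1.00000e+00  2.20346e+02  3.88000e-01  2.77000e-01]
 [ 1.00000e+00  2.26367e+02  2.82000e-01  2.93000e-01]
 [ 1.00000e+00  2.32365e+02  2.86000e-01  3.07000e-01]
 [ 1.00000e+00  2.38368e+02  3.22000e-01  3.21000e-01]
 [ 1.00000e+00  2.44414e+02  3.36000e-01  3.33000e-01]
 [-1.00000e+00  2.39350e+02  6.20000e-02 -1.08000e-01]
 [-1.00000e+00  2.33251e+02 -1.88000e-01 -1.21000e-01]
 [-1.00000e+00  2.27207e+02 -1.55000e-01 -1.35000e-01]
 [-1.00000e+00  2.21225e+02 -7.70000e-02 -1.51000e-01]
 [-1.00000e+00  2.15191e+02 -1.75000e-
[... 692 characters left out ...]
 1.36825e+02 -3.24000e-01 -3.57000e-01]
 [ 1.00000e+00  1.47266e+02  5.80000e-02  9.00000e-02]
 [ 1.00000e+00  1.55259e+02  1.30000e-02  1.06000e-01]
 [ 1.00000e+00  1.63255e+02  1.26000e-01  1.23000e-01]
 [ 1.00000e+00  1.71252e+02  1.96000e-01  1.43000e-01]
 [ 1.00000e+00  1.79279e+02  2.37000e-01  1.64000e-01]
 [ 1.00000e+00  1.87296e+02  2.65000e-01  1.86000e-01]
 [ 1.00000e+00  1.95310e+02  3.06000e-01  2.08000e-01]
 [ 1.00000e+00  2.03359e+02  3.25000e-01  2.31000e-01]
 [ 1.00000e+00  2.11384e+02  3.78000e-01  2.53000e-01]
 [ 1.00000e+00  2.19437e+02  3.65000e-01  2.75000e-01]
 [ 1.00000e+00  2.27440e+02  3.91000e-01  2.95000e-01]
 [ 1.00000e+00  2.35482e+02  2.93000e-01  3.14000e-01]]
```

```bash
cat full2.py; cat rec.py
python3 - <<'E'
import pickle
L=pickle.load(open('log.pkl','rb'));print(len(L),L[-1].keys() if isinstance(L[-1],dict) else L[-1])
E
```

```text
from fk import *
import sys
P=np.load("P.npy");u=np.cross(n,[0,0,1])
ph0=[float(x) for x in sys.argv[1].split(",")] if len(sys.argv)>1 else [0,0,109.1,0]
L=pickle.load(open("log.pkl","rb"))
def sess(t): return 0 if t<17.4 else 1 if t<23 else 2 if t<30.5 else 3
N=len(L);g=np.array([0,0,-1.])
pre=[]
for d,s in L:
    tcp,R,ax=fk(s["q"],P)
    J=np.array([np.r_[np.cross(a,tcp-o),a] for o,a in ax]) # rows: joint; [lin at tcp, ang]
    # gravity regressors: points: tool first moments about pw (3, tool frame), mass at pw, forearm moments(3 in forearm frame about elbow), upper moments (about shoulder)
    q=s["q"];R1=Ro.from_rotvec([0,0,q[0]]).as_matrix();Ry=lambda t:Ro.from_rotvec([0,t,0]).as_matrix();Rz=lambda t:Ro.from_rotvec([0,0,t]).as_matrix()
    sh,el,pw=ax[1][0],ax[2][0],ax[5][0];Ru=R1@Ry(q[1]);Rf=Ru@Ry(q[2]);R4=Rf@Rz(q[3]);R5=R4@Ry(q[4])
    cols=[]
    def addv(vec,jmax,pt=None):
        # torque by gravity (unit weight at moment vec, i.e. m*r) for joints<=jmax: a·(m r × g) ; origin handled through masses
        cols.append([ -(a@np.cross(vec,g)) if j<=jmax else 0 for j,(o,a) in
[... 4390 characters left out ...]
"wb"));x=rd(s);print({k:x[k] for k in("t","th","thp","rad","ax","F","T","mf","w")},s["q"].round(2))
113 (1.0, {'t': 44.55, 'q': array([-0.75858636,  0.65786286,  1.35836711,  0.49597691,  1.85919826,
       -0.98337929]), 'qd': array([-0.08903286,  0.32165504, -0.22041858,  0.17220739,  0.29856124,
       -0.05659473]), 'tau': array([  2.35719368, -46.96662784, -22.16694653,   1.11624967,
         0.15214924,   0.10205862]), 'ee_pos': array([ 0.53485577, -0.13925465,  0.13089929]), 'tool_rot': array([-1.517915  , -1.82321668, -0.71696592]), 'wrist_force': array([-0.53091777, -4.12446695, 10.7076577 ]), 'ft_torque': array([0.6361087, 0.4280401, 0.5659789]), 'grip_width': 0.01756034119408327})
```

```bash
cat > v.py <<'E'
import sys
sys.argv=["x","0,0,109.1,187.2"]
exec(open("full2.py").read().split('if __name__')[0])
S=lambda p:sess(p["s"]["t"])
from collections import Counter
print(Counter((S(p),p["d"]) for p in allp))
for s in range(4):
    q=[p for p in allp if S(p)==s and abs(p["d"])==1]
    if q: print(s,"phi",np.degrees(min(p["ph"] for p in q)).round(),np.degrees(max(p["ph"] for p in q)).round())
run("late bias",keep=lambda p:p["s"]["t"]>25,bias=True)
run("s3 bias",keep=lambda p:S(p)==3,bias=True)
run("no s0 bias",keep=lambda p:S(p)>0,bias=True)
run("no s3 bias",keep=lambda p:S(p)<3,bias=True)
run("no s2 bias",keep=lambda p:S(p)!=2,bias=True)
E
timeout 570 python3 v.py
```

```text
Counter({(3, 1.0): 25, (1, 1.0): 18, (2, 1.0): 18, (3, -1.0): 18, (0, -1.0): 14, (2, 0.0): 8, (0, 1.0): 6, (1, 0.0): 3, (3, 0.0): 3})
0 phi -51.0 60.0
1 phi -47.0 58.0
2 phi 64.0 166.0
3 phi 137.0 244.0
late bias cost 674.5 W 0.176 phi 195.8 +- 9.6 d 0.194 K [-0.473 -0.036] f,c [0.213 0.055]
s3 bias cost 615.3 W 0.284 phi 168.7 +- 15.3 d 0.198 K [-0.466 -0.05 ] f,c [ 0.213 -0.062]
no s0 bias cost 734.1 W 0.181 phi 201.9 +- 4.2 d 0.195 K [-0.477 -0.033] f,c [0.213 0.068]
no s3 bias cost 631.0 W 0.154 phi 202.4 +- 8.6 d 0.192 K [-0.46  -0.029] f,c [0.21 0.06]
no s2 bias cost 751.9 W 0.184 phi 199.3 +- 3.2 d 0.19 K [-0.464 -0.015] f,c [0.212 0.066]
```

Run:
```python
import pickle,numpy as np
from rd import rd
L=pickle.load(open('log.pkl','rb'))
for d,s in L:
    x=rd(s)
    print(round(s['t'],2),d,*[np.round(x[k],3) for k in('th','thp','F','T','mf','w')])
```

```text
10.83 1.0 20.24 19.9 [-4.77  1.14  2.18] [-0.085  0.739  0.393] 0.188 0.017
11.17 1.0 28.29 28.04 [-4.49  1.21  2.37] [0.083 0.819 0.495] 0.208 0.018
11.5 1.0 36.31 36.1 [-3.65  0.9   2.94] [0.093 0.671 0.668] 0.215 0.018
11.83 1.0 44.31 44.15 [-4.46  1.94  2.09] [0.134 0.537 0.702] 0.246 0.018
12.17 1.0 52.32 52.19 [-3.4   1.95  2.32] [0.101 0.453 0.768] 0.244 0.017
12.5 1.0 60.33 60.17 [-2.95  2.2   1.07] [0.111 0.347 0.748] 0.164 0.018
12.83 -1.0 51.94 54.24 [-3.38 -0.06 -4.24] [-1.094 -0.015  0.574] -0.222 0.018
13.17 -1.0 43.9 46.16 [-3.13 -1.8  -3.83] [-1.128  0.049  0.474] -0.257 0.018
13.5 -1.0 35.89 38.12 [-2.82 -3.05 -4.69] [-1.162  0.132  0.458] -0.347 0.018
13.83 -1.0 27.87 30.09 [-3.11 -4.09 -3.16] [-1.149  0.162  0.372] -0.327 0.018
14.17 -1.0 19.86 22.06 [-2.99 -3.59 -3.36] [-1.144  0.199  0.39 ] -0.288 0.018
14.5 -1.0 11.85 14.0 [-3.29 -5.36 -2.9 ] [-1.155  0.342  0.21 ] -0.374 0.018
14.83 -1.0 3.85 5.97 [-4.71 -5.13 -1.26] [-1.142  0.393  0.195] -0.308 0.018
15.17 -1.0 -4.16 -2.11 [-3.77 -5.56 -0.45] [-1.146  0.436  0.127] -0.341 0.018
15.5 -1.0 -12.16 -10.16 [-4.12 
[... 6826 characters left out ...]
-0.014 -0.176  0.109] -0.04 0.017
41.88 1.0 -13.72 -16.72 [0.12 0.66 1.64] [-0.035 -0.065  0.11 ] 0.011 0.018
42.22 1.0 -5.71 -8.69 [-0.91  0.86  3.39] [-0.033  0.141  0.095] 0.039 0.018
42.55 1.0 2.29 -0.66 [-1.68  0.82  4.91] [0.037 0.294 0.087] 0.081 0.018
42.88 1.0 10.3 7.36 [-2.99  0.87  6.25] [0.107 0.413 0.145] 0.163 0.018
43.22 1.0 18.3 15.42 [-1.98  0.08  8.2 ] [0.182 0.481 0.323] 0.194 0.018
43.55 1.0 26.31 23.45 [-2.85  0.62  9.3 ] [0.285 0.549 0.349] 0.348 0.018
43.88 1.0 34.31 31.52 [-2.25 -2.28  9.51] [0.359 0.529 0.454] 0.253 0.018
44.22 1.0 42.32 39.52 [-1.52 -1.39 11.  ] [0.492 0.468 0.504] 0.451 0.018
44.55 1.0 50.33 47.56 [-0.53 -4.12 10.71] [0.636 0.428 0.566] 0.385 0.018
```

```bash
cat > v2.py <<'E'
import sys
sys.argv=["x","0,0,109.1,187.2"]
exec(open("full2.py").read().split('if __name__')[0])
from scipy.optimize import least_squares
S=lambda p:sess(p["s"]["t"])
def M(p,d=.193):
    s=p["s"];F=s["wrist_force"];T=s["ft_torque"]-np.cross(-d*p["z"],F)
    return -n@(T+np.cross(p["tcp"]-H,F))
for d in(.188,.193,.198):
  rows=[(S(p),p["d"],p["th"],p["ph"],M(p,d)+0.0) for p in allp if abs(p["d"])==1]
  R=np.array(rows)
  # shared b(theta): K0 sin + K1 cos + K2 + K3 sin2θ +K4 cos2θ ; f ; W
  for lab,m in(("all",R[:,0]>=0),("noS0",R[:,0]>0),("+",R[:,1]>0),("noS2",R[:,0]!=2)):
    r=R[m];th=r[:,2];ph=r[:,3]
    for nb in(3,5):
      B=[np.sin(ph),np.cos(ph),r[:,1]] if lab!="+" else [np.sin(ph),np.cos(ph)]
      B+=[np.sin(th),np.cos(th),np.ones_like(th),np.sin(2*th),np.cos(2*th)][:nb]
      A=np.array(B).T;x,*_=np.linalg.lstsq(A,r[:,4],rcond=None);e=r[:,4]-A@x;s2=e@e/(len(e)-A.shape[1]);C=np.linalg.inv(A.T@A)*s2
      # W sin(ph-p0): a=W cos p0, b=-W sin p0
      W=np.hypot(x[0],x[1]);g=np.array([x[1],-x[0]])/W**2
      print(d,lab,nb,"W",W.round(3),"phi0",np.degrees(np.arctan2(-x[1],x[0])).round(1)%360,"+-",np.degrees(np.sqrt(g@C[:2,:2]@g)).round(1),"f",x[2].round(3),"rms",np.sqrt(s2).round(3))
E
python3 v2.py
```

```text
0.188 all 3 W 0.172 phi0 209.6 +- 6.1 f 0.237 rms 0.14
0.188 all 5 W 0.173 phi0 209.4 +- 6.1 f 0.235 rms 0.141
0.188 noS0 3 W 0.178 phi0 203.8 +- 7.9 f 0.253 rms 0.141
0.188 noS0 5 W 0.178 phi0 203.9 +- 8.0 f 0.252 rms 0.143
0.188 + 3 W 0.188 phi0 204.9 +- 6.9 f 0.519 rms 0.145
0.188 + 5 W 0.188 phi0 204.8 +- 7.0 f 0.606 rms 0.147
0.188 noS2 3 W 0.182 phi0 207.9 +- 6.2 f 0.236 rms 0.144
0.188 noS2 5 W 0.185 phi0 207.7 +- 6.1 f 0.234 rms 0.144
0.193 all 3 W 0.177 phi0 209.8 +- 6.0 f 0.256 rms 0.142
0.193 all 5 W 0.178 phi0 209.6 +- 6.0 f 0.255 rms 0.143
0.193 noS0 3 W 0.182 phi0 205.2 +- 7.9 f 0.271 rms 0.144
0.193 noS0 5 W 0.182 phi0 205.3 +- 8.0 f 0.27 rms 0.146
0.193 + 3 W 0.192 phi0 205.5 +- 6.9 f 0.533 rms 0.148
0.193 + 5 W 0.191 phi0 205.4 +- 7.1 f 0.614 rms 0.15
0.193 noS2 3 W 0.192 phi0 207.9 +- 6.0 f 0.254 rms 0.146
0.193 noS2 5 W 0.194 phi0 207.7 +- 5.9 f 0.253 rms 0.147
0.198 all 3 W 0.182 phi0 209.9 +- 6.0 f 0.276 rms 0.145
0.198 all 5 W 0.183 phi0 209.8 +- 6.0 f 0.275 rms 0.146
0.198 noS0 3 W 0.186 phi0 206.6 +- 7.9 f 0.288 rms 0.147
0.198 noS0 5 W 0.187 phi0 206.6 +- 8.0 f 0.287 rms 0.149
0.198 + 3 W 0.196 phi0 206.1 +- 7.0 f 0.547 rms 0.152
0.198 + 5 W 0.195 phi0 206.0 +- 7.1 f 0.623 rms 0.154
0.198 noS2 3 W 0.201 phi0 207.9 +- 5.8 f 0.273 rms 0.148
0.198 noS2 5 W 0.203 phi0 207.7 +- 5.7 f 0.271 rms 0.149
```

Request:
{"op": "drive_tool", "data": {"grip": [1,1,1,1], "travel": [[-0.007,0.04,0.047],[-0.008,0.042,0.045],[-0.008,0.043,0.044],[-0.008,0.045,0.042]], "dr": [[-0.328,-0.06,0],[-0.328,-0.06,0],[-0.328,-0.06,0],[-0.328,-0.06,0]]}}

```text
t: 44.88
ee_pos: [0.5341, -0.135, 0.1346]
tool_rot: [-1.609, -1.929, -0.62]
wrist_force: [0.2, -5.3, 3.6]
grip_width: 0.0176
```

```bash
python3 rec.py -1
```

```text
{'t': 44.88, 'th': np.float64(41.95), 'thp': np.float64(41.42), 'rad': np.float64(52.8), 'ax': np.float64(-0.7), 'F': array([ 0.22, -5.25,  3.63]), 'T': array([-0.623, -0.013,  0.248]), 'mf': np.float64(-0.106), 'w': 0.0176} [-0.73  0.55  1.43  0.44  1.75 -0.96]
```

Request:
{"op": "drive_tool", "data": {"grip": [1,1,1,1], "travel": [[-0.008,0.046,0.041],[-0.009,0.047,0.039],[-0.009,0.049,0.037],[-0.009,0.05,0.036]], "dr": [[-0.328,-0.06,0],[-0.328,-0.06,0],[-0.328,-0.06,0],[-0.328,-0.06,0]]}}

```text
t: 45.22
ee_pos: [0.533, -0.1292, 0.1391]
tool_rot: [-1.691, -2.029, -0.52]
wrist_force: [0.8, -5.4, 2.8]
grip_width: 0.0174
```

```bash
python3 rec.py -1
```

```text
{'t': 45.22, 'th': np.float64(33.92), 'thp': np.float64(33.36), 'rad': np.float64(52.8), 'ax': np.float64(-0.7), 'F': array([ 0.78, -5.38,  2.8 ]), 'T': array([-0.774, -0.072,  0.177]), 'mf': np.float64(-0.214), 'w': 0.0174} [-0.69  0.45  1.51  0.37  1.65 -0.92]
```

Request:
{"op": "drive_tool", "data": {"grip": [1,1,1,1], "travel": [[-0.01,0.051,0.034],[-0.009,0.052,0.032],[-0.01,0.054,0.03],[-0.01,0.054,0.028]], "dr": [[-0.328,-0.06,0],[-0.328,-0.06,0],[-0.328,-0.06,0],[-0.328,-0.06,0]]}}

```text
t: 45.55
ee_pos: [0.5318, -0.1228, 0.1427]
tool_rot: [-1.772, -2.126, -0.412]
wrist_force: [-0.5, -4.4, 2.6]
grip_width: 0.0179
```

```bash
python3 rec.py -1
```

```text
{'t': 45.55, 'th': np.float64(25.91), 'thp': np.float64(25.32), 'rad': np.float64(52.8), 'ax': np.float64(-0.8), 'F': array([-0.52, -4.39,  2.55]), 'T': array([-0.836, -0.004,  0.203]), 'mf': np.float64(-0.194), 'w': 0.0179} [-0.64  0.35  1.58  0.31  1.55 -0.88]
```

Request:
{"op": "drive_tool", "data": {"grip": [1,1,1,1], "travel": [[-0.01,0.055,0.026],[-0.011,0.056,0.024],[-0.01,0.057,0.023],[-0.011,0.058,0.02]], "dr": [[-0.328,-0.06,0],[-0.328,-0.06,0],[-0.328,-0.06,0],[-0.328,-0.06,0]]}}

```text
t: 45.88
ee_pos: [0.5306, -0.116, 0.1454]
tool_rot: [-1.85, -2.22, -0.295]
wrist_force: [-0.0, -4.6, 1.4]
grip_width: 0.0172
```

```bash
python3 rec.py -1; cp log.pkl log_g.pkl; python3 v2.py | grep ^0.193; timeout 500 python3 full2.py 0,0,109.1,187.2 | head -5
```

```text
{'t': 45.88, 'th': np.float64(17.89), 'thp': np.float64(17.22), 'rad': np.float64(52.8), 'ax': np.float64(-0.8), 'F': array([-0.04, -4.63,  1.44]), 'T': array([-1.088, -0.159,  0.168]), 'mf': np.float64(-0.279), 'w': 0.0172} [-0.58  0.27  1.64  0.23  1.45 -0.81]
0.193 all 3 W 0.178 phi0 208.4 +- 5.8 f 0.251 rms 0.142
0.193 all 5 W 0.179 phi0 208.3 +- 5.8 f 0.25 rms 0.143
0.193 noS0 3 W 0.186 phi0 205.3 +- 7.7 f 0.26 rms 0.143
0.193 noS0 5 W 0.187 phi0 205.3 +- 7.8 f 0.259 rms 0.145
0.193 + 3 W 0.192 phi0 205.5 +- 6.9 f 0.533 rms 0.148
0.193 + 5 W 0.191 phi0 205.4 +- 7.1 f 0.614 rms 0.15
0.193 noS2 3 W 0.194 phi0 206.5 +- 5.6 f 0.249 rms 0.145
0.193 noS2 5 W 0.197 phi0 206.3 +- 5.6 f 0.247 rms 0.146
base cost 863.1 W 0.165 phi 196.5 +- 3.3 d 0.194 K [-0.473 -0.065] f,c [0.215 0.   ]
bias cost 811.3 W 0.175 phi 198.7 +- 3.1 d 0.191 K [-0.465 -0.012] f,c [0.212 0.07 ]
no s0 cost 777.6 W 0.162 phi 191.0 +- 4.2 d 0.196 K [-0.478 -0.066] f,c [0.215 0.   ]
ffree cost 849.8 W 0.177 phi 196.7 +- 3.1 d 0.199 K [-0.478 -0.062] f,c [0.277 0.   ]
sM.02 cost 903.5 W 0.168 phi 197.1 +- 2.7 d 0.196 K [-0.477 -0.069] f,c [0.216 0.   ]Traceback (most recent call last):
  File "full2.py", line 95, in <module>
    run("late",keep=lambda p:p["s"]["t"]>25)
    ~~~^^^^^^^^^^^^^^^^^^^^^^^^^^^^^^^^^^^^^
  File "full2.py", line 86, in run
    print(label,"cost",round(2*f.cost,1),"W",W.round(3),"phi",((180-be)%360).round(1),"+-",np.degrees(np.sqrt(g_@cov[i:i+2,i:i+2]@g_)).round(1),"d",f.x[NG+6].round(3),"K",f.x[NG+7:NG+9].round(3),"f,c",f.x[NG+11:].round(3),flush=True)
    ~~~~~^^^^^^^^^^^^^^^^^^^^^^^^^^^^^^^^^^^^^^^^^^^^^^^^^^^^^^^^^^^^^^^^^^^^^^^^^^^^^^^^^^^^^^^^^^^^^^^^^^^^^^^^^^^^^^^^^^^^^^^^^^^^^^^^^^^^^^^^^^^^^^^^^^^^^^^^^^^^^^^^^^^^^^^^^^^^^^^^^^^^^^^^^^^^^^^^^^^^^^^^^^^^^^^^^^^^^^^^^^^^^^^^
BrokenPipeError: [Errno 32] Broken pipe
Exception ignored on flushing sys.stdout:
BrokenPipeError: [Errno 32] Broken pipe
```

Request:
{"op": "drive_tool", "data": {"grip": [1,1,1,1,1,1], "travel": [[-0.01,0.058,0.018],[-0.011,0.059,0.016],[0,0,0],[0,0,0],[0,0,0],[0,0,0]], "dr": [[-0.328,-0.06,0],[-0.328,-0.06,0],[0,0,0],[0,0,0],[0,0,0],[0,0,0]]}}

```text
t: 46.38
ee_pos: [0.5298, -0.1119, 0.1465]
tool_rot: [-1.884, -2.262, -0.238]
wrist_force: [-0.9, -2.4, 5.7]
grip_width: 0.0177
```

```bash
python3 rec.py 0; python3 look.py scene s17 260,100,380,210 6; python3 look.py top t8 0,0,640,400 1; cat dot.py
```

```text
{'t': 46.38, 'th': np.float64(14.18), 'thp': np.float64(12.57), 'rad': np.float64(52.8), 'ax': np.float64(-0.8), 'F': array([-0.92, -2.36,  5.69]), 'T': array([-0.494,  0.063,  0.19 ]), 'mf': np.float64(-0.059), 'w': 0.0177} [-0.55  0.23  1.67  0.19  1.4  -0.77]
46.3833 [ 0.52977265 -0.11194554  0.14652502] [-1.88437063 -2.26217238 -0.23826177]
46.4333 [ 0.52974812 -0.11194278  0.14648292] [-1.88434752 -2.26183227 -0.2384019 ]
from h import *
from rd import H,n
from bench import imaging
from scipy.optimize import least_squares
e=imaging.snapshot("scene")
def dot(u,v,dH=np.zeros(3)):
    o,k=ray(e,u,v);c=H+n*.009+dH+np.array([.002,.003,0]);s=((c-o)@n)/(k@n);X=o+s*k-c
    uu=np.cross(n,[0,0,1]);return np.degrees(np.arctan2(X@uu,X[2])),np.hypot(X@uu,X[2])*1e3
if __name__=="__main__":
    for p in[(128,408),(263,517)]:print(p,dot(260+p[0]/6-.4,100+p[1]/6-.4))
    # disc far-face centre projection
    print(proj(e,H+n*.009))
```

View pics/s17.png

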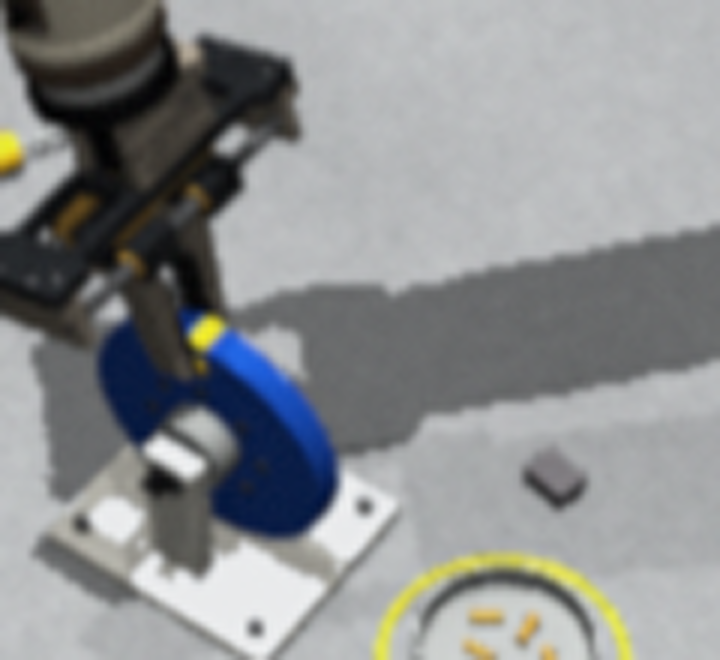

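View pics/t8.png

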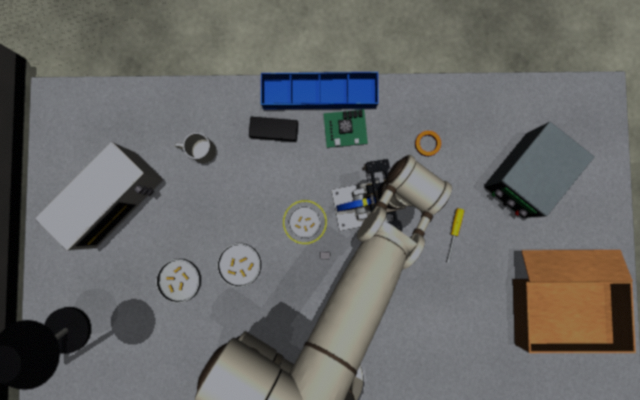

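Run:
```python
from dot import *
from scipy.optimize import brentq
uu=np.cross(n,[0,0,1])
# project near/far rim points by angle
for a in(-15,-10,-5,0,5,10):
    d=uu*np.sin(np.radians(a))+np.array([0,0,1])*np.cos(np.radians(a))
    for s in(-.009,.009):
        p=proj(e,H+np.array([.002,.003,0])+n*s+.075*d);print(a,s,((np.array(p)[:2]-[260,100]+.4)*6).round(),end=' ')
    print()
```

```text
-15 -0.009 [254. 350.] -15 0.009 [233. 373.] 
-10 -0.009 [244. 343.] -10 0.009 [222. 365.] 
-5 -0.009 [234. 336.] -5 0.009 [212. 358.] 
0 -0.009 [223. 330.] 0 0.009 [202. 352.] 
5 -0.009 [213. 324.] 5 0.009 [192. 346.] 
10 -0.009 [203. 320.] 10 0.009 [182. 342.]
```

```bash
python3 look.py scene s18 283,145,313,170 24; ls pics | tail -60 | tr '\n' ' '
```

```text
46.5333 [ 0.52974819 -0.1119746   0.14649827] [-1.8843748  -2.26164006 -0.23852891]
ov5.png ov6.png s1.png s10.png s11.png s12.png s13.png s14.png s15.png s16.png s17.png s18.png s2.png s3.png s4.png s6.png s7.png s8.png s9.png scc.png scene0.png t4.png t6.png t7.png t8.png top0.png topc.png w1.png w10.png w13.png w2.png w3.png w4.png w4c.png w5c.png w6.png w8.png w8c.png wrist0.png
```

View pics/s18.png

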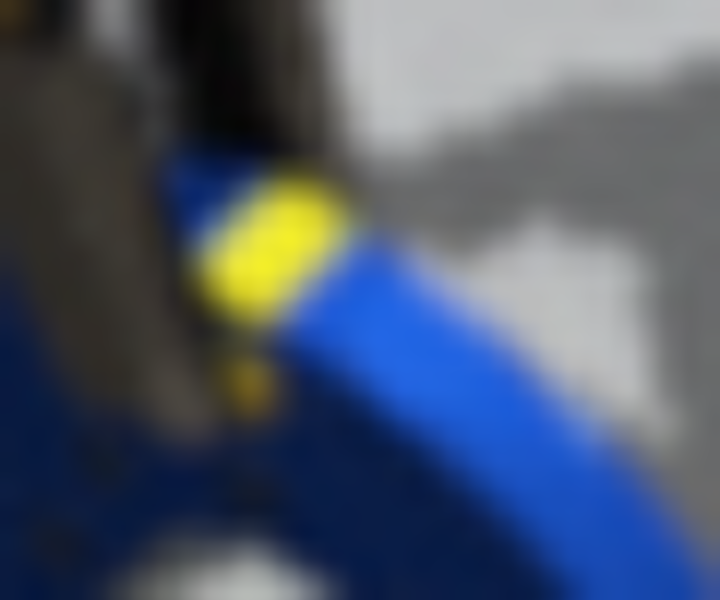

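Request:
{"op": "drive_tool", "data": {"grip": [1,1,1,1], "travel": [[0,0,0],[0,0,0],[0,0,0],[0,0,0]], "dr": [[0,0,0],[0,0,0],[0,0,0],[0,0,0]]}}

```text
t: 46.92
ee_pos: [0.5298, -0.112, 0.1465]
tool_rot: [-1.884, -2.262, -0.239]
wrist_force: [-1.3, -2.5, 4.9]
grip_width: 0.0177
```

```bash
python3 rec.py 0; python3 -c "
from bench import job
print(job.sign_off())"
```

```text
{'t': 46.92, 'th': np.float64(14.21), 'thp': np.float64(12.61), 'rad': np.float64(52.8), 'ax': np.float64(-0.8), 'F': array([-1.26, -2.54,  4.9 ]), 'T': array([-0.541,  0.069,  0.173]), 'mf': np.float64(-0.079), 'w': 0.0177} [-0.55  0.23  1.67  0.19  1.4  -0.77]
the job is handed in; nothing more can be done
None
```

I slid the smallest tin to the middle of the yellow ring. I then turned the rotor by its rim in both directions, over about 295° in all, and brought the side that felt heavy straight down. The job was handed in at t = 46.9 s with the rim still gripped, about 13° from the top.

**Last checks:**
- **Tin:** the last top view shows it in the ring; an earlier wrist-camera check put it within about 2 mm of the middle.
- **Grip:** the opening was 17.7 mm on the 18 mm rim, the arm was still, and the wrist force was about 6 N (at most about 17 N in the readings taken during the rotor work).
- **Slip:** the yellow dot's angle agreed with the tracked turning to within a few degrees, so there was no sign of slipping.

**Where the checks disagreed:** the heavy-side angle is an estimate.
- I stopped the rotor at 200°. Fits using all the readings gave 197–199°, and fits on the wrist force and torque alone gave 205–208° (±6°).
- Some fits came out lower: 191° without the first sweep, and 176° from the later readings alone with no sensor-bias term. With a bias term, the later readings gave 196° ± 10°.
- I trusted the fits with a bias term more, because readings with the gripper open showed a small torque offset.

The pads are close to the top but should leave the very top of the rim clear. The gripper is leaning over it, so access for the pin may be tight.

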